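# Edge-mark the cover-stock samples and put them on display

## Robot

A 6-joint arm with a two-finger parallel gripper is mounted at the origin on the work surface. World frame = base frame: x ahead of the robot, y to its left, z up, the work surface at z = 0. Lengths are in m, angles in rad, forces in N, time in s.
With the tool pointing down it reaches from about 0.35 to 0.775 m from the base axis. Payload 7.3 kg.
Tool frame: the origin (TCP) lies midway between the tips of the shut fingers; the grasp point (between the pads) lies 19 mm behind it; z points along the fingers, y is the direction in which the jaws open and shut (so a half turn about z gives the same grasp; the last joint's range is limited). The gripper opens to 92 mm and grips with 3 to 60 N. Pads are 19 mm wide; open, the fingers measure 130 mm over their backs; the gripper's body (75 mm by 190 mm) begins 47 mm behind the grasp point.
Start: joints at [-1.39, 0.342, 1.524, -0, 1.275, -0.146], TCP at [0.169, -0.497, 0.227] pointing down, gripper open.
Joint ranges: [-2.53, 2.53], [-0.77, 2.02], [0.04, 2.7], [-1, 4.14], [0.28, 2.66], [-3.11, 3.11]. Speed limits (rad/s): [2.57, 2.57, 3.14, 3.14, 3.14, 3.14].

## Interface

Orientations are given as a rotation vector (axis times angle).
In Python, from cell import * gives the robot as it stands.
- The arm moves only by the tool apply_moves, never from a script. Its argument "rows" is one flat list of numbers, 7 for each row, row after row: the shift along the world's x, y, z in m, then the turn, a rotation vector about the world's x, y, z in rad, then the opening, from -1 (shut) to 1 (fully open), so that 0 is half open. A call has 1 to 12 rows; each row shifts and turns the pose as measured when the row begins; what a row does not reach is not made up. A row lasts 1/8 s, in which the tool goes at most 62.5 mm and 10.7 degrees, less where a joint would pass 70% of its speed; a pose out of reach is approached as far as the arm can. A call is refused whole if a number of a shift passes 0.0625 or a number of a turn 0.188, either way. A call with a gripper value outside its range is refused whole. The fingers move at their own pace and stop on an object; "force" is the grip in N (left out, the last holds). Time passes only in rows, so rows that do not move let the fingers close. It gives the time, the measured TCP pose, the force and the opening at its end, in the units of the state.
- sense(): the state, without advancing time (a new reading comes with each control period).
- grab_frame(name): name is "scene" or "side" or "wrist"; returns a dict with "image" (384x512x3 uint8, blue, green, red), "depth" (384x512 float32, m along the optical axis (not along the pixel's ray), 0 where there is no reading), "fx", "fy", "cx", "cy" (pixels), "xyz" and "orientation" of the camera in the world. Camera axes: x right, y up, looking along -z (the intrinsics and any distortion apply to the point x, -y, -z); pixel columns grow to the right and rows downward; lengths in m; the calibration is good to about 2 mm. The wrist camera is an equidistant fisheye: a pixel r from the principal point sees the ray r / f radians off the axis. A picture is of the moment at which its call begins.
- sign_off(): hands the job in, once; it reports no verdict.
The state is a dict: "time_s": time; "q": joint angles; "joint_vel": joint speeds; "tau": joint torques, N m; "tcp_pos": TCP position; "tool_rot": TCP orientation; "wrist_force": force on the tool from outside, world axes, zero at the start; "ft_torque": the same for the moment, N m; "grip_width": finger opening in m.
Only numpy, scipy, OpenCV 4.12 (cv2) and the standard library are available. Lean on these libraries where they do the work, as an engineer would, in place of code of your own. Each camera call takes 0.05 s, during which the arm holds its last target. There are 200 camera calls.

## Task

Stand every sample slab that is here on end (on one of its 50 x 18 mm ends, 84 mm tall, broad faces to front and back) on the narrow rail of the marking press, side by side and clear of the gripper. When all of them stand there, swing the red marking bar down to its stop by its black handle to mark them all in one go and let it spring fully back up. Then move all the slabs to the wooden display ledge and leave them standing on end there in the same way, broad faces along the ledge's length.

Things in the scene. Friction and masses are not known exactly. Their poses are not given: they have to be found in the camera images.
- slab_red: Red sample slab with black streaks, a hard plastic-like block 84 x 50 x 18 mm, 75 to 125 g; lies flat on the table at the start. Origin at its centre; own x along the 84 mm length, y along the 50 mm width, z through the 18 mm thickness. Either big face and either end may be up: all sides count alike. May be absent.
- slab_blue: Blue sample slab with white streaks, a hard plastic-like block 84 x 50 x 18 mm, 75 to 125 g; lies flat on the table at the start. Origin at its centre; own x along the 84 mm length, y along the 50 mm width, z through the 18 mm thickness. Either big face and either end may be up: all sides count alike. May be absent.
- slab_orange: Orange sample slab with yellow streaks, a hard plastic-like block 84 x 50 x 18 mm, 75 to 125 g; lies flat on the table at the start. Origin at its centre; own x along the 84 mm length, y along the 50 mm width, z through the 18 mm thickness. Either big face and either end may be up: all sides count alike. May be absent.
- rail (a point): Centre of the level top of the marking press's aluminium rail, 35 mm above the table. x points across it, away from the robot, to the white ink housing; y along it, away from the handle end; z up. Rail 40 mm deep (x -20 to +20 mm), 300 mm long; black lines at y = -95, 0, +95 mm mark good places for slab centres, which must stay within 16 mm of the middle line and 125 mm of the middle.
- press: The fixed marking press; place and yaw differ from start to start. Origin on the table under point rail, same axes. A clear back panel right behind the rail (x +20 to +28 mm, 280 mm long) rises 45 mm above it, so slabs cannot fall backwards; the white housing behind it is 55 mm high. Grey hinge posts at x = +120, y = -170 and +170 mm, 142 mm high. Nothing stands in front of the rail.
- marker (a joint): Swing of the sprung marking bar (rad): 0 at rest, leaning steeply back behind the rail; 1.31 at the stop, arms level over the rail. Two red arms at rail y = -146 and +146 mm carry a steel bar 120 mm from the hinge; at the stop it passes 3 mm above standing slabs, only its felt touches. The handle needs 1 to 2 N to start, about 6 N at the stop; let go, the spring swings it back within about 1 s.
- handle (a point): Middle of the bar's black round handle, 16 mm in diameter, parallel to the rail, sticking out 80 mm beyond the red arm at the rail's -y end (the robot's right). It is 170 mm from the hinge axis: at rest 293 mm above the table, at the stop 129 mm. Moves with the bar.
- pivot (a point): Fixed point of the hinge axis in line with the handle's middle: rail x = +120, y = -195 mm, 129 mm above the table. The hinge axis runs parallel to the rail; the handle swings about it towards the robot and down.
- ledge (a point): Centre of the level top of the fixed wooden display ledge, 60 mm above the table; place and yaw vary. x points across it to its backboard, y along it, z up. Ledge 44 mm deep (x -22 to +22 mm), 300 mm long; the dark backboard (from x = +22 mm, 10 mm thick) rises 45 mm above it. Slab centres must stay within 20 mm of the middle line and 125 mm of the middle.
- polish: Bystander: white bottle, 64 mm in diameter, 180 mm tall, with a red cap. Origin at the centre of its underside. Leave it alone.
- carton: Bystander: small brown cardboard box 70 x 110 x 50 mm, beyond the press. Origin at the centre of its underside. Leave it alone. (A bowling ball, 216 mm in diameter, also sits fixed on a ring on the table, 0.82 m or more from the robot, beyond the display ledge and to the right of the press, out of the way.)
Not all that is in view belongs to the job. Of the things that look like the slab_orange, the middle-sized one is meant.

How it is judged:
On the way, in this order (a step that is already met when the one before it is completed fails the run):
1. all the slabs present stand on end on the press rail, released and still, with the marking bar at rest (angle between the x axis of each of slab_red, slab_blue, slab_orange and the z axis of rail, either way round below 0.09 rad and angle between the z axis of each of slab_red, slab_blue, slab_orange and the x axis of rail, either way round below 0.26 rad and z of slab_red in the frame of rail between 0.037 and 0.047 m and x of slab_red in the frame of rail between -0.016 and 0.016 m and y of slab_red in the frame of rail between -0.125 and 0.125 m and z of slab_blue in the frame of rail between 0.037 and 0.047 m and x of slab_blue in the frame of rail between -0.016 and 0.016 m and y of slab_blue in the frame of rail between -0.125 and 0.125 m and z of slab_orange in the frame of rail between 0.037 and 0.047 m and x of slab_orange in the frame of rail between -0.016 and 0.016 m and y of slab_orange in the frame of rail between -0.125 and 0.125 m and linear speed of each of slab_red, slab_blue, slab_orange below 0.03 m/s and contact force between each of slab_red, slab_blue, slab_orange and the fingers below 0.05 N and value of joint marker below 0.15 rad), for 0.2 s.
2. the marking bar is swung to its stop while all of them stand on the rail (angle between the x axis of each of slab_red, slab_blue, slab_orange and the z axis of rail, either way round below 0.09 rad and angle between the z axis of each of slab_red, slab_blue, slab_orange and the x axis of rail, either way round below 0.26 rad and z of slab_red in the frame of rail between 0.037 and 0.047 m and x of slab_red in the frame of rail between -0.016 and 0.016 m and y of slab_red in the frame of rail between -0.125 and 0.125 m and z of slab_blue in the frame of rail between 0.037 and 0.047 m and x of slab_blue in the frame of rail between -0.016 and 0.016 m and y of slab_blue in the frame of rail between -0.125 and 0.125 m and z of slab_orange in the frame of rail between 0.037 and 0.047 m and x of slab_orange in the frame of rail between -0.016 and 0.016 m and y of slab_orange in the frame of rail between -0.125 and 0.125 m and value of joint marker above 1.24 rad), for 0.05 s.
3. the marking bar has sprung back to rest (value of joint marker below 0.1 rad), for 0.1 s.
At the end, for the whole second after the job is handed in: Every slab present stands on a 50 x 18 mm end on the display ledge (within 5 degrees of vertical, faces within 15 degrees of the ledge's length, centre within 20 mm of its middle line and 125 mm of its middle), released and still; the marking bar is back at rest (below 0.1 rad) (angle between the x axis of each of slab_red, slab_blue, slab_orange and the z axis of ledge, either way round below 0.09 rad and angle between the z axis of each of slab_red, slab_blue, slab_orange and the x axis of ledge, either way round below 0.26 rad and z of slab_red in the frame of ledge between 0.037 and 0.047 m and x of slab_red in the frame of ledge between -0.02 and 0.02 m and y of slab_red in the frame of ledge between -0.125 and 0.125 m and z of slab_blue in the frame of ledge between 0.037 and 0.047 m and x of slab_blue in the frame of ledge between -0.02 and 0.02 m and y of slab_blue in the frame of ledge between -0.125 and 0.125 m and z of slab_orange in the frame of ledge between 0.037 and 0.047 m and x of slab_orange in the frame of ledge between -0.02 and 0.02 m and y of slab_orange in the frame of ledge between -0.125 and 0.125 m and linear speed of each of slab_red, slab_blue, slab_orange below 0.03 m/s and contact force between each of slab_red, slab_blue, slab_orange and the fingers below 0.05 N and value of joint marker below 0.1 rad); the robot touches nothing.
It fails at once if the bottle or the cardboard box is pushed about (more than 30 mm) (distance of any of polish, carton from where it was at the start of the episode above 0.03 m).
It fails at once if the bottle is knocked over (angle between polish's own z axis and vertical above 0.5 rad).
Of slab_red, slab_blue, slab_orange only 2 to 3 are there at a start; the rules pass over those that are not, and their reading is None.
At some moment in a run one of slab_red, slab_blue, slab_orange may be knocked a few centimetres aside while the robot is not near it.
Once in a run the grip may slacken for a moment while it holds something.
It also fails if it takes over 210 s, if anything falls off the work surface, if the arm or the gripper's body presses on something with over 40 N, if the wrist force passes 120 N, or if a joint passes its speed limit or range.

## Working session

There is one attempt and no reset: what is moved stays moved. The work goes in short steps, Python scripts to look and compute and a tool call to move; the robot and the scene stay as the last step left them, time stands still between calls to the robot, and variables do not carry over. Pictures are saved under pics/ and viewed, about 12 in all and at most 16, crops included, and the job is handed in when it is done.

Besides the shell and the picture viewer there is one more tool, called after "Call:" by a JSON object that holds its "op" and its "data". apply_moves: Moves the arm, as the interface text tells. Its arguments: {"type":"object","properties":{"rows":{"type":"array"},"force":{"type":"number"}},"required":["rows"]}

```bash
ls; mkdir -p pics
cat > h.py <<'E'
from cell import *
import numpy as np, cv2
from scipy.spatial.transform import Rotation as R
def rot(o):
    o=np.array(o,float)
    return R.from_quat(o).as_matrix() if o.size==4 else (R.from_rotvec(o).as_matrix() if o.size==3 else o.reshape(3,3))
def cloud(f):
    d=f["depth"];h,w=d.shape
    v,u=np.mgrid[:h,:w]
    P=np.stack([(u-f["cx"])/f["fx"]*d,-(v-f["cy"])/f["fy"]*d,-d],-1)
    return P@rot(f["orientation"]).T+np.array(f["xyz"])
def save(f,n,crop=None,k=1):
    im=f["image"]
    if crop: x0,y0,x1,y1=crop; im=im[y0:y1,x0:x1]
    cv2.imwrite("pics/"+n,cv2.resize(im,None,fx=k,fy=k,interpolation=cv2.INTER_CUBIC))
E
python3 - <<'E'
from h import *
import pickle
for n in("scene","side"):
    f=grab_frame(n); pickle.dump(f,open(n+".pkl","wb")); save(f,n+"0.png",None,1.5)
    print(n,{k:v for k,v in f.items() if k not in("image","depth")})
print(sense())
E
```

```text
pics
scene {'fx': 494.3589546176065, 'fy': 494.3589546176065, 'cx': 251.16686157067338, 'cy': 183.9374440544805, 'xyz': array([ 1.62134384, -0.39664019,  1.3351871 ]), 'orientation': array([0.7058537 , 0.46528158, 1.12699608])}
side {'fx': 400.50129229774103, 'fy': 400.50129229774103, 'cx': 258.95599578085387, 'cy': 193.34299853957336, 'xyz': array([0.36651914, 1.0285345 , 1.0638826 ]), 'orientation': array([ 0.12453679, -1.22792961, -2.71545352])}
{'time_s': 0.1, 'q': array([-1.39002288e+00,  3.42677321e-01,  1.52491290e+00, -2.03953040e-05,
        1.27542126e+00, -1.46010631e-01]), 'joint_vel': array([ 1.46144423e-03, -1.37284930e-03, -2.07320872e-03,  6.16000377e-05,
        3.25757740e-04, -3.77598689e-04]), 'tau': array([ 1.85691286e-03, -4.32002950e+01, -2.44694710e+01,  7.19443965e-02,
        5.25439787e-02, -3.96324151e-05]), 'tcp_pos': array([ 0.16846762, -0.49684858,  0.22610487]), 'tool_rot': array([-3.09834948e+00, -5.10808810e-01,  6.93427424e-05]), 'wrist_force': array([ 0.16558567, -0.92933213, -0.08327824]), 'ft_torque': array([-0.01686333,  0.02805073, -0.02246251]), 'grip_width': 0.09164769541543615}
```

View pics/scene0.png

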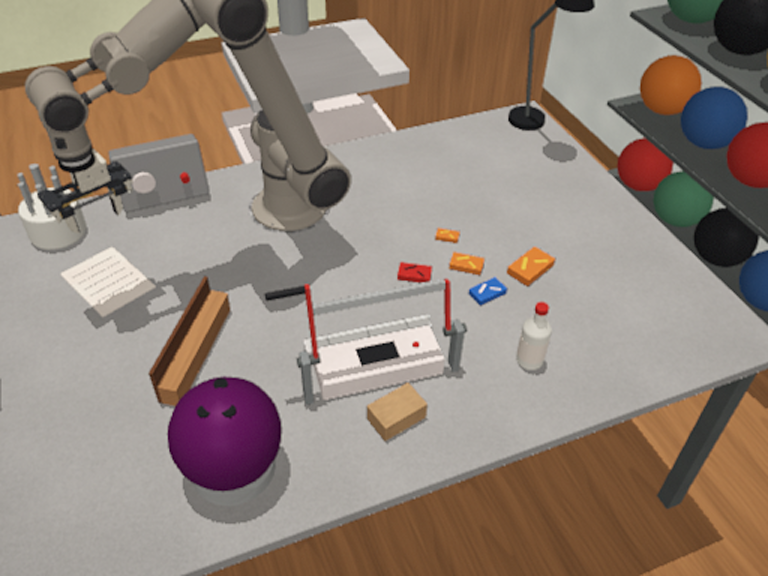

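View pics/side0.png

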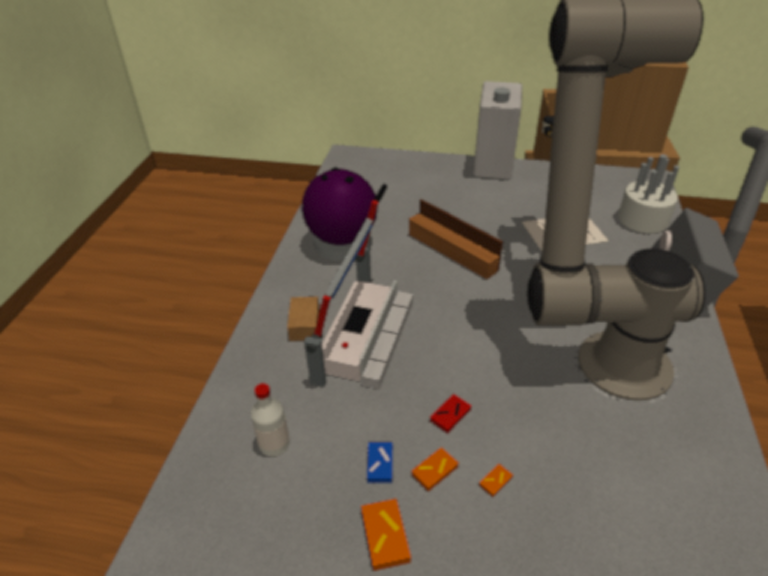

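Both views show all three slabs, red, blue and the middle-sized orange one. In the scene view they are at about (415,272), (488,291) and (467,263). The press is in the middle, and the ledge is on the robot's right with its backboard on the -y side.

Run:
```python
from h import *
import pickle
for n in("scene","side"):
    f=pickle.load(open(n+".pkl","rb")); P=cloud(f); hsv=cv2.cvtColor(f["image"],cv2.COLOR_BGR2HSV)
    H,S,V=[hsv[...,i].astype(int) for i in range(3)]
    X,Y,Z=P[...,0],P[...,1],P[...,2]
    reg=(f["depth"]>0)&(X>.25)&(X<.9)&(Y>-.7)&(Y<.7)
    top=reg&(Z>.009)&(Z<.03)&(Y>0)&(S>120)&(V>60)
    for c,m in dict(red=(H<5)|(H>172),orange=(H>=7)&(H<34),blue=(H>95)&(H<130)).items():
        k,lab,st,ce=cv2.connectedComponentsWithStats((top&m).astype(np.uint8),connectivity=8)
        for i in range(1,k):
            if st[i,4]<40: continue
            q=P[lab==i]; z=np.median(q[:,2]); q=q[q[:,2]>.014]
            r=cv2.minAreaRect((q[:,:2]*1000).astype(np.float32))
            b=cv2.boxPoints(r); e=b[1]-b[0]; e2=b[2]-b[1]; L=e if np.hypot(*e)>np.hypot(*e2) else e2
            print(n,c,st[i],"z%.3f"%z,"c",np.round(r[0]),"size",np.round(r[1]),"longdir %.1f"%(np.degrees(np.arctan2(L[1],L[0]))%180), "med",np.round(q[:,:2].mean(0)*1000))
    # ledge, rail tops
    led=reg&(abs(Z-.060)<.008)&(H>5)&(H<20)&(S>80)&(Y<-.05)
    k,lab,st,ce=cv2.connectedComponentsWithStats(led.astype(np.uint8))
    i=1+np.argmax(st[1:,4]); q=P[lab==i]; print(n,"ledge",st[i],np.median(q[:,2]),cv2.minAreaRect((q[:,:2]*1000).astype(np.float32)))
    ra=reg&(abs(Z-.035)<.007)&(S<60)
    k,lab,st,ce=cv2.connectedComponentsWithStats(ra.astype(np.uint8))
    for i in 1+np.argsort(-st[1:,4])[:3]:
        q=P[lab==i]; print(n,"rail",st[i],np.median(q[:,2]),cv2.minAreaRect((q[:,:2]*1000).astype(np.float32)))
    ho=reg&(abs(Z-.055)<.007)&(S<60)
    k,lab,st,ce=cv2.connectedComponentsWithStats(ho.astype(np.uint8))
    i=1+np.argmax(st[1:,4]);q=P[lab==i]; print(n,"housing",st[i],np.median(q[:,2]),cv2.minAreaRect((q[:,:2]*1000).astype(np.float32)))
    ha=reg&(Z>.27)&(Z<.32)&(V<60)&(X>.4)
    q=P[ha]; print(n,"handle",len(q),q.min(0),q.max(0),q.mean(0)) if len(q) else 0
```

```text
scene red [265 175  23  13 214] z0.019 c [391. 214.] size [82. 55.] longdir 59.3 med [390. 214.]
scene orange [291 152  15   9  78] z0.015 c [287. 359.] size [56. 33.] longdir 54.9 med [286. 359.]
scene orange [339 165  31  25 375] z0.025 c [476. 507.] size [ 73. 121.] longdir 113.1 med [481. 503.]
scene orange [300 168  23  14 207] z0.019 c [404. 357.] size [81. 57.] longdir 51.7 med [406. 355.]
scene blue [313 185  25  17 185] z0.019 c [516. 359.] size [50. 89.] longdir 101.9 med [518. 359.]
scene ledge [ 102  193   50   69 1020] 0.06080154139561711 ((444.8730163574219, -357.85845947265625), (54.07809066772461, 305.178466796875), 54.394569396972656)
scene rail [130 307  53  26 238] 0.03285868338730846 ((825.8760375976562, -356.9985046386719), (156.2157745361328, 53.91685485839844), 87.59991455078125)
scene rail [214 241  82  21 210] 0.035454261226665285 ((689.094482421875, 6.12530517578125), (277.30560302734375, 16.228883743286133), 82.26805114746094)
scene rail [345 231  19  11  55] 0.03381940167118902 ((752.05810546875, 337.7359619140625), (64.73463439941406, 29.737716674804688),
[... 1112 characters left out ...]
45 ((605.8762817382812, 21.770217895507812), (302.4939270019531, 133.4745635986328), 83.9869384765625)
side rail [208 157  26  12  84] 0.030901481475246406 ((791.6229248046875, -290.724853515625), (49.27956771850586, 123.50045013427734), 80.56146240234375)
side rail [171 286  21  14  60] 0.03394837407379392 ((732.5975341796875, 370.0330505371094), (63.80049514770508, 31.164363861083984), 35.412017822265625)
side housing [ 214  187   50   58 1478] 0.05331165456084541 ((636.5538940429688, 18.158523559570312), (284.7913513183594, 116.19215393066406), 83.8426284790039)
side handle 41 [ 0.60554505 -0.20685906  0.28965945] [ 0.62238401 -0.13895331  0.30204685] [ 0.61249486 -0.17274326  0.29656799]
```

Call:
{"op": "apply_moves", "data": {"rows": [0.04, 0.035, 0.02, 0, 0, 0, 0.4, 0.04, 0.035, 0.02, 0, 0, 0, 0.4, 0.04, 0.035, 0.02, 0, 0, 0, 0.4, 0.04, 0.035, 0.02, 0, 0, 0, 0.4, 0.04, 0.035, 0.02, 0, 0, 0, 0.4, 0.018, 0.058, 0, 0, 0, 0, 0.4, 0.018, 0.058, 0, 0, 0, 0, 0.4, 0.018, 0.058, 0, 0, 0, 0, 0.4, 0.018, 0.058, 0, 0, 0, 0, 0.4, 0, 0.058, 0, 0, 0, 0, 0.4, 0, 0.058, 0, 0, 0, 0, 0.4, 0, 0.02, 0, 0, 0, 0, 0.4]}}

```text
time_s: 1.6
tcp_pos: [0.4442, 0.064, 0.3239]
tool_rot: [-3.092, -0.501, 0.004]
wrist_force: [-0.1, 0.3, 0.5]
grip_width: 0.0641
```

```bash
cat >> h.py <<'E'
def st():
    s=sense(); T=rot(s["tool_rot"]); np.set_printoptions(precision=4,suppress=True)
    print("t",s["time_s"],"q",s["q"],"p",s["tcp_pos"],"xt",T[:,0],"yt",T[:,1],"zt",T[:,2],"F",s["wrist_force"],"g",round(s["grip_width"],4))
    return s
E
python3 - <<'E'
from h import *
st()
f=grab_frame("wrist"); save(f,"w0.png",None,1.5); print(f["fx"],f["cx"],f["cy"],f["xyz"],f["orientation"])
import pickle; pickle.dump(f,open("w0.pkl","wb"))
E
```

```text
t 1.6 q [-0.0342  0.138   1.5278  0.0086  1.4801  1.2143] p [0.4442 0.064  0.3239] xt [ 0.9487  0.316  -0.0011] yt [ 0.316  -0.9487 -0.0095] zt [-0.004   0.0087 -1.    ] F [-0.1224  0.3199  0.4527] g 0.0641
297.3186396354542 252.09900063932474 187.6605307034658 [0.5078 0.083  0.4819] [-0.2115  0.1653 -1.2403]
```

Call:
{"op": "apply_moves", "data": {"rows": [0, 0, 0.02, 0.18, 0, 0, 0.4, 0, 0, 0.02, 0.18, 0, 0, 0.4, 0, 0, 0.02, 0.18, 0, 0, 0.4, 0, 0, 0, 0.18, 0, 0, 0.4]}}

```text
time_s: 2.15
tcp_pos: [0.4438, 0.0678, 0.3868]
tool_rot: [-2.364, -0.402, -0.155]
wrist_force: [0.2, 0.2, -1.0]
grip_width: 0.0644
```

Run:
```python
from h import *
st()
```

```text
t 2.15 q [-0.4869  0.1857  1.5295  0.6622  1.784   0.7711] p [0.4438 0.0678 0.3868] xt [0.9441 0.2427 0.2232] yt [ 0.3298 -0.6909 -0.6434] zt [-0.0019  0.681  -0.7323] F [ 0.2255  0.1843 -1.0045] g 0.0644
```

View pics/w0.png

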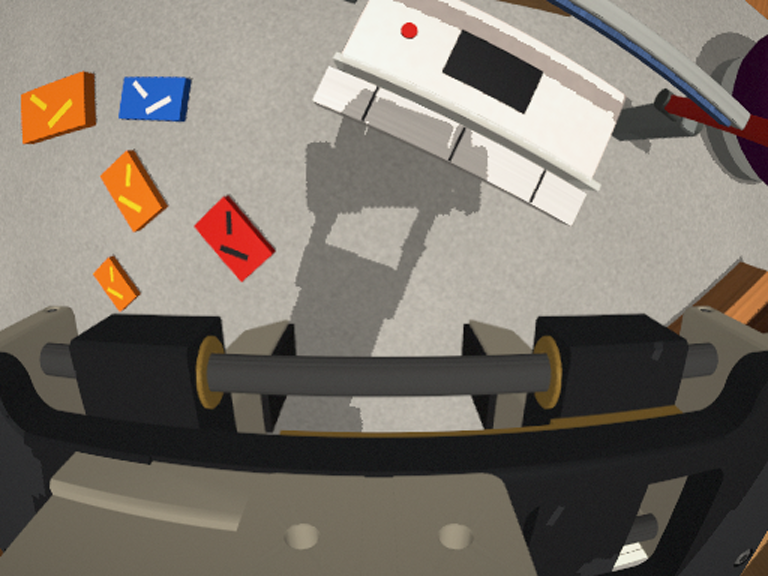

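Call:
{"op": "apply_moves", "data": {"rows": [0, 0, 0, 0.18, 0, 0, 0.4, 0, 0, 0, 0.18, 0, 0, 0.4, 0, 0, 0, 0.18, 0, 0, 0.4, 0, 0, 0, 0.18, 0, 0, 0.4, 0, 0, 0, 0.13, 0, 0, 0.4, 0, 0, 0, 0, 0, 0, 0.4]}}

```text
time_s: 2.9
tcp_pos: [0.4455, 0.0609, 0.3854]
tool_rot: [-1.501, -0.24, -0.278]
wrist_force: [-0.7, -0.1, 0.6]
grip_width: 0.0639
```

Run:
```python
from h import *
st()
```

```text
t 2.9 q [-0.6776  0.5325  1.7843  1.1264  2.0827  0.3942] p [0.4455 0.0609 0.3854] xt [ 0.9449 -0.0328  0.3256] yt [ 0.3269  0.0491 -0.9438] zt [0.015  0.9983 0.0571] F [-0.7443 -0.1104  0.559 ] g 0.0639
```

Call:
{"op": "apply_moves", "data": {"rows": [0, 0, 0, 0, 0, -0.18, 0.4, 0, 0, 0, 0, 0, -0.18, 0.4, 0, 0, 0, 0, 0, -0.18, 0.4, 0, 0, 0, 0, 0, -0.18, 0.4, 0, 0, 0, 0, 0, -0.18, 0.4, 0, 0, 0, 0, 0, -0.18, 0.4, 0, 0, 0, 0, 0, 0, 0.4]}}

```text
time_s: 3.78
tcp_pos: [0.4461, 0.0588, 0.3866]
tool_rot: [-1.531, 0.621, -1.162]
wrist_force: [-0.1, 0.7, 0.9]
grip_width: 0.0643
```

Run:
```python
from h import *
st()
```

```text
t 3.775 q [-0.9006  0.0345  2.6039  1.7885  1.498   0.1346] p [0.4461 0.0588 0.3866] xt [ 0.3902 -0.8523  0.3484] yt [ 0.1839 -0.2986 -0.9365] zt [0.9022 0.4295 0.0402] F [-0.1016  0.6544  0.8799] g 0.0643
```

```bash
cat > fk.py <<'E'
import numpy as np
from scipy.spatial.transform import Rotation as R
from scipy.optimize import least_squares
Q=np.array([[-1.39002,.342677,1.524913,0,1.27542,-.14601],[-.0342,.138,1.5278,.0086,1.4801,1.2143],[-.4869,.1857,1.5295,.6622,1.784,.7711],[-.6776,.5325,1.7843,1.1264,2.0827,.3942],[-.9006,.0345,2.6039,1.7885,1.498,.1346]])
P=np.array([[.168468,-.496849,.226105],[.4442,.064,.3239],[.4438,.0678,.3868],[.4455,.0609,.3854],[.4461,.0588,.3866]])
Z=np.array([[0,0,-1],[-.004,.0087,-1],[-.0019,.681,-.7323],[.015,.9983,.0571],[.9022,.4295,.0402]])
Y=np.array([[.321,-.947,0],[.316,-.9487,-.0095],[.3298,-.6909,-.6434],[.3269,.0491,-.9438],[.1839,-.2986,-.9365]])
Rz=lambda a:R.from_euler('z',a).as_matrix()
Ry=lambda a:R.from_euler('y',a).as_matrix()
C=Rz(np.pi/2)
def fk(q,k,s4=-1,s6=1):
    d,L1,e,L2,o1,o2,L3,ox=k
    A=Rz(q[0]);p=A@np.array([ox,o1,d]);A=A@Ry(q[1]);p=p+A@[0,0,L1];A=A@Ry(q[2]);p=p+A@[e,0,L2]
    A=A@Rz(s4*q[3]);A=A@Ry(q[4]);p=p+A@[0,o2,L3]
    return p,A@Rz(s6*q[5]+np.pi)@C
if __name__=="__main__":
    for s4 in(1,-1):
      for s6 in(1,-1):
        err=[np.abs(np.r_[fk(q,np.ones(8),s4,s6)[1][:,2]-z, fk(q,np.ones(8),s4,s6)[1][:,1]-y]).max() for q,z,y in zip(Q,Z,Y)]
        r=least_squares(lambda k:np.ravel([fk(q,k,s4,s6)[0]-p for q,p in zip(Q,P)]),[.3,.4,0,.4,0,.07,.25,0])
        print(s4,s6,np.round(err,3),np.round(r.x,4),np.sqrt(2*r.cost/15))
E
python3 fk.py
```

```text
1 1 [1.894 1.897 1.382 1.888 1.873] [0.2228 0.5062 0.0465 0.3795 0.0764 0.     0.3181 0.    ] 1.524163305479636e-05
1 -1 [1.946 0.698 1.283 1.378 1.747] [0.2228 0.5062 0.0465 0.3795 0.0764 0.     0.3181 0.    ] 1.524163305479636e-05
-1 1 [1.894 1.897 1.604 1.378 1.747] [ 0.5282  0.126   0.3555  0.2182  0.3479 -0.2103 -0.0118  0.2417] 0.05662448722067052
-1 -1 [1.946 0.696 1.287 1.888 1.873] [ 0.5282  0.126   0.3555  0.2182  0.3479 -0.2103 -0.0118  0.2417] 0.05662448722067052
```

```bash
sed -i 's/Rz(s6\*q\[5\]+np.pi)@C/Rz(s6*q[5])@C/; s/s4=-1,s6=1/s4=1,s6=1/' fk.py
cat > ik.py <<'E'
from fk import *
K=np.array([.2228,.5062,.0465,.3795,.0764,0,.3181,0])
lo=np.array([-2.53,-.77,.04,-1,.28,-3.11])+.03; hi=np.array([2.53,2.02,2.7,4.14,2.66,3.11])-.03
def ik(p,T,seeds=None,n=25):
    out=[]; rng=np.random.default_rng(0)
    for s in ([*seeds] if seeds is not None else [])+[rng.uniform(lo,hi) for _ in range(n)]:
        def f(q):
            a,B=fk(q,K); return np.r_[(a-p)*5,(B-T).ravel()]
        r=least_squares(f,np.clip(s,lo+1e-3,hi-1e-3),bounds=(lo,hi))
        if r.cost<1e-7 and not any(np.abs(r.x-o).max()<.05 for o in out): out.append(r.x)
    return out
E
python3 - <<'E'
from ik import *
np.set_printoptions(precision=2,suppress=True)
print([max(np.abs(np.r_[fk(q,K)[1][:,2]-z,fk(q,K)[1][:,1]-y])) for q,z,y in zip(Q,Z,Y)])
up=np.array([0,0,1.])
yr=np.array([.102,.995,0]);yr/=np.linalg.norm(yr); xr=np.cross(yr,up); O=np.array([.560,.025,.035])
for b in np.radians([0,20,40]):
  zt=np.cos(b)*xr-np.sin(b)*up
  for s in(1,-1):
    T=np.c_[np.cross(s*yr,zt),s*yr,zt]
    for yy in(.095,0,-.095):
      p=O+yr*yy+up*.062+zt*.010
      print("place b%.0f s%d y%.3f"%(np.degrees(b),s,yy),ik(p,T))
E
```

```text
[np.float64(0.0014022646149910287), np.float64(4.593831072441379e-05), np.float64(6.683053953726592e-05), np.float64(9.87813033860932e-05), np.float64(7.111954844518653e-05)]
place b0 s1 y0.095 [array([0.27, 1.12, 2.34, 3.53, 1.86, 1.69])]
place b0 s1 y0.000 [array([-0.08,  1.2 ,  2.45,  3.17,  2.07,  1.58])]
place b0 s1 y-0.095 [array([-0.47,  1.23,  2.48,  2.71,  2.09,  1.35])]
place b0 s-1 y0.095 [array([ 0.27,  1.12,  2.34,  3.53,  1.86, -1.45])]
place b0 s-1 y0.000 [array([-0.08,  1.2 ,  2.45,  3.17,  2.07, -1.56])]
place b0 s-1 y-0.095 [array([-0.47,  1.23,  2.48,  2.71,  2.09, -1.79])]
place b20 s1 y0.095 [array([0.24, 0.78, 2.36, 3.49, 1.22, 1.57])]
place b20 s1 y0.000 [array([-0.08,  0.81,  2.47,  3.16,  1.37,  1.57])]
place b20 s1 y-0.095 [array([-0.44,  0.83,  2.51,  2.82,  1.4 ,  1.51])]
place b20 s-1 y0.095 [array([ 0.24,  0.78,  2.36,  3.49,  1.22, -1.57])]
place b20 s-1 y0.000 [array([-0.08,  0.81,  2.47,  3.16,  1.37, -1.57])]
place b20 s-1 y-0.095 [array([-0.44,  0.83,  2.51,  2.82,  1.4 , -1.64])]
place b40 s1 y0.095 [array([0.19, 0.52, 2.22, 3.63, 0.5 , 1.33])]
place b40 s1 y0.000 [array([-0.08,  0.49,  2.31,  3.17,  0.54,  1.56])]
place b40 s1 y-0.095 [array([-0.39,  0.49,  2.34,  2.74,  0.58,  1.73])]
place b40 s-1 y0.095 [array([ 0.19,  0.52,  2.22,  3.63,  0.5 , -1.81])]
place b40 s-1 y0.000 [array([-0.08,  0.49,  2.31,  3.17,  0.54, -1.58])]
place b40 s-1 y-0.095 [array([-0.39,  0.49,  2.34,  2.74,  0.58, -1.41])]
```

The wrist view shows the slabs clearly. The rail's three black lines run from about (377,87) to (363,118), (463,128) to (450,159), and (545,172) to (532,203).

```bash
cat >> h.py <<'E'
def wray(f,u,v,z):
    x=(u-f["cx"])/f["fx"]; y=(v-f["cy"])/f["fy"]; th=np.hypot(x,y); s=np.sin(th)/max(th,1e-9)
    d=rot(f["orientation"])@np.array([x*s,-y*s,-np.cos(th)]); o=np.array(f["xyz"]); return o+d*(z-o[2])/d[2]
E
cat > plan.py <<'E'
from ik import *
vmax=.7*np.array([2.57,2.57,3.14,3.14,3.14,3.14])/8
def track(q,wps,show=True):
    """wps: list of (p,T,n): straight pose interpolation in n rows; prints rows & joint margins"""
    p0,T0=fk(q,K); 
    for i,(p,T,n) in enumerate(wps):
        w=R.from_matrix(T@T0.T).as_rotvec(); d=np.array(p)-p0
        worst=0;e=0;qm=[]
        for k in range(1,n+1):
            pt=p0+d*k/n; Tt=R.from_rotvec(w*k/n).as_matrix()@T0
            r=least_squares(lambda x:np.r_[(fk(x,K)[0]-pt)*5,(fk(x,K)[1]-Tt).ravel(),1e-4*(x-q)],np.clip(q,lo+.001,hi-.001),bounds=(lo-.02,hi+.02))
            worst=max(worst,np.max(np.abs(r.x-q)/vmax)); e=max(e,np.linalg.norm(fk(r.x,K)[0]-pt)); q=r.x
        print(i,"n",n,"shift/row",np.round(d/n,4),"turn/row",np.round(w/n,3),"speedfrac %.2f err %.4f"%(worst,e),"q",np.round(q,2))
        p0,T0=np.array(p),T
    return q
up=np.array([0,0,1.])
def dirv(a): a=np.radians(a); return np.array([np.cos(a),np.sin(a),0])
def tool(az,b):
    """s=-1: tool points along azimuth az, b rad below horizontal, x_t up, y_t to right"""
    h=dirv(az); z=np.cos(b)*h-np.sin(b)*up; y=-np.cross(up,h); return np.c_[np.cross(y,z),y,z]
E
python3 - <<'E'
from h import *; import pickle
f=pickle.load(open("w0.pkl","rb"))
pts=[(377,87),(363,118),(463,128),(450,159),(545,172),(532,203),(315,100),(573,224)]
W=[wray(f,u/1.5,v/1.5,.035) for u,v in pts]
for p,w in zip(pts,W): print(p,np.round(w[:2],4))
m=[(W[0]+W[1])/2,(W[2]+W[3])/2,(W[4]+W[5])/2]; d=m[0]-m[2]; print(m,np.linalg.norm(d),np.degrees(np.arctan2(d[1],d[0])))
from plan import *
q=sense()["q"]; b=np.radians(20)
reds=np.array([.390,.218,0]); L=dirv(59)
pick=reds-.012*L+up*.005
T=tool(59,np.radians(70))
track(q,[(np.array([.40,.13,.30]),tool(40,np.radians(45)),10),(pick+up*.1,T,6),(pick,T,3),(pick+up*.15,T,4),
 (np.array([.42,.14,.24]),tool(59,b),8),(np.array([.45,.05,.24]),tool(-6,b),8),(np.array([.55,-.07,.15]),tool(-6,b),5)])
E
```

```text
(377, 87) [0.5853 0.1147]
(363, 118) [0.5508 0.1178]
(463, 128) [0.5744 0.0207]
(450, 159) [0.54   0.0229]
(545, 172) [ 0.5637 -0.0758]
(532, 203) [ 0.5281 -0.0737]
(315, 100) [0.5543 0.1694]
(573, 224) [ 0.5243 -0.1266]
[array([0.56805973, 0.11625545, 0.035     ]), array([0.5571654 , 0.02180299, 0.035     ]), array([ 0.54594426, -0.07476773,  0.035     ])] 0.19229910563172156 83.39605334462658
0 n 10 shift/row [-0.0046  0.0071 -0.0087] turn/row [-0.138 -0.002  0.067] speedfrac 0.51 err 0.0000 q [-0.41 -0.23  2.2   0.87  0.97  0.02]
1 n 6 shift/row [-0.0027  0.013  -0.0325] turn/row [-0.056  0.047  0.054] speedfrac 0.43 err 0.0000 q [0.11 0.23 2.17 0.51 0.58 0.25]
2 n 3 shift/row [ 0.      0.     -0.0333] turn/row [0. 0. 0.] speedfrac 0.90 err 0.0000 q [ 0.11  0.48  2.26  1.    0.33 -0.29]
3 n 4 shift/row [0.     0.     0.0375] turn/row [0. 0. 0.] speedfrac 0.99 err 0.0000 q [0.11 0.14 2.1  0.42 0.73 0.37]
4 n 8 shift/row [ 0.0045 -0.0085  0.0106] turn/row [ 0.094 -0.056  0.   ] speedfrac 0.89 err 0.0000 q [-0.68  0.29  2.37  1.29  1.32 -1.08]
5 n 8 shift/row [ 0.0038 -0.0113  0.    ] turn/row [ 0.     0.    -0.142] speedfrac 1.60 err 0.0048 q [ 0.03  0.15  2.66  3.31  0.9  -1.63]
6 n 5 shift/row [ 0.02  -0.024 -0.018] turn/row [0. 0. 0.] speedfrac 0.64 err 0.0000 q [-0.46  0.61  2.53  2.79  1.22 -1.57]
```

```bash
cat >> plan.py <<'E'
B=np.radians(25)
O=np.array([.558,.023,.035]); YR=dirv(83.6); AZ=-6.4
E
python3 - <<'E'
from h import *
from plan import *
q=sense()["q"]
c=np.array([.390,.218,0]); L=dirv(59)
pick=c-.012*L+up*.006
T=tool(59,np.pi/2-B); F=tool(AZ,B)
pl=O-.095*YR+up*.055+F[:,2]*.009
print(pick,pl)
track(q,[(np.array([.40,.13,.30]),tool(40,np.radians(45)),10),(pick+up*.08,T,7),(pick,T,3),(pick+up*.15,T,4),
 (np.array([.45,.14,.24]),tool(59,B),9),(np.array([.49,-.03,.24]),tool(10,B),10),(pl+up*.08-.02*dirv(AZ),F,6),(pl,F,4)])
E
```

```text
[0.38381954 0.20771399 0.006     ] [ 0.55551639 -0.07231718  0.08619644]
0 n 10 shift/row [-0.0046  0.0071 -0.0087] turn/row [-0.138 -0.002  0.067] speedfrac 0.51 err 0.0000 q [-0.41 -0.23  2.2   0.87  0.97  0.02]
1 n 7 shift/row [-0.0023  0.0111 -0.0306] turn/row [-0.038  0.033  0.047] speedfrac 0.37 err 0.0000 q [ 0.05  0.27  2.25  0.81  0.51 -0.1 ]
2 n 3 shift/row [ 0.      0.     -0.0267] turn/row [0. 0. 0.] speedfrac 0.90 err 0.0000 q [ 0.05  0.49  2.32  1.37  0.37 -0.72]
3 n 4 shift/row [0.     0.     0.0375] turn/row [0. 0. 0.] speedfrac 1.22 err 0.0000 q [0.05 0.12 2.16 0.58 0.7  0.17]
4 n 9 shift/row [ 0.0074 -0.0075  0.0093] turn/row [ 0.066 -0.04  -0.   ] speedfrac 0.65 err 0.0000 q [-0.58  0.26  2.27  1.28  1.24 -0.92]
5 n 10 shift/row [ 0.004 -0.017  0.   ] turn/row [-0.     0.    -0.086] speedfrac 0.39 err 0.0000 q [-0.72  0.11  2.5   1.94  0.86 -1.03]
6 n 6 shift/row [ 0.0076 -0.0067 -0.0123] turn/row [-0.    -0.    -0.048] speedfrac 0.53 err 0.0000 q [-0.46  0.43  2.51  2.75  0.95 -1.49]
7 n 4 shift/row [ 0.005  -0.0006 -0.02  ] turn/row [0. 0. 0.] speedfrac 0.37 err 0.0000 q [-0.43  0.75  2.49  2.83  1.23 -1.6 ]
```

Call:
{"op": "apply_moves", "data": {"rows": [-0.005, 0.007, -0.009, -0.138, 0, 0.067, 0.65, -0.005, 0.007, -0.009, -0.138, 0, 0.067, 0.65, -0.005, 0.007, -0.009, -0.138, 0, 0.067, 0.65, -0.005, 0.007, -0.009, -0.138, 0, 0.067, 0.65, -0.005, 0.007, -0.009, -0.138, 0, 0.067, 0.65, -0.005, 0.007, -0.009, -0.138, 0, 0.067, 0.65, -0.005, 0.007, -0.009, -0.138, 0, 0.067, 0.65, -0.005, 0.007, -0.009, -0.138, 0, 0.067, 0.65, -0.005, 0.007, -0.009, -0.138, 0, 0.067, 0.65, -0.005, 0.007, -0.009, -0.138, 0, 0.067, 0.65]}}

```text
time_s: 5.03
tcp_pos: [0.4036, 0.1155, 0.3037]
tool_rot: [-2.576, -1.018, -1.006]
wrist_force: [0.2, 0.5, 0.4]
grip_width: 0.0757
```

Call:
{"op": "apply_moves", "data": {"rows": [-0.002, 0.011, -0.03, -0.038, 0.033, 0.047, 0.65, -0.002, 0.011, -0.03, -0.038, 0.033, 0.047, 0.65, -0.002, 0.011, -0.03, -0.038, 0.033, 0.047, 0.65, -0.002, 0.011, -0.03, -0.038, 0.033, 0.047, 0.65, -0.002, 0.011, -0.03, -0.038, 0.033, 0.047, 0.65, -0.002, 0.011, -0.03, -0.038, 0.033, 0.047, 0.65]}}

```text
time_s: 5.78
tcp_pos: [0.4062, 0.1782, 0.1305]
tool_rot: [-2.536, -1.511, -0.597]
wrist_force: [0.0, -0.1, 0.1]
grip_width: 0.0758
```

```bash
cat > goto.py <<'E'
# usage: from goto import *; go(p,T,n)
from h import *
from plan import *
def go(p,T,n):
    s=sense(); T0=rot(s["tool_rot"]); w=R.from_matrix(T@T0.T).as_rotvec(); d=np.array(p)-s["tcp_pos"]
    print("total shift",np.round(d,4),"turn",np.round(w,3),"per row/%d"%n,np.round(d/n,4),np.round(w/n,3))
E
python3 - <<'E'
from goto import *
st(); c=np.array([.390,.218,0]); L=dirv(59); pick=c-.012*L+up*.006
go(pick,tool(59,np.pi/2-B),3)
f=grab_frame("wrist"); save(f,"w1.png",None,1.5)
import pickle; pickle.dump(f,open("w1.pkl","wb"))
E
```

```text
t 5.775 q [0.0128 0.1704 2.1835 0.5878 0.5796 0.0454] p [0.4062 0.1782 0.1305] xt [0.4204 0.8157 0.3975] yt [ 0.867  -0.4902  0.0891] zt [ 0.2675  0.3072 -0.9133] F [ 0.0005 -0.1231  0.1135] g 0.0758
total shift [-0.0224  0.0295 -0.1245] turn [ 0.067  0.064 -0.025] per row/3 [-0.0075  0.0098 -0.0415] [ 0.022  0.021 -0.008]
```

View pics/w1.png

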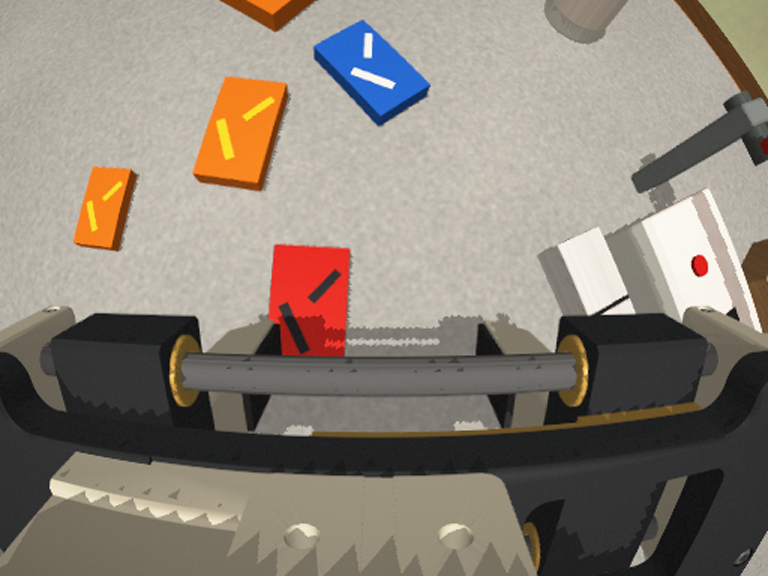

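The red slab lies ahead of the jaws. Its far top corners are at (275,245) and (351,248). Orange's top corners are near (230,77), (288,84), (263,182) and (194,175), and blue's near (362,22), (430,86), (380,116) and (315,47).

Run:
```python
from goto import *
import pickle; f=pickle.load(open("w1.pkl","rb"))
g=lambda u,v: wray(f,u/1.5,v/1.5,.018)[:2]
an=lambda d: round(float(np.degrees(np.arctan2(d[1],d[0]))%180),1)
a,b=g(275,245),g(351,248); print("red",a,b,np.linalg.norm(a-b),an(b-a)); n=b-a; n/=np.linalg.norm(n); l=np.array([-n[1],n[0]])
m=(a+b)/2; print("centre", m-.042*l, "l",l,an(l))
o=[g(*p) for p in[(230,77),(288,84),(263,182),(194,175)]]; print("or",np.mean(o,0),np.linalg.norm(o[0]-o[1]),np.linalg.norm(o[1]-o[2]),an(o[0]-o[3]),an(o[1]-o[2]))
o=[g(*p) for p in[(362,22),(430,86),(380,116),(315,47)]]; print("bl",np.mean(o,0),[np.linalg.norm(o[i]-o[i-1]) for i in range(4)],an(o[0]-o[1]),an(o[3]-o[2]))
# red by color cloud for line edges
```

```text
red [0.38887889 0.26438595] [0.43172293 0.23867943] 0.04996435664982103 149.0
centre [0.38869203 0.21551802] l [0.51449705 0.85749215] 59.0
or [0.40647978 0.35580686] 0.04674071471877577 0.08144556856441117 49.6 52.6
bl [0.51415775 0.35970213] [np.float64(0.046486225169028096), np.float64(0.08194526851873792), np.float64(0.04858737928541724), np.float64(0.0814574634923549)] 100.7 99.2
```

Call:
{"op": "apply_moves", "data": {"rows": [-0.008, 0.009, -0.015, 0.022, 0.021, -0.008, 0.65, -0.008, 0.009, -0.015, 0.022, 0.021, -0.008, 0.65, -0.008, 0.009, -0.015, 0.022, 0.021, -0.008, 0.65, 0, 0, -0.025, 0, 0, 0, 0.65, 0, 0, -0.025, 0, 0, 0, 0.65, 0, 0, 0, 0, 0, 0, 0.65]}}

```text
time_s: 6.58
tcp_pos: [0.3964, 0.2058, 0.0364]
tool_rot: [-2.496, -1.434, -0.572]
wrist_force: [0.1, -0.2, 0.3]
grip_width: 0.0757
```

Run:
```python
from goto import *
st(); go([.3825,.2052,.006],tool(59,np.pi/2-B),1)
```

```text
t 6.575 q [ 0.0427  0.4162  2.276   1.1129  0.4048 -0.4597] p [0.3964 0.2058 0.0364] xt [0.4527 0.782  0.4283] yt [ 0.8622 -0.5064  0.0133] zt [ 0.2273  0.3632 -0.9035] F [ 0.1361 -0.1539  0.2517] g 0.0757
total shift [-0.0139 -0.0006 -0.0304] turn [ 0.001  0.015 -0.01 ] per row/1 [-0.0139 -0.0006 -0.0304] [ 0.001  0.015 -0.01 ]
```

Call:
{"op": "apply_moves", "data": {"rows": [-0.013, -0.001, -0.003, 0, 0.015, -0.01, 0.65, 0, 0, -0.013, 0, 0, 0, 0.65, 0, 0, -0.013, 0, 0, 0, 0.65, 0, 0, 0, 0, 0, 0, 0.65]}}

```text
time_s: 7.08
tcp_pos: [0.3862, 0.2053, 0.0113]
tool_rot: [-2.501, -1.418, -0.566]
wrist_force: [0.1, -0.0, 1.6]
grip_width: 0.0755
```

Call:
{"op": "apply_moves", "data": {"rows": [0, 0, 0, 0, 0, 0, -0.3, 0, 0, 0, 0, 0, 0, -0.3, 0, 0, 0, 0, 0, 0, -0.3, 0, 0, 0, 0, 0, 0, -0.3, 0, 0, 0, 0, 0, 0, -0.3, 0, 0, 0, 0, 0, 0, -0.3], "force": 35}}

```text
time_s: 7.82
tcp_pos: [0.3871, 0.2056, 0.0135]
tool_rot: [-2.5, -1.419, -0.571]
wrist_force: [-0.0, -0.0, -1.0]
grip_width: 0.0495
```

Call:
{"op": "apply_moves", "data": {"rows": [0, 0, 0, 0, 0, 0, 0.4, 0, 0, 0, 0, 0, 0, 0.4, -0.002, 0, -0.006, 0, 0, 0, 0.4, -0.001, 0, -0.004, 0, 0, 0, 0.4, 0, 0, 0, 0, 0, 0, 0.4]}}

```text
time_s: 8.45
tcp_pos: [0.3849, 0.2059, 0.004]
tool_rot: [-2.5, -1.419, -0.574]
wrist_force: [-0.7, -1.7, 5.9]
grip_width: 0.0645
```

Call:
{"op": "apply_moves", "data": {"rows": [0, 0, -0.001, 0, 0, 0, -0.3, 0, 0, 0, 0, 0, 0, -0.3, 0, 0, 0, 0, 0, 0, -0.3, 0, 0, 0, 0, 0, 0, -0.3, 0, 0, 0, 0, 0, 0, -0.3], "force": 40}}

```text
time_s: 9.07
tcp_pos: [0.3842, 0.2074, 0.0043]
tool_rot: [-2.495, -1.418, -0.577]
wrist_force: [-1.3, -0.1, 0.7]
grip_width: 0.0494
```

Run:
```python
from goto import *
s=st()
p=s["tcp_pos"]; T=tool(59,np.pi/2-B); F=tool(AZ,B)
pl=O-.095*YR+up*.055+F[:,2]*.009
q=track(s["q"],[(p+up*.12,T,5),
 (np.array([.45,.15,.24]),tool(59,B),9),(np.array([.49,-.03,.24]),tool(10,B),10),(pl+up*.08-.02*dirv(AZ),F,6),(pl,F,4)])
```

```text
t 9.075 q [ 0.0423  0.5029  2.3305  1.4606  0.3708 -0.8233] p [0.3842 0.2074 0.0043] xt [0.4593 0.7743 0.4354] yt [ 0.8582 -0.5133  0.0075] zt [ 0.2293  0.3702 -0.9002] F [-1.3328 -0.1422  0.7397] g 0.0494
0 n 5 shift/row [ 0.    -0.     0.024] turn/row [-0.002  0.003 -0.   ] speedfrac 0.90 err 0.0000 q [0.05 0.18 2.2  0.66 0.61 0.07]
1 n 9 shift/row [ 0.0073 -0.0064  0.0129] turn/row [ 0.066 -0.04  -0.   ] speedfrac 0.65 err 0.0000 q [-0.56  0.26  2.28  1.3   1.22 -0.92]
2 n 10 shift/row [ 0.004 -0.018  0.   ] turn/row [-0.     0.    -0.086] speedfrac 0.38 err 0.0000 q [-0.72  0.11  2.5   1.94  0.86 -1.03]
3 n 6 shift/row [ 0.0076 -0.0067 -0.0123] turn/row [-0.    -0.    -0.048] speedfrac 0.53 err 0.0000 q [-0.46  0.43  2.51  2.75  0.95 -1.49]
4 n 4 shift/row [ 0.005  -0.0006 -0.02  ] turn/row [0. 0. 0.] speedfrac 0.37 err 0.0000 q [-0.43  0.75  2.49  2.83  1.23 -1.6 ]
```

Call:
{"op": "apply_moves", "data": {"rows": [0, 0, 0.024, 0, 0, 0, -0.3, 0, 0, 0.024, 0, 0, 0, -0.3, 0, 0, 0.024, 0, 0, 0, -0.3, 0, 0, 0.024, 0, 0, 0, -0.3, 0, 0, 0.024, 0, 0, 0, -0.3]}}

```text
time_s: 9.7
tcp_pos: [0.3821, 0.2061, 0.1246]
tool_rot: [-2.499, -1.416, -0.565]
wrist_force: [-0.1, -0.3, -0.3]
grip_width: 0.0497
```

Call:
{"op": "apply_moves", "data": {"rows": [0.008, -0.006, 0.013, 0.075, -0.045, 0, -0.3, 0.008, -0.006, 0.013, 0.075, -0.045, 0, -0.3, 0.008, -0.006, 0.013, 0.075, -0.045, 0, -0.3, 0.008, -0.006, 0.013, 0.075, -0.045, 0, -0.3, 0.008, -0.006, 0.013, 0.075, -0.045, 0, -0.3, 0.008, -0.006, 0.013, 0.075, -0.045, 0, -0.3, 0.008, -0.006, 0.013, 0.075, -0.045, 0, -0.3, 0.008, -0.006, 0.013, 0.075, -0.045, 0, -0.3, 0.008, -0.006, 0.013, 0.03, -0.02, 0, -0.3]}}

```text
time_s: 10.82
tcp_pos: [0.4562, 0.1493, 0.2452]
tool_rot: [-1.933, -1.095, -1.33]
wrist_force: [0.5, -0.2, -1.0]
grip_width: 0.0496
```

Run:
```python
from goto import *
s=st(); go([.49,-.03,.24],tool(10,B),10)
```

```text
t 10.825 q [-0.5728  0.2951  2.2885  1.3504  1.2691 -0.9943] p [0.4562 0.1493 0.2452] xt [0.1805 0.3147 0.9319] yt [ 0.8538 -0.5205  0.0104] zt [ 0.4883  0.7937 -0.3626] F [ 0.4736 -0.1597 -1.0196] g 0.0496
total shift [ 0.0338 -0.1793 -0.0052] turn [-0.029  0.062 -0.849] per row/10 [ 0.0034 -0.0179 -0.0005] [-0.003  0.006 -0.085]
```

Call:
{"op": "apply_moves", "data": {"rows": [0.004, -0.018, 0, -0.003, 0.006, -0.085, -0.3, 0.004, -0.018, 0, -0.003, 0.006, -0.085, -0.3, 0.004, -0.018, 0, -0.003, 0.006, -0.085, -0.3, 0.004, -0.018, 0, -0.003, 0.006, -0.085, -0.3, 0.004, -0.018, 0, -0.003, 0.006, -0.085, -0.3, 0.004, -0.018, 0, -0.003, 0.006, -0.085, -0.3, 0.004, -0.018, 0, -0.003, 0.006, -0.085, -0.3, 0.004, -0.018, 0, -0.003, 0.006, -0.085, -0.3, 0.004, -0.018, 0, -0.003, 0.006, -0.085, -0.3, 0.004, -0.018, 0, -0.003, 0.006, -0.085, -0.3]}}

```text
time_s: 12.08
tcp_pos: [0.4964, -0.0394, 0.2403]
tool_rot: [-2.592, -0.181, -1.628]
wrist_force: [0.5, 0.6, -1.0]
grip_width: 0.0495
```

Run:
```python
from goto import *
s=st(); F=tool(AZ,B)
pl=O-.095*YR+up*.055+F[:,2]*.009
go(pl+up*.06-.02*dirv(AZ),F,6)
track(s["q"],[(pl+up*.06-.02*dirv(AZ),F,6)])
f=grab_frame("scene"); save(f,"s1.png",(170,120,370,300),3.5)
import pickle; pickle.dump(f,open("s1.pkl","wb"))
```

```text
t 12.075 q [-0.7018  0.1086  2.482   1.9694  0.8181 -1.0042] p [ 0.4964 -0.0394  0.2403] xt [0.43   0.0597 0.9009] yt [ 0.1402 -0.9901 -0.0013] zt [ 0.8919  0.1268 -0.4341] F [ 0.4936  0.6489 -0.9598] g 0.0495
total shift [ 0.0392 -0.0306 -0.0941] turn [-0.001 -0.013 -0.252] per row/6 [ 0.0065 -0.0051 -0.0157] [-0.    -0.002 -0.042]
0 n 6 shift/row [ 0.0065 -0.0051 -0.0157] turn/row [-0.    -0.002 -0.042] speedfrac 0.57 err 0.0000 q [-0.46  0.52  2.53  2.78  1.04 -1.53]
```

View pics/s1.png

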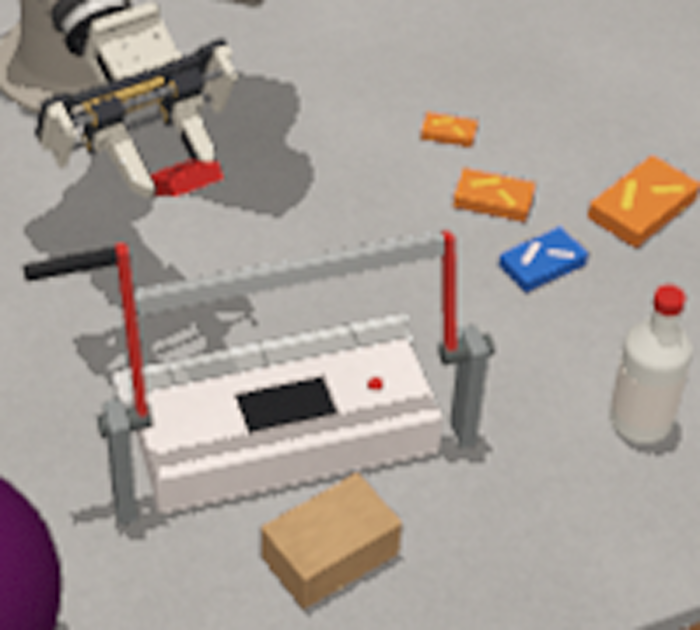

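```bash
cat >> h.py <<'E'
def redpts(f,box,lo=(0,5),hi=(172,180)):
    P=cloud(f); hsv=cv2.cvtColor(f["image"],cv2.COLOR_BGR2HSV).astype(int); H,S,V=hsv[...,0],hsv[...,1],hsv[...,2]
    m=(((H>=lo[0])&(H<=lo[1]))|((H>=hi[0])&(H<=hi[1])))&(S>120)&(V>50)&(f["depth"]>0)
    for i in range(3): m&=(P[...,i]>box[i][0])&(P[...,i]<box[i][1])
    return P[m]
E
python3 - <<'E'
from goto import *
import pickle
for n in("scene","side"):
    f=pickle.load(open("s1.pkl","rb")) if n=="scene" else grab_frame("side")
    p=redpts(f,[(.42,.6),(-.12,.05),(.14,.34)]); c=p.mean(0); u,s,v=np.linalg.svd(p-c,full_matrices=False)
    print(n,len(p),c,p.min(0),p.max(0),"normal",v[2],s/np.sqrt(len(p)))
    if n=="side": save(f,"side1.png",(230,120,400,260),4)
E
```

```text
scene 143 [ 0.5221798  -0.04180007  0.27211153] [ 0.47033768 -0.06427772  0.23568542] [ 0.54597712 -0.01096156  0.28943275] normal [ 0.50348104  0.14696193 -0.8514159 ] [0.02034868 0.01452755 0.00551502]
side 208 [ 0.51037379 -0.03288895  0.26290964] [ 0.47260061 -0.0703512   0.2278598 ] [ 0.54122277 -0.00568681  0.28595525] normal [ 0.59640118  0.00301511 -0.80268084] [0.02325651 0.01480653 0.00357494]
```

View pics/side1.png

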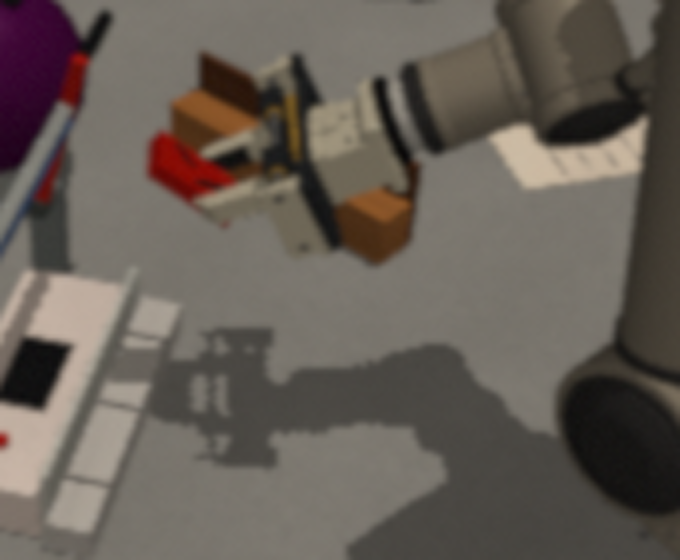

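The picture and depth show the slab tilted in the tool: its face normal is about (0.55, 0.07, -0.83). I had the roll wrong. Rolling the tool half a turn about its own axis brings the slab upright.

Call:
{"op": "apply_moves", "data": {"rows": [0, 0, 0, 0.16, 0.023, -0.078, -0.3, 0, 0, 0, 0.16, 0.023, -0.078, -0.3, 0, 0, 0, 0.16, 0.023, -0.078, -0.3, 0, 0, 0, 0.16, 0.023, -0.078, -0.3, 0, 0, 0, 0.16, 0.023, -0.078, -0.3, 0, 0, 0, 0.16, 0.023, -0.078, -0.3, 0, 0, 0, 0.16, 0.023, -0.078, -0.3, 0, 0, 0, 0.16, 0.023, -0.078, -0.3, 0, 0, 0, 0.16, 0.023, -0.078, -0.3]}}

```text
time_s: 13.3
tcp_pos: [0.4947, -0.0334, 0.2376]
tool_rot: [-1.54, 1.447, -0.818]
wrist_force: [-0.2, -0.8, -0.2]
grip_width: 0.0496
```

Call:
{"op": "apply_moves", "data": {"rows": [0, 0, 0, 0.16, 0.023, -0.078, -0.3, 0, 0, 0, 0.16, 0.023, -0.078, -0.3, 0, 0, 0, 0.16, 0.023, -0.078, -0.3, 0, 0, 0, 0.16, 0.023, -0.078, -0.3, 0, 0, 0, 0.16, 0.023, -0.078, -0.3, 0, 0, 0, 0.16, 0.023, -0.078, -0.3, 0, 0, 0, 0.16, 0.023, -0.078, -0.3, 0, 0, 0, 0.08, 0.012, -0.04, -0.3]}}

```text
time_s: 14.3
tcp_pos: [0.4931, -0.0291, 0.2349]
tool_rot: [-0.241, 1.985, 0.041]
wrist_force: [-0.7, -0.1, -1.3]
grip_width: 0.0496
```

```bash
cat >> plan.py <<'E'
def tool2(az,b):
    T=tool(az,b).copy(); T[:,:2]*=-1; return T
E
python3 - <<'E'
from goto import *
s=st()
f=grab_frame("side")
p=redpts(f,[(.42,.6),(-.12,.05),(.14,.34)]); c=p.mean(0); u,sv,v=np.linalg.svd(p-c,full_matrices=False)
print(len(p),c,p.min(0),p.max(0),"normal",v[2],"long",v[0],sv/np.sqrt(len(p)))
F=tool2(AZ,np.radians(25)); pl=O-.095*YR+up*.055+F[:,2]*.009
tgt=pl+up*.06-.02*dirv(AZ)
go(tgt,F,6); track(s["q"],[(tgt,F,6),(pl,F,4)])
E
```

```text
t 14.3 q [-0.6945  0.1378  2.517   2.0309  0.8647  1.9608] p [ 0.4931 -0.0291  0.2349] xt [-0.3955 -0.1507 -0.906 ] yt [-0.1881  0.9788 -0.0807] zt [ 0.899   0.1385 -0.4155] F [-0.7458 -0.1399 -1.3313] g 0.0496
121 [ 0.4884 -0.0161  0.2384] [ 0.4785 -0.0672  0.1816] [0.5009 0.0047 0.2657] normal [-0.9993 -0.0324  0.0186] long [-0.0289  0.3518 -0.9356] [0.0299 0.0144 0.0054]
total shift [ 0.0426 -0.0411 -0.0886] turn [ 0.078  0.009 -0.3  ] per row/6 [ 0.0071 -0.0068 -0.0148] [ 0.013  0.002 -0.05 ]
0 n 6 shift/row [ 0.0071 -0.0068 -0.0148] turn/row [ 0.013  0.002 -0.05 ] speedfrac 0.53 err 0.0000 q [-0.46  0.52  2.53  2.78  1.04  1.61]
1 n 4 shift/row [ 0.005  -0.0006 -0.015 ] turn/row [0. 0. 0.] speedfrac 0.27 err 0.0000 q [-0.43  0.75  2.49  2.83  1.23  1.54]
```

Call:
{"op": "apply_moves", "data": {"rows": [0.007, -0.007, -0.015, 0.013, 0.001, -0.05, -0.3, 0.007, -0.007, -0.015, 0.013, 0.001, -0.05, -0.3, 0.007, -0.007, -0.015, 0.013, 0.001, -0.05, -0.3, 0.007, -0.007, -0.015, 0.013, 0.001, -0.05, -0.3, 0.007, -0.007, -0.015, 0.013, 0.001, -0.05, -0.3, 0.007, -0.007, -0.015, 0.013, 0.001, -0.05, -0.3, 0, 0, 0, 0, 0, 0, -0.3]}}

```text
time_s: 15.22
tcp_pos: [0.5373, -0.0709, 0.1418]
tool_rot: [0.1, 2.001, -0.079]
wrist_force: [-0.7, 1.1, -1.4]
grip_width: 0.0498
```

Run:
```python
from goto import *
s=st()
F=tool2(AZ,np.radians(25.8)); pl=O-.095*YR+up*.055+F[:,2]*.009
print(pl); go(pl,F,4)
f=grab_frame("side")
p=redpts(f,[(.45,.62),(-.15,.0),(.08,.24)]); c=p.mean(0); u,sv,v=np.linalg.svd(p-c,full_matrices=False)
print(len(p),c,p.min(0),p.max(0),"normal",v[2],"long",v[0])
```

```text
t 15.225 q [-0.4606  0.5411  2.5294  2.78    1.0727  1.5864] p [ 0.5373 -0.0709  0.1418] xt [-0.4169  0.0345 -0.9083] yt [ 0.1062  0.9943 -0.0109] zt [ 0.9027 -0.101  -0.4182] F [-0.6994  1.0936 -1.4329] g 0.0498
[ 0.5555 -0.0723  0.0861]
total shift [ 0.0182 -0.0014 -0.0557] turn [ 0.013  0.018 -0.005] per row/4 [ 0.0045 -0.0003 -0.0139] [ 0.003  0.004 -0.001]
106 [ 0.5326 -0.0585  0.1459] [ 0.5205 -0.0957  0.0839] [ 0.5422 -0.0302  0.1736] normal [-0.9757  0.2178  0.0237] long [ 0.0566  0.3552 -0.9331]
```

Call:
{"op": "apply_moves", "data": {"rows": [0.006, 0, -0.012, 0.004, 0.005, 0, -0.3, 0.006, 0, -0.012, 0.004, 0.005, 0, -0.3, 0.006, 0, -0.012, 0.003, 0.005, 0, -0.3, 0, 0, -0.01, 0.003, 0.003, 0, -0.3, 0, 0, -0.002, 0, 0, 0, -0.3]}}

```text
time_s: 15.9
tcp_pos: [0.5557, -0.0705, 0.0962]
tool_rot: [0.1, 2.014, -0.065]
wrist_force: [-0.1, -0.2, -1.2]
grip_width: 0.0497
```

Call:
{"op": "apply_moves", "data": {"rows": [0, 0, -0.003, 0, 0, 0, -0.3, 0, 0, -0.002, 0, 0, 0, -0.3]}}

```text
time_s: 16.15
tcp_pos: [0.5554, -0.0705, 0.0911]
tool_rot: [0.1, 2.014, -0.065]
wrist_force: [0.5, -0.6, -1.1]
grip_width: 0.0497
```

Run:
```python
from goto import *
s=st(); F=tool2(AZ,np.radians(25.8)); pl=O-.095*YR+up*.055+F[:,2]*.009
go(pl,F,1)
f=grab_frame("side"); save(f,"side2.png",(210,150,310,240),7)
p=redpts(f,[(.45,.62),(-.15,.0),(.03,.24)]); print(p.min(0),p.max(0))
```

```text
t 16.15 q [-0.4369  0.7189  2.4882  2.8148  1.1873  1.5457] p [ 0.5554 -0.0705  0.0911] xt [-0.4287  0.0415 -0.9025] yt [ 0.0997  0.995  -0.0016] zt [ 0.8979 -0.0907 -0.4308] F [ 0.4696 -0.5932 -1.1034] g 0.0497
total shift [ 0.     -0.0018 -0.005 ] turn [ 0.002  0.005 -0.012] per row/1 [ 0.     -0.0018 -0.005 ] [ 0.002  0.005 -0.012]
[ 0.5375 -0.1023  0.0382] [ 0.5616 -0.0273  0.1237]
```

View pics/side2.png

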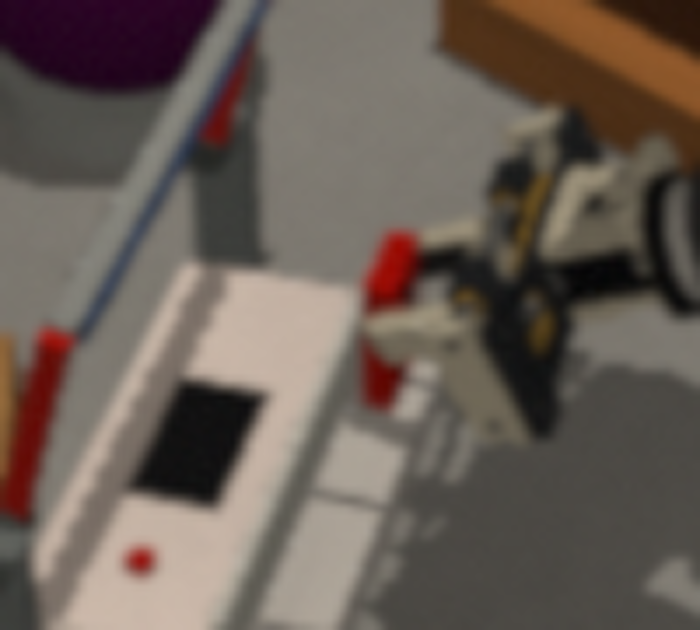

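The red slab hangs upright over its rail mark (base near (380,400)), a few millimetres above the rail. I'll lower it until the force changes.

Call:
{"op": "apply_moves", "data": {"rows": [0, 0, -0.002, 0, 0.005, -0.005, -0.3, 0, 0, -0.002, 0, 0, -0.005, -0.3, 0, 0, -0.001, 0, 0, 0, -0.3]}}

```text
time_s: 16.58
tcp_pos: [0.5565, -0.0707, 0.0893]
tool_rot: [0.109, 2.01, -0.074]
wrist_force: [-2.5, 0.2, 2.3]
grip_width: 0.0501
```

Call:
{"op": "apply_moves", "data": {"rows": [0, 0, -0.001, 0, 0, 0, -0.3, 0, 0, -0.001, 0, 0, 0, -0.3]}}

```text
time_s: 16.82
tcp_pos: [0.557, -0.0707, 0.0893]
tool_rot: [0.108, 2.006, -0.075]
wrist_force: [-3.9, 0.4, 6.3]
grip_width: 0.0497
```

Call:
{"op": "apply_moves", "data": {"rows": [0, 0, 0.001, 0, 0, 0, -0.3, 0, 0, 0, 0, 0, 0, 0.3, 0, 0, 0, 0, 0, 0, 0.3, 0, 0, 0, 0, 0, 0, 0.3, 0, 0, 0, 0, 0, 0, 0.3, -0.02, 0.002, 0, 0, 0, 0, 0.3, -0.03, 0.003, 0.002, 0, 0, 0, 0.3, -0.03, 0.003, 0.03, 0, 0, 0, 0.3, -0.02, 0.003, 0.05, 0, 0, 0, 0.3]}}

```text
time_s: 17.95
tcp_pos: [0.4705, -0.0613, 0.1605]
tool_rot: [0.11, 2.015, -0.065]
wrist_force: [0.6, -0.4, 0.8]
grip_width: 0.0597
```

Run:
```python
from goto import *
import pickle
s=st(); 
f=grab_frame("side"); pickle.dump(f,open("s3.pkl","wb")); cv2.imwrite("pics/x.png",f["image"])
a=f["image"][150:260,200:320]; 
fw=grab_frame("wrist"); pickle.dump(fw,open("w3.pkl","wb"))
b=fw["image"]
im=np.hstack([cv2.resize(a,(393,360)),cv2.resize(b,(400,300))[:300] if 0 else cv2.resize(b,(400,360))]); cv2.imwrite("pics/c3.png",im)
```

```text
t 17.95 q [-0.5859  0.46    2.6994  2.6649  1.1402  1.5654] p [ 0.4705 -0.0613  0.1605] xt [-0.4289  0.049  -0.902 ] yt [0.1067 0.9943 0.0033] zt [ 0.897  -0.0948 -0.4317] F [ 0.585  -0.3906  0.7973] g 0.0597
```

View pics/c3.png

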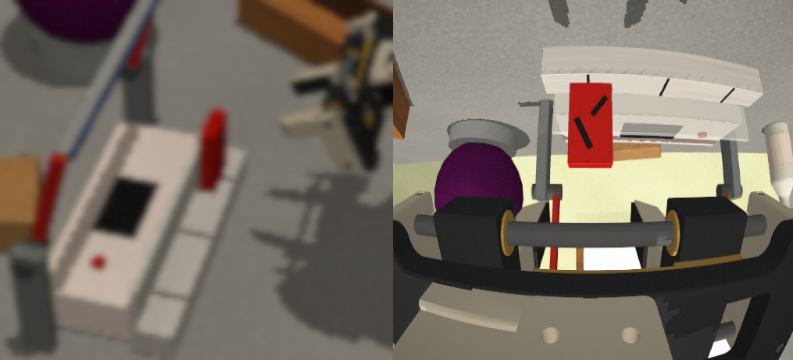

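Run:
```python
from goto import *
q=sense()["q"]
def plan(c,a,slot,mid):
    l=dirv(a); pick=np.r_[c,0]+.012*l+up*.005
    Tp=tool(a+180,np.radians(65)); F=tool2(AZ,np.radians(25)); pl=O+slot*YR+up*.055+F[:,2]*.009
    print("pick",pick,"pl",pl)
    qp=track(q,[(np.array([.48,.05,.24]),tool2(20,np.radians(40)),6),(np.array([.47,.15,.26]),tool2(a,np.radians(60)),7),(pick+up*.12,Tp,10),(pick,Tp,5)])
    qq=track(qp,[(pick+up*.15,Tp,5),(mid,tool2(a,np.radians(60)),10),(np.array([.47,.15,.26]),tool2(a,np.radians(25)),6),(np.array([.49,.08,.24]),tool2(10,B),9),(pl+up*.05-.02*dirv(AZ),F,6),(pl,F,4)])
plan([.406,.357],51.5,0,np.array([.43,.28,.24]))
plan([.515,.361],100,.095,np.array([.49,.28,.24]))
```

```text
pick [0.41347018 0.3663913  0.005     ] pl [0.56610594 0.02209077 0.08619644]
0 n 6 shift/row [0.0015 0.0185 0.0119] turn/row [-0.005  0.045  0.075] speedfrac 1.01 err 0.0000 q [-0.44 -0.03  2.32  1.34  0.59  2.85]
1 n 7 shift/row [-0.0014  0.0143  0.0029] turn/row [-0.03   0.041  0.078] speedfrac 0.61 err 0.0163 q [-0.24  0.07  2.    0.73  0.94  3.1 ]
2 n 10 shift/row [-0.0057  0.0216 -0.0135] turn/row [-0.075  0.06  -0.   ] speedfrac 0.36 err 0.1059 q [0.38 0.45 2.17 1.02 0.29 3.1 ]
3 n 5 shift/row [ 0.     0.    -0.024] turn/row [0. 0. 0.] speedfrac 0.20 err 0.1014 q [0.39 0.68 2.1  1.04 0.29 3.1 ]
0 n 5 shift/row [0.007  0.009  0.0422] turn/row [-0.132  0.073 -0.016] speedfrac 0.27 err 0.1086 q [0.34 0.4  2.17 0.97 0.36 3.1 ]
1 n 10 shift/row [ 0.0017 -0.0086  0.0085] turn/row [ 0.075 -0.06   0.   ] speedfrac 0.14 err 0.1016 q [0.08 0.08 2.15 0.96 0.64 3.1 ]
2 n 6 shift/row [ 0.0067 -0.0217  0.0033] turn/row [ 0.08  -0.063 -0.   ] speedfrac 0.85 err 0.0153 q [-0.51  0.18  2.29  1.41  1.14  2.31]
3 n 9 shift/row [ 0.0022 -0.0078 -0.0022] turn/row [ 0.   -0.   -0.08] speedfrac 0.76
[... 1045 characters left out ...]
0.52  0.7   1.1  -0.18  1.48  3.1 ]
1 n 10 shift/row [-0.0023 -0.0093  0.0085] turn/row [0.095 0.017 0.   ] speedfrac 0.48 err 0.0424 q [0.09 0.38 1.55 0.54 1.3  2.88]
2 n 6 shift/row [-0.0033 -0.0217  0.0033] turn/row [0.1   0.018 0.   ] speedfrac 0.45 err 0.0000 q [-0.39  0.53  1.68  0.88  1.71  2.32]
3 n 9 shift/row [ 0.0022 -0.0078 -0.0022] turn/row [ 0.     0.    -0.175] speedfrac 1.64 err 0.0000 q [-0.23  0.09  2.53  2.53  0.68  1.89]
4 n 6 shift/row [ 0.0111  0.0065 -0.0173] turn/row [-0.    -0.    -0.048] speedfrac 0.94 err 0.0000 q [0.26 0.56 2.38 3.56 0.95 1.48]
5 n 4 shift/row [ 0.005  -0.0006 -0.0125] turn/row [0. 0. 0.] speedfrac 0.19 err 0.0000 q [0.24 0.72 2.34 3.5  1.06 1.54]
```

Run:
```python
from goto import *
q=sense()["q"]
c=[.406,.357]; a=51.5; l=dirv(a); pick=np.r_[c,0]-.012*l+up*.004
Tp=tool2(a,np.radians(65)); F=tool(AZ,np.radians(25)); pl=O+up*.055+F[:,2]*.009
print("pick",pick,"pl",pl)
qp=track(q,[(np.array([.48,.05,.24]),tool2(20,np.radians(40)),6),(np.array([.47,.15,.26]),tool2(a,np.radians(60)),7),(pick+up*.08,Tp,10),(pick,Tp,5)])
for roll in (-1,1):
  mid=tool2(15,B); R1=R.from_rotvec(-mid[:,2]*np.pi/2*.999).as_matrix()@mid
  qq=track(qp,[(pick+up*.15,Tp,5),(np.array([.46,.18,.25]),tool2(a,B),7),(np.array([.49,.06,.24]),mid,8),(np.array([.49,.06,.24]),R1,9),(np.array([.49,.06,.24]),tool(15,B),9),(pl+up*.05-.02*dirv(AZ),F,6),(pl,F,4)])
  break
```

```text
pick [0.39852982 0.3476087  0.004     ] pl [0.56610594 0.02209077 0.08619644]
0 n 6 shift/row [0.0015 0.0185 0.0119] turn/row [-0.005  0.045  0.075] speedfrac 1.01 err 0.0000 q [-0.44 -0.03  2.32  1.34  0.59  2.85]
1 n 7 shift/row [-0.0014  0.0143  0.0029] turn/row [-0.03   0.041  0.078] speedfrac 0.61 err 0.0163 q [-0.24  0.07  2.    0.73  0.94  3.1 ]
2 n 10 shift/row [-0.0071  0.0198 -0.0176] turn/row [-0.007  0.005 -0.   ] speedfrac 0.33 err 0.0174 q [0.4  0.39 2.17 1.17 0.29 3.1 ]
3 n 5 shift/row [ 0.     0.    -0.016] turn/row [0. 0. 0.] speedfrac 0.15 err 0.0095 q [0.4  0.55 2.11 1.16 0.29 3.1 ]
0 n 5 shift/row [-0.0007  0.0006  0.0293] turn/row [-0.008 -0.01  -0.006] speedfrac 0.27 err 0.0267 q [0.37 0.26 2.2  1.16 0.33 3.1 ]
1 n 7 shift/row [ 0.0088 -0.0239  0.0137] turn/row [ 0.078 -0.062  0.   ] speedfrac 0.95 err 0.0166 q [-0.43  0.18  2.34  1.49  1.08  2.26]
2 n 8 shift/row [ 0.0037 -0.015  -0.0013] turn/row [ 0.   -0.   -0.08] speedfrac 0.45 err 0.0000 q [-0.44  0.1   2.52  2.16  0.78  2.05]
3 n 9 shift/row [0. 0. 0.] turn/row [-0.153 -0.041  0.074] speedfrac 0.63 err 0.0000 q [-0.44  0.1   2.52  2.16  0.78  0.48]
4 n 9 shift/row [0. 0. 0.] turn/row [-0.153 -0.041  0.074] speedfrac 0.64 err 0.0000 q [-0.44  0.1   2.52  2.16  0.78 -1.1 ]
5 n 6 shift/row [ 0.0094 -0.0059 -0.0173] turn/row [-0.    -0.    -0.062] speedfrac 0.80 err 0.0000 q [-0.08  0.56  2.5   3.18  1.05 -1.57]
6 n 4 shift/row [ 0.005  -0.0006 -0.0125] turn/row [0. 0. 0.] speedfrac 0.21 err 0.0000 q [-0.08  0.74  2.46  3.17  1.19 -1.57]
```

```bash
cat >> plan.py <<'E'
def toolr(az,b,r):
    T=tool(az,b); return R.from_rotvec(T[:,2]*r).as_matrix()@T
E
python3 - <<'E'
from goto import *
q=sense()["q"]; rad=np.radians
c=[.406,.357]; a=51.5; l=dirv(a); pick=np.r_[c,0]-.012*l+up*.004
Tp=tool(a,rad(65)); F=tool2(AZ,B); pl=O+up*.055+F[:,2]*.009
print("pick",pick,"pl",pl)
qp=track(q,[(np.array([.48,.05,.24]),toolr(20,rad(40),rad(90)),10),(np.array([.45,.22,.22]),toolr(a,rad(60),rad(10)),10),(pick+up*.08,Tp,7),(pick,Tp,5)])
qq=track(qp,[(pick+up*.15,Tp,5),(np.array([.46,.18,.25]),toolr(a,B,0),7),(np.array([.49,.08,.24]),toolr(15,B,rad(90)),10),(np.array([.50,.05,.22]),toolr(AZ,B,rad(179)),10),(pl+up*.05-.02*dirv(AZ),F,4),(pl,F,4)])
E
```

```text
pick [0.39852982 0.3476087  0.004     ] pl [0.56610594 0.02209077 0.08619644]
0 n 10 shift/row [0.0009 0.0111 0.0071] turn/row [-0.14   0.005  0.122] speedfrac 0.64 err 0.0008 q [-0.44 -0.03  2.32  1.34  0.59  1.28]
1 n 10 shift/row [-0.003  0.017 -0.002] turn/row [-0.096 -0.031  0.158] speedfrac 0.52 err 0.0000 q [0.05 0.1  2.   0.57 0.76 0.54]
2 n 7 shift/row [-0.0074  0.0182 -0.0194] turn/row [-0.017 -0.001  0.022] speedfrac 0.26 err 0.0000 q [0.46 0.37 2.08 0.56 0.34 0.63]
3 n 5 shift/row [ 0.     0.    -0.016] turn/row [0. 0. 0.] speedfrac 0.58 err 0.0072 q [0.42 0.55 2.1  1.02 0.29 0.11]
0 n 5 shift/row [-0.0009  0.0003  0.0289] turn/row [-0.004 -0.011 -0.005] speedfrac 0.77 err 0.0000 q [0.46 0.24 2.   0.36 0.53 0.86]
1 n 7 shift/row [ 0.0088 -0.0239  0.0137] turn/row [ 0.078 -0.062  0.   ] speedfrac 1.33 err 0.0000 q [-0.43  0.18  2.34  1.49  1.08 -0.88]
2 n 10 shift/row [ 0.003 -0.01  -0.001] turn/row [ 0.125  0.082 -0.118] speedfrac 0.75 err 0.0000 q [-0.34  0.1   2.52  2.27  0.74  0.43]
3 n 10 shift/row [ 0.001 -0.003 -0.002] turn/row [ 0.144  0.011 -0.096] speedfrac 0.44 err 0.0000 q [0.03 0.2  2.51 3.33 0.71 1.47]
4 n 4 shift/row [ 0.0116 -0.0064 -0.021 ] turn/row [ 0.004 -0.    -0.002] speedfrac 0.41 err 0.0000 q [-0.08  0.56  2.5   3.18  1.05  1.57]
5 n 4 shift/row [ 0.005  -0.0006 -0.0125] turn/row [0. 0. 0.] speedfrac 0.21 err 0.0000 q [-0.08  0.74  2.46  3.17  1.19  1.57]
```

Run:
```python
from goto import *
q=sense()["q"]; rad=np.radians
c=[.406,.357]; a=51.5; l=dirv(a); pick=np.r_[c,0]-.012*l+up*.003
for t in (rad(12),rad(5)):
    Tp=tool(a,np.pi/2-t); F=tool2(AZ,t); pl=O+up*.055+F[:,2]*.009
    print("pick",pick,"pl",pl)
    qp=track(q,[(np.array([.48,.05,.24]),toolr(20,rad(40),rad(90)),10),(np.array([.45,.22,.22]),toolr(a,rad(60),rad(10)),10),(pick+up*.07,Tp,8),(pick,Tp,4)])
    qq=track(qp,[(pick+up*.15,Tp,5),(np.array([.46,.18,.25]),toolr(a,B,0),9),(np.array([.49,.08,.24]),toolr(15,B,rad(90)),10),(np.array([.50,.05,.22]),toolr(AZ,B,rad(179)),10),(pl+up*.05-.02*dirv(AZ),F,4),(pl,F,4)])
```

```text
pick [0.39852982 0.3476087  0.003     ] pl [0.56674847 0.0220187  0.08812879]
0 n 10 shift/row [0.0009 0.0111 0.0071] turn/row [-0.14   0.005  0.122] speedfrac 0.64 err 0.0008 q [-0.44 -0.03  2.32  1.34  0.59  1.28]
1 n 10 shift/row [-0.003  0.017 -0.002] turn/row [-0.096 -0.031  0.158] speedfrac 0.52 err 0.0000 q [0.05 0.1  2.   0.57 0.76 0.54]
2 n 8 shift/row [-0.0064  0.016  -0.0184] turn/row [-0.036  0.018  0.02 ] speedfrac 0.29 err 0.0000 q [0.53 0.44 1.89 0.13 0.61 1.1 ]
3 n 4 shift/row [ 0.      0.     -0.0175] turn/row [0. 0. 0.] speedfrac 0.16 err 0.0000 q [0.53 0.57 1.95 0.18 0.44 1.04]
0 n 5 shift/row [-0.    0.    0.03] turn/row [ 0. -0.  0.] speedfrac 0.29 err 0.0000 q [0.53 0.32 1.8  0.1  0.82 1.14]
1 n 9 shift/row [ 0.0068 -0.0186  0.0108] turn/row [ 0.08  -0.064  0.   ] speedfrac 1.13 err 0.0000 q [-0.43  0.18  2.34  1.49  1.08 -0.88]
2 n 10 shift/row [ 0.003 -0.01  -0.001] turn/row [ 0.125  0.082 -0.118] speedfrac 0.75 err 0.0000 q [-0.34  0.1   2.52  2.27  0.74  0.43]
3 n 10 shift/row [ 0.001 -0.003 -0.002] turn/row [ 0.144  0.011 -0.096] speedfrac 0.44 err 0.0000 q
[... 1001 characters left out ...]
8 1.7  0.04 0.99 1.21]
1 n 9 shift/row [ 0.0068 -0.0186  0.0108] turn/row [ 0.091 -0.072  0.   ] speedfrac 1.23 err 0.0000 q [-0.43  0.18  2.34  1.49  1.08 -0.88]
2 n 10 shift/row [ 0.003 -0.01  -0.001] turn/row [ 0.125  0.082 -0.118] speedfrac 0.75 err 0.0000 q [-0.34  0.1   2.52  2.27  0.74  0.43]
3 n 10 shift/row [ 0.001 -0.003 -0.002] turn/row [ 0.144  0.011 -0.096] speedfrac 0.44 err 0.0000 q [0.03 0.2  2.51 3.33 0.71 1.47]
4 n 4 shift/row [ 0.0118 -0.0064 -0.0202] turn/row [-0.006 -0.087 -0.001] speedfrac 1.23 err 0.0000 q [-0.07  1.01  2.56  3.18  1.92  1.59]
5 n 4 shift/row [ 0.005  -0.0006 -0.0125] turn/row [0. 0. 0.] speedfrac 0.16 err 0.0000 q [-0.08  1.14  2.47  3.18  1.95  1.59]
```

Call:
{"op": "apply_moves", "data": {"rows": [0.004, 0.011, 0.01, -0.14, 0.005, 0.122, 0.65, 0.004, 0.011, 0.01, -0.14, 0.005, 0.122, 0.65, 0, 0.011, 0.007, -0.14, 0.005, 0.122, 0.65, 0, 0.011, 0.007, -0.14, 0.005, 0.122, 0.65, 0, 0.011, 0.007, -0.14, 0.005, 0.122, 0.65, 0, 0.011, 0.007, -0.14, 0.005, 0.122, 0.65, 0, 0.011, 0.007, -0.14, 0.005, 0.122, 0.65, 0, 0.011, 0.007, -0.14, 0.005, 0.122, 0.65, 0, 0.011, 0.007, -0.14, 0.005, 0.122, 0.65, 0, 0.011, 0.007, -0.14, 0.005, 0.122, 0.65]}}

```text
time_s: 19.3
tcp_pos: [0.4772, 0.0546, 0.2426]
tool_rot: [-1.948, 1.335, -0.619]
wrist_force: [1.0, -0.2, -0.6]
grip_width: 0.076
```

Call:
{"op": "apply_moves", "data": {"rows": [-0.003, 0.017, -0.002, -0.096, -0.031, 0.158, 0.65, -0.003, 0.017, -0.002, -0.096, -0.031, 0.158, 0.65, -0.003, 0.017, -0.002, -0.096, -0.031, 0.158, 0.65, -0.003, 0.017, -0.002, -0.096, -0.031, 0.158, 0.65, -0.003, 0.017, -0.002, -0.096, -0.031, 0.158, 0.65, -0.003, 0.017, -0.002, -0.096, -0.031, 0.158, 0.65, -0.003, 0.017, -0.002, -0.096, -0.031, 0.158, 0.65, -0.003, 0.017, -0.002, -0.096, -0.031, 0.158, 0.65, -0.003, 0.017, -0.002, -0.096, -0.031, 0.158, 0.65, -0.003, 0.017, -0.002, -0.096, -0.031, 0.158, 0.65]}}

```text
time_s: 20.55
tcp_pos: [0.4395, 0.2353, 0.2109]
tool_rot: [-2.64, -1.016, -0.588]
wrist_force: [-0.1, 0.1, -0.8]
grip_width: 0.0755
```

Run:
```python
from goto import *
import pickle
s=st(); a=51.5; l=dirv(a); pick=np.r_[.406,.357,0]-.012*l+up*.003; Tp=tool(a,np.radians(78))
go(pick+up*.05,Tp,8)
# have the slabs moved? wrist view of orange/blue
f=grab_frame("wrist"); pickle.dump(f,open("w4.pkl","wb"))
hsv=cv2.cvtColor(f["image"],cv2.COLOR_BGR2HSV).astype(int)
for n,lo,hi in(("orange",8,17),("blue",100,125)):
    m=((hsv[...,0]>=lo)&(hsv[...,0]<=hi)&(hsv[...,1]>130)&(hsv[...,2]>130)).astype(np.uint8)
    k,lab,stt,ce=cv2.connectedComponentsWithStats(m)
    for i in range(1,k):
        if stt[i,4]>400 and stt[i,1]+stt[i,3]<260:
            v,u=np.nonzero(lab==i); W=np.array([wray(f,x,y,.018)[:2] for x,y in zip(u,v)])
            r=cv2.minAreaRect((W*1000).astype(np.float32)); print(n,stt[i],np.round(r[0]),np.round(r[1]),round(r[2],1))
```

```text
t 20.55 q [0.1163 0.1163 1.9868 0.5067 0.7595 0.6295] p [0.4395 0.2353 0.2109] xt [0.6748 0.5818 0.454 ] yt [ 0.6834 -0.7248 -0.087 ] zt [ 0.2784  0.3689 -0.8868] F [-0.1005  0.1047 -0.8405] g 0.0755
total shift [-0.0409  0.1124 -0.1579] turn [-0.253  0.115  0.153] per row/8 [-0.0051  0.014  -0.0197] [-0.032  0.014  0.019]
orange [ 400    0  112   78 3317] [986. 213.] [126. 246.] 0.1
orange [ 111   71   79   59 2552] [476. 507.] [ 76. 127.] 22.5
orange [ 160  164   42   66 1700] [404. 357.] [85. 51.] 52.1
blue [ 201  109   70   57 1852] [514. 361.] [50. 84.] 9.7
```

Call:
{"op": "apply_moves", "data": {"rows": [-0.0055, 0.014, -0.02, -0.035, 0.016, 0.021, 0.65, -0.0055, 0.014, -0.02, -0.035, 0.016, 0.021, 0.65, -0.0055, 0.014, -0.02, -0.035, 0.016, 0.021, 0.65, -0.0055, 0.014, -0.02, -0.035, 0.016, 0.021, 0.65, -0.0055, 0.014, -0.02, -0.035, 0.016, 0.021, 0.65, -0.0055, 0.014, -0.02, -0.035, 0.016, 0.021, 0.65, -0.0055, 0.014, -0.02, -0.035, 0.016, 0.021, 0.65, -0.0055, 0.014, -0.02, -0.015, 0.006, 0.011, 0.65, 0, 0, 0, 0, 0, 0, 0.65]}}

```text
time_s: 21.72
tcp_pos: [0.3847, 0.3494, 0.035]
tool_rot: [-2.74, -1.329, -0.215]
wrist_force: [-0.3, -0.7, 0.1]
grip_width: 0.0754
```

Run:
```python
from goto import *
s=st(); go([.397,.3475,.003],tool(52,np.radians(78)),1)
```

```text
t 21.725 q [0.5429 0.5106 1.9103 0.1388 0.5766 1.0996] p [0.3847 0.3494 0.035 ] xt [0.612  0.7735 0.1647] yt [ 0.786  -0.6179 -0.0186] zt [ 0.0874  0.1408 -0.9862] F [-0.2612 -0.6947  0.078 ] g 0.0754
total shift [ 0.0123 -0.0019 -0.032 ] turn [ 0.023 -0.042  0.003] per row/1 [ 0.0123 -0.0019 -0.032 ] [ 0.023 -0.042  0.003]
```

Call:
{"op": "apply_moves", "data": {"rows": [0.012, -0.002, 0, 0.023, -0.042, 0, 0.65, 0, 0, -0.014, 0, 0, 0, 0.65, 0, 0, -0.013, 0, 0, 0, 0.65, 0, 0, -0.002, 0, 0, 0, 0.65]}}

```text
time_s: 22.22
tcp_pos: [0.3959, 0.3453, 0.0035]
tool_rot: [-2.733, -1.322, -0.28]
wrist_force: [0.4, -0.1, 0.1]
grip_width: 0.0757
```

Call:
{"op": "apply_moves", "data": {"rows": [0, 0, -0.001, 0, 0, 0, -0.3, 0, 0, -0.001, 0, 0, 0, -0.3, 0, 0, 0, 0, 0, 0, -0.3, 0, 0, 0, 0, 0, 0, -0.3, 0, 0, 0, 0, 0, 0, -0.3, 0, 0, 0, 0, 0, 0, -0.3]}}

```text
time_s: 22.98
tcp_pos: [0.3966, 0.3458, 0.0023]
tool_rot: [-2.733, -1.322, -0.282]
wrist_force: [0.3, -0.1, -1.4]
grip_width: 0.0495
```

Run:
```python
from goto import *
s=st(); p=s["tcp_pos"]; T=rot(s["tool_rot"]); a=52; rad=np.radians
t=np.arccos(-T[2,2]); print("tilt",np.degrees(t))
F=tool2(AZ,t); pl=O+up*.055+F[:,2]*.009
track(s["q"],[(p+up*.14,T,6),(np.array([.46,.18,.25]),toolr(a,B,0),10),(np.array([.49,.08,.24]),toolr(15,B,rad(90)),10),(np.array([.50,.05,.22]),toolr(AZ,B,rad(179)),10),(pl+up*.05-.02*dirv(AZ),F,5),(pl,F,4)])
```

```text
t 22.975 q [0.5231 0.569  1.9516 0.1875 0.4357 1.0303] p [0.3966 0.3458 0.0023] xt [0.6079 0.7669 0.2059] yt [ 0.784  -0.6207 -0.003 ] zt [ 0.1255  0.1632 -0.9786] F [ 0.2689 -0.1339 -1.384 ] g 0.0495
tilt 11.883110841890845
0 n 6 shift/row [0.     0.     0.0233] turn/row [ 0. -0. -0.] speedfrac 0.22 err 0.0000 q [0.52 0.33 1.82 0.11 0.8  1.12]
1 n 10 shift/row [ 0.0063 -0.0166  0.0108] turn/row [ 0.073 -0.058  0.   ] speedfrac 1.03 err 0.0000 q [-0.44  0.19  2.34  1.48  1.09 -0.88]
2 n 10 shift/row [ 0.003 -0.01  -0.001] turn/row [ 0.125  0.083 -0.119] speedfrac 0.76 err 0.0000 q [-0.34  0.1   2.52  2.27  0.74  0.43]
3 n 10 shift/row [ 0.001 -0.003 -0.002] turn/row [ 0.144  0.011 -0.096] speedfrac 0.44 err 0.0000 q [0.03 0.2  2.51 3.33 0.71 1.47]
4 n 5 shift/row [ 0.0094 -0.0052 -0.0164] turn/row [-0.002 -0.046 -0.001] speedfrac 0.73 err 0.0000 q [-0.07  0.85  2.57  3.18  1.64  1.58]
5 n 4 shift/row [ 0.005  -0.0006 -0.0125] turn/row [0. 0. 0.] speedfrac 0.19 err 0.0000 q [-0.08  1.01  2.49  3.18  1.72  1.58]
```

Good grasp. Next I'll lift, tilt, then turn and roll.

Call:
{"op": "apply_moves", "data": {"rows": [0, 0, 0.024, 0, 0, 0, -0.3, 0, 0, 0.024, 0, 0, 0, -0.3, 0, 0, 0.024, 0, 0, 0, -0.3, 0, 0, 0.024, 0, 0, 0, -0.3, 0, 0, 0.024, 0, 0, 0, -0.3, 0, 0, 0.024, 0, 0, 0, -0.3]}}

```text
time_s: 23.72
tcp_pos: [0.3927, 0.3438, 0.1469]
tool_rot: [-2.735, -1.322, -0.266]
wrist_force: [0.3, 0.6, -1.3]
grip_width: 0.0497
```

Call:
{"op": "apply_moves", "data": {"rows": [0.006, -0.017, 0.01, 0.073, -0.058, 0, -0.3, 0.006, -0.017, 0.01, 0.073, -0.058, 0, -0.3, 0.006, -0.017, 0.01, 0.073, -0.058, 0, -0.3, 0.006, -0.017, 0.01, 0.073, -0.058, 0, -0.3, 0.006, -0.017, 0.01, 0.073, -0.058, 0, -0.3, 0.006, -0.017, 0.01, 0.073, -0.058, 0, -0.3, 0.006, -0.017, 0.01, 0.073, -0.058, 0, -0.3, 0.006, -0.017, 0.01, 0.073, -0.058, 0, -0.3, 0.006, -0.017, 0.01, 0.073, -0.058, 0, -0.3, 0.006, -0.017, 0.01, 0.073, -0.058, 0, -0.3]}}

```text
time_s: 24.98
tcp_pos: [0.4518, 0.172, 0.2514]
tool_rot: [-2.067, -1.013, -1.35]
wrist_force: [0.9, 0.3, -2.7]
grip_width: 0.0495
```

Run:
```python
from goto import *
s=st(); go(np.array([.49,.08,.24]),toolr(15,B,np.pi/2),10)
```

```text
t 24.975 q [-0.4821  0.1813  2.3639  1.475   1.1234 -0.9235] p [0.4518 0.172  0.2514] xt [0.2439 0.3251 0.9137] yt [ 0.7859 -0.6182  0.0102] zt [ 0.5681  0.7156 -0.4063] F [ 0.8804  0.2888 -2.7296] g 0.0495
total shift [ 0.0382 -0.092  -0.0114] turn [ 1.259  0.844 -1.172] per row/10 [ 0.0038 -0.0092 -0.0011] [ 0.126  0.084 -0.117]
```

Call:
{"op": "apply_moves", "data": {"rows": [0.004, -0.009, 0, 0.126, 0.084, -0.117, -0.3, 0.004, -0.009, 0, 0.126, 0.084, -0.117, -0.3, 0.004, -0.009, 0, 0.126, 0.084, -0.117, -0.3, 0.004, -0.009, 0, 0.126, 0.084, -0.117, -0.3, 0.004, -0.009, 0, 0.126, 0.084, -0.117, -0.3, 0.004, -0.009, 0, 0.126, 0.084, -0.117, -0.3, 0.004, -0.009, 0, 0.126, 0.084, -0.117, -0.3, 0.004, -0.009, 0, 0.126, 0.084, -0.117, -0.3, 0.004, -0.009, 0, 0.126, 0.084, -0.117, -0.3, 0.004, -0.009, 0, 0.126, 0.084, -0.117, -0.3]}}

```text
time_s: 26.22
tcp_pos: [0.4922, 0.0748, 0.2467]
tool_rot: [-1.699, 1.251, -0.829]
wrist_force: [0.1, 0.1, -0.6]
grip_width: 0.0496
```

Call:
{"op": "apply_moves", "data": {"rows": [0.001, -0.003, -0.002, 0.144, 0.011, -0.096, -0.3, 0.001, -0.003, -0.002, 0.144, 0.011, -0.096, -0.3, 0.001, -0.003, -0.002, 0.144, 0.011, -0.096, -0.3, 0.001, -0.003, -0.002, 0.144, 0.011, -0.096, -0.3, 0.001, -0.003, -0.002, 0.144, 0.011, -0.096, -0.3, 0.001, -0.003, -0.002, 0.144, 0.011, -0.096, -0.3, 0.001, -0.003, -0.002, 0.144, 0.011, -0.096, -0.3, 0.001, -0.003, -0.002, 0.144, 0.011, -0.096, -0.3, 0.001, -0.003, -0.002, 0.144, 0.011, -0.096, -0.3]}}

```text
time_s: 27.35
tcp_pos: [0.4989, 0.0467, 0.2259]
tool_rot: [-0.077, 1.992, -0.159]
wrist_force: [0.6, -0.5, -0.4]
grip_width: 0.0497
```

Run:
```python
from goto import *
s=st(); F=tool2(AZ,np.radians(11.9)); pl=O+up*.055+F[:,2]*.009
go(pl+up*.05-.02*dirv(AZ),F,6); track(s["q"],[(pl+up*.05-.02*dirv(AZ),F,6),(pl,F,4)])
```

```text
t 27.35 q [-0.0248  0.1858  2.531   3.2236  0.7281  1.3718] p [0.4989 0.0467 0.2259] xt [-0.4137 -0.1268 -0.9015] yt [ 0.0179  0.9889 -0.1474] zt [ 0.9102 -0.0771 -0.4069] F [ 0.6336 -0.548  -0.4108] g 0.0497
total shift [ 0.0479 -0.0224 -0.0878] turn [ 0.133 -0.225 -0.077] per row/6 [ 0.008  -0.0037 -0.0146] [ 0.022 -0.038 -0.013]
0 n 6 shift/row [ 0.008  -0.0037 -0.0146] turn/row [ 0.022 -0.038 -0.013] speedfrac 0.62 err 0.0000 q [-0.07  0.85  2.57  3.18  1.64  1.58]
1 n 4 shift/row [ 0.005  -0.0006 -0.0125] turn/row [0. 0. 0.] speedfrac 0.19 err 0.0000 q [-0.08  1.01  2.49  3.18  1.72  1.58]
```

Call:
{"op": "apply_moves", "data": {"rows": [0.008, -0.004, -0.0145, 0.022, -0.038, -0.013, -0.3, 0.008, -0.004, -0.0145, 0.022, -0.038, -0.013, -0.3, 0.008, -0.004, -0.0145, 0.022, -0.038, -0.013, -0.3, 0.008, -0.004, -0.0145, 0.022, -0.038, -0.013, -0.3, 0.008, -0.004, -0.0145, 0.022, -0.038, -0.013, -0.3, 0.008, -0.004, -0.0145, 0.022, -0.038, -0.013, -0.3, 0, 0, 0, 0, 0, 0, -0.3]}}

```text
time_s: 28.22
tcp_pos: [0.5488, 0.0231, 0.1363]
tool_rot: [0.106, 1.767, -0.077]
wrist_force: [0.3, 0.5, -1.7]
grip_width: 0.0499
```

Run:
```python
from goto import *
s=st(); F=tool2(AZ,np.radians(11.9)); pl=O+up*.055+F[:,2]*.009
print(pl); go(pl,F,4)
f=grab_frame("side"); save(f,"side4.png",(200,150,330,250),6)
p=redpts(f,[(.45,.65),(-.05,.08),(.06,.24)],(7,20),(7,20)); c=p.mean(0); u,sv,v=np.linalg.svd(p-c,full_matrices=False)
print(len(p),c,p.min(0),p.max(0),"normal",v[2],"long",v[0])
```

```text
t 28.225 q [-0.0761  0.8697  2.5616  3.1783  1.662   1.588 ] p [0.5488 0.0231 0.1363] xt [-0.1951  0.0288 -0.9804] yt [0.1145 0.9934 0.0064] zt [ 0.9741 -0.111  -0.1971] F [ 0.2682  0.4635 -1.6846] g 0.0499
[0.5668 0.022  0.0881]
total shift [ 0.018  -0.0011 -0.0481] turn [-0.005  0.01   0.003] per row/4 [ 0.0045 -0.0003 -0.012 ] [-0.001  0.002  0.001]
184 [0.5174 0.0284 0.1477] [ 0.453  -0.047   0.0822] [0.5639 0.0703 0.1827] normal [0.2746 0.6876 0.6722] long [ 0.816   0.2032 -0.5412]
```

View pics/side4.png

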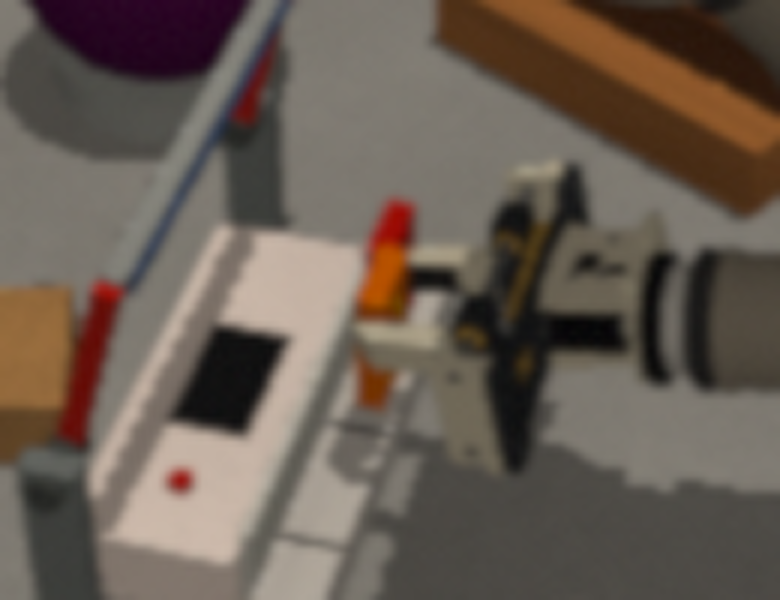

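The orange slab is upright over the middle mark, with the red one standing behind it at about (400,225). Lowering it now.

Call:
{"op": "apply_moves", "data": {"rows": [0.005, 0, -0.011, 0, 0.002, 0, -0.3, 0.005, 0, -0.011, 0, 0.002, 0, -0.3, 0.005, 0, -0.011, 0, 0.002, 0, -0.3, 0.002, 0, -0.006, 0, 0.002, 0, -0.3, 0, 0, -0.002, 0, 0.002, 0, -0.3, 0, 0, -0.002, 0, 0, 0, -0.3]}}

```text
time_s: 29.02
tcp_pos: [0.567, 0.0238, 0.0951]
tool_rot: [0.104, 1.772, -0.078]
wrist_force: [-0.9, 0.5, -1.4]
grip_width: 0.0495
```

Call:
{"op": "apply_moves", "data": {"rows": [0, 0, -0.001, 0, 0, 0, -0.3, 0, 0, -0.001, 0, 0, 0, -0.3]}}

```text
time_s: 29.28
tcp_pos: [0.5668, 0.0238, 0.0931]
tool_rot: [0.104, 1.772, -0.078]
wrist_force: [0.2, 0.3, -0.7]
grip_width: 0.0498
```

Call:
{"op": "apply_moves", "data": {"rows": [0, 0, -0.002, 0, 0, 0, -0.3, 0, 0, -0.001, 0, 0, 0, -0.3]}}

```text
time_s: 29.52
tcp_pos: [0.5672, 0.0237, 0.0927]
tool_rot: [0.104, 1.766, -0.078]
wrist_force: [-3.3, 0.1, 5.0]
grip_width: 0.0498
```

Call:
{"op": "apply_moves", "data": {"rows": [0, 0, -0.001, 0, 0, 0, -0.3, 0, 0, -0.001, 0, 0, 0, -0.3]}}

```text
time_s: 29.78
tcp_pos: [0.5673, 0.0237, 0.0927]
tool_rot: [0.103, 1.761, -0.078]
wrist_force: [-1.8, -0.1, 6.4]
grip_width: 0.0498
```

Call:
{"op": "apply_moves", "data": {"rows": [0, 0, 0.001, 0, 0.005, 0, -0.3, 0, 0, 0, 0, 0, 0, 0.3, 0, 0, 0, 0, 0, 0, 0.3, 0, 0, 0, 0, 0, 0, 0.3, 0, 0, 0, 0, 0, 0, 0.3, -0.02, 0.002, 0, 0, 0, 0, 0.3, -0.03, 0.003, 0.004, 0, 0, 0, 0.3, -0.02, 0.003, 0.04, 0, -0.02, 0, 0.3, 0, 0.003, 0.05, 0, 0.05, 0, 0.3, 0, 0.003, 0.05, 0, 0.05, 0, 0.3]}}

```text
time_s: 31.02
tcp_pos: [0.5034, 0.0341, 0.1925]
tool_rot: [0.103, 1.816, -0.088]
wrist_force: [0.2, -0.3, 0.1]
grip_width: 0.0597
```

Run:
```python
from goto import *
import pickle
s=st(); q=s["q"]; rad=np.radians
f=grab_frame("side"); pickle.dump(f,open("s5.pkl","wb"))
for n,lo in(("orange",(7,20)),("red",(0,5))):
    p=redpts(f,[(.5,.62),(-.12,.08),(.04,.15)],lo,(174,180) if n=="red" else lo); print(n,len(p),p.mean(0),p.min(0),p.max(0))
c=[.514,.361]; a=99.7; l=dirv(a); pick=np.r_[c,0]-.012*l+up*.003
for t in (rad(25),rad(15)):
    Tp=tool(a,np.pi/2-t); F=tool2(AZ,t); pl=O+.095*YR+up*.055+F[:,2]*.009
    print("pick",pick,"pl",pl)
    qp=track(q,[(np.array([.48,.06,.26]),toolr(30,rad(40),rad(90)),10),(np.array([.49,.22,.24]),toolr(85,rad(60),rad(10)),12),(pick+up*.07,Tp,8),(pick,Tp,4)])
    qq=track(qp,[(pick+up*.15,Tp,5),(np.array([.47,.20,.25]),toolr(a,B,0),9),(np.array([.49,.12,.24]),toolr(40,B,rad(90)),12),(np.array([.50,.11,.22]),toolr(AZ,B,rad(179)),12),(pl+up*.05-.02*dirv(AZ),F,4),(pl,F,4)])
```

```text
t 31.025 q [-0.0289  0.5939  2.6586  3.2298  1.4342  1.5754] p [0.5034 0.0341 0.1925] xt [-0.2435  0.0236 -0.9696] yt [ 0.1174  0.9931 -0.0053] zt [ 0.9628 -0.1151 -0.2446] F [ 0.1727 -0.3418  0.1476] g 0.0597
orange 177 [0.5611 0.0328 0.0887] [ 0.5525 -0.065   0.0402] [0.5728 0.0559 0.1218]
red 129 [ 0.5519 -0.0578  0.0925] [ 0.544  -0.0937  0.0416] [ 0.5633 -0.0389  0.1216]
pick [0.516  0.3492 0.003 ] pl [0.5767 0.1165 0.0862]
0 n 10 shift/row [-0.0023  0.0026  0.0067] turn/row [-0.153  0.007  0.124] speedfrac 0.77 err 0.0021 q [-0.51 -0.02  2.23  1.17  0.79  1.3 ]
1 n 12 shift/row [ 0.0008  0.0133 -0.0017] turn/row [-0.069 -0.057  0.162] speedfrac 0.67 err 0.0000 q [-0.03  0.29  1.69  0.57  1.19  0.01]
2 n 8 shift/row [ 0.0033  0.0161 -0.0209] turn/row [-0.011 -0.011  0.051] speedfrac 0.21 err 0.0000 q [ 0.25  0.64  1.58  0.54  0.95 -0.25]
3 n 4 shift/row [ 0.      0.     -0.0175] turn/row [0. 0. 0.] speedfrac 0.12 err 0.0000 q [ 0.25  0.74  1.62  0.6   0.83 -0.34]
0 n 5 shift/row [-0.   -0.    0.03] turn/row [ 0. -0. -0.] speedfrac 0.21 err 0.0000 q [ 0.25  0.54  1.51  0.49  1.11
[... 1371 characters left out ...]
[0.34 0.54 1.45 0.29 1.12 0.05]
1 n 9 shift/row [-0.0051 -0.0166  0.0108] turn/row [0.096 0.016 0.   ] speedfrac 0.46 err 0.0000 q [-0.31  0.53  1.73  0.94  1.63 -0.81]
2 n 12 shift/row [ 0.0017 -0.0067 -0.0008] turn/row [ 0.045  0.123 -0.125] speedfrac 0.77 err 0.0000 q [-0.52  0.2   2.37  1.61  1.02  0.64]
3 n 12 shift/row [ 0.0008 -0.0008 -0.0017] turn/row [ 0.121  0.036 -0.11 ] speedfrac 0.71 err 0.0000 q [0.28 0.24 2.45 3.7  0.72 1.29]
4 n 4 shift/row [ 0.0143  0.0022 -0.0206] turn/row [-0.001 -0.044 -0.001] speedfrac 0.61 err 0.0000 q [0.28 0.73 2.43 3.53 1.33 1.58]
5 n 4 shift/row [ 0.005  -0.0006 -0.0125] turn/row [0. 0. 0.] speedfrac 0.18 err 0.0000 q [0.26 0.89 2.37 3.5  1.42 1.62]
```

Call:
{"op": "apply_moves", "data": {"rows": [-0.005, 0.003, 0.02, 0, 0, 0, 0.3, -0.003, 0.003, 0.008, -0.153, 0.007, 0.124, 0.3, -0.002, 0.003, 0.006, -0.153, 0.007, 0.124, 0.65, -0.002, 0.003, 0.006, -0.153, 0.007, 0.124, 0.65, -0.002, 0.003, 0.006, -0.153, 0.007, 0.124, 0.65, -0.002, 0.003, 0.006, -0.153, 0.007, 0.124, 0.65, -0.002, 0.003, 0.006, -0.153, 0.007, 0.124, 0.65, -0.002, 0.003, 0.006, -0.153, 0.007, 0.124, 0.65, -0.002, 0.003, 0.006, -0.153, 0.007, 0.124, 0.65, -0.002, 0.003, 0.006, -0.153, 0.007, 0.124, 0.65, -0.002, 0.003, 0.006, -0.153, 0.007, 0.124, 0.65]}}

```text
time_s: 32.45
tcp_pos: [0.4717, 0.0712, 0.2844]
tool_rot: [-1.938, 1.224, -0.502]
wrist_force: [-0.2, 1.4, -0.7]
grip_width: 0.0757
```

Call:
{"op": "apply_moves", "data": {"rows": [0, 0.013, -0.002, -0.069, -0.057, 0.162, 0.65, 0, 0.013, -0.002, -0.069, -0.057, 0.162, 0.65, 0, 0.013, -0.002, -0.069, -0.057, 0.162, 0.65, 0, 0.013, -0.002, -0.069, -0.057, 0.162, 0.65, 0, 0.013, -0.002, -0.069, -0.057, 0.162, 0.65, 0, 0.013, -0.002, -0.069, -0.057, 0.162, 0.65, 0, 0.013, -0.002, -0.069, -0.057, 0.162, 0.65, 0, 0.013, -0.002, -0.069, -0.057, 0.162, 0.65, 0, 0.013, -0.002, -0.069, -0.057, 0.162, 0.65, 0, 0.013, -0.002, -0.069, -0.057, 0.162, 0.65, 0, 0.013, -0.002, -0.069, -0.057, 0.162, 0.65]}}

```text
time_s: 33.83
tcp_pos: [0.4636, 0.2211, 0.257]
tool_rot: [-2.266, -1.347, -0.42]
wrist_force: [0.5, 0.4, -0.0]
grip_width: 0.0762
```

```bash
cat > findslab.py <<'E'
from goto import *
def wfind(f,lo,hi,z=.018,vmax=260):
    hsv=cv2.cvtColor(f["image"],cv2.COLOR_BGR2HSV).astype(int)
    m=((hsv[...,0]>=lo)&(hsv[...,0]<=hi)&(hsv[...,1]>130)&(hsv[...,2]>130)).astype(np.uint8)
    k,lab,stt,ce=cv2.connectedComponentsWithStats(m)
    for i in range(1,k):
        if stt[i,4]>400 and stt[i,1]+stt[i,3]<vmax:
            v,u=np.nonzero(lab==i); W=np.array([wray(f,x,y,z)[:2] for x,y in zip(u,v)])
            r=cv2.minAreaRect((W*1000).astype(np.float32)); print(stt[i],np.round(r[0]),np.round(r[1]),round(r[2],1))
E
python3 - <<'E'
from findslab import *
s=st(); a=99.7; l=dirv(a); pick=np.r_[.514,.361,0]-.012*l+up*.003; Tp=tool(a,np.radians(75))
go(pick+up*.045,Tp,8)
wfind(grab_frame("wrist"),100,125)
E
```

```text
t 33.825 q [-0.0569  0.2397  1.7268  0.6017  1.2464  0.2232] p [0.4636 0.2211 0.257 ] xt [0.4716 0.7383 0.4821] yt [ 0.8815 -0.4093 -0.2356] zt [ 0.0234  0.5361 -0.8438] F [ 0.4871  0.426  -0.0334] g 0.0762
total shift [ 0.0525  0.1281 -0.209 ] turn [-0.29  -0.204  0.628] per row/8 [ 0.0066  0.016  -0.0261] [-0.036 -0.025  0.079]
[ 254  122   58   59 1510] [514. 361.] [50. 84.] 9.7
```

Call:
{"op": "apply_moves", "data": {"rows": [0.007, 0.016, -0.025, -0.036, -0.025, 0.078, 0.65, 0.007, 0.016, -0.025, -0.036, -0.025, 0.078, 0.65, 0.007, 0.016, -0.025, -0.036, -0.025, 0.078, 0.65, 0.007, 0.016, -0.025, -0.036, -0.025, 0.078, 0.65, 0.007, 0.016, -0.025, -0.036, -0.025, 0.078, 0.65, 0.007, 0.016, -0.025, -0.036, -0.025, 0.078, 0.65, 0.007, 0.016, -0.025, -0.036, -0.025, 0.078, 0.65, 0.004, 0.012, -0.018, -0.03, -0.02, 0.065, 0.65, 0, 0, 0, 0, 0, 0, 0.65]}}

```text
time_s: 35.0
tcp_pos: [0.51, 0.3472, 0.0525]
tool_rot: [-1.892, -2.221, -0.216]
wrist_force: [-0.5, -1.1, 0.1]
grip_width: 0.0759
```

Run:
```python
from goto import *
s=st(); go(np.r_[.514,.361,0]-.012*dirv(99.7)+up*.003,tool(99.7,np.radians(75)),1)
```

```text
t 35.0 q [ 0.3378  0.6637  1.5398  0.3243  0.9449 -0.0141] p [0.51   0.3472 0.0525] xt [-0.1502  0.9546  0.2574] yt [ 0.9863  0.1627 -0.0277] zt [-0.0684  0.2497 -0.9659] F [-0.4985 -1.093   0.1348] g 0.0759
total shift [ 0.006   0.002  -0.0495] turn [ 0.006 -0.027  0.006] per row/1 [ 0.006   0.002  -0.0495] [ 0.006 -0.027  0.006]
```

Call:
{"op": "apply_moves", "data": {"rows": [0.005, 0.002, -0.015, 0.006, -0.025, 0.006, 0.65, 0, 0, -0.016, 0, 0, 0, 0.65, 0, 0, -0.014, 0, 0, 0, 0.65, 0, 0, -0.004, 0, 0, 0, 0.65, 0, 0, -0.001, 0, 0, 0, 0.65]}}

```text
time_s: 35.62
tcp_pos: [0.5146, 0.3467, 0.0023]
tool_rot: [-1.897, -2.227, -0.246]
wrist_force: [-3.1, 0.0, 8.1]
grip_width: 0.0756
```

Call:
{"op": "apply_moves", "data": {"rows": [0, 0, 0, 0, 0, 0, -0.3, 0, 0, 0, 0, 0, 0, -0.3, 0, 0, 0, 0, 0, 0, -0.3, 0, 0, 0, 0, 0, 0, -0.3, 0, 0, 0, 0, 0, 0, -0.3, 0, 0, 0, 0, 0, 0, -0.3]}}

```text
time_s: 36.38
tcp_pos: [0.5156, 0.3469, 0.0035]
tool_rot: [-1.898, -2.228, -0.249]
wrist_force: [0.8, -0.9, -0.7]
grip_width: 0.05
```

Run:
```python
from goto import *
s=st(); p=s["tcp_pos"]; T=rot(s["tool_rot"]); t=np.arccos(-T[2,2]); print("tilt",np.degrees(t))
rad=np.radians; a=99.7; F=tool2(AZ,t); pl=O+.095*YR+up*.055+F[:,2]*.009
track(s["q"],[(p+up*.14,T,6),(np.array([.47,.20,.25]),toolr(a,B,0),10),(np.array([.49,.12,.24]),toolr(40,B,rad(90)),12),(np.array([.50,.11,.22]),toolr(AZ,B,rad(179)),12)])
```

```text
t 36.375 q [ 0.3338  0.7302  1.5778  0.361   0.8234 -0.0714] p [0.5156 0.3469 0.0035] xt [-0.153   0.9527  0.2624] yt [ 0.9872  0.1595 -0.0035] zt [-0.0452  0.2585 -0.9649] F [ 0.7823 -0.8754 -0.7023] g 0.05
tilt 15.216389172260945
0 n 6 shift/row [0.     0.     0.0233] turn/row [0. 0. 0.] speedfrac 0.18 err 0.0000 q [0.33 0.55 1.46 0.29 1.1  0.04]
1 n 10 shift/row [-0.0046 -0.0147  0.0106] turn/row [0.086 0.014 0.001] speedfrac 0.42 err 0.0000 q [-0.31  0.53  1.73  0.94  1.63 -0.81]
2 n 12 shift/row [ 0.0017 -0.0067 -0.0008] turn/row [ 0.045  0.123 -0.125] speedfrac 0.77 err 0.0000 q [-0.52  0.2   2.37  1.61  1.02  0.64]
3 n 12 shift/row [ 0.0008 -0.0008 -0.0017] turn/row [ 0.121  0.036 -0.11 ] speedfrac 0.71 err 0.0000 q [0.28 0.24 2.45 3.7  0.72 1.29]
```

Call:
{"op": "apply_moves", "data": {"rows": [0, 0, 0.024, 0, 0, 0, -0.3, 0, 0, 0.024, 0, 0, 0, -0.3, 0, 0, 0.024, 0, 0, 0, -0.3, 0, 0, 0.024, 0, 0, 0, -0.3, 0, 0, 0.024, 0, 0, 0, -0.3, 0, 0, 0.02, 0, 0, 0, -0.3]}}

```text
time_s: 37.12
tcp_pos: [0.5124, 0.3456, 0.1439]
tool_rot: [-1.897, -2.225, -0.237]
wrist_force: [0.3, 0.3, -1.0]
grip_width: 0.0499
```

Call:
{"op": "apply_moves", "data": {"rows": [-0.005, -0.015, 0.01, 0.086, 0.014, 0, -0.3, -0.005, -0.015, 0.01, 0.086, 0.014, 0, -0.3, -0.005, -0.015, 0.01, 0.086, 0.014, 0, -0.3, -0.005, -0.015, 0.01, 0.086, 0.014, 0, -0.3, -0.005, -0.015, 0.01, 0.086, 0.014, 0, -0.3, -0.005, -0.015, 0.01, 0.086, 0.014, 0, -0.3, -0.005, -0.015, 0.01, 0.086, 0.014, 0, -0.3, -0.005, -0.015, 0.01, 0.086, 0.014, 0, -0.3, -0.005, -0.015, 0.01, 0.086, 0.014, 0, -0.3, -0.005, -0.015, 0.01, 0.086, 0.014, 0, -0.3]}}

```text
time_s: 38.38
tcp_pos: [0.4603, 0.1926, 0.2487]
tool_rot: [-1.353, -1.605, -0.888]
wrist_force: [0.2, -0.3, -2.0]
grip_width: 0.0495
```

Call:
{"op": "apply_moves", "data": {"rows": [0.002, -0.007, 0, 0.045, 0.123, -0.125, -0.3, 0.002, -0.007, 0, 0.045, 0.123, -0.125, -0.3, 0.002, -0.007, 0, 0.045, 0.123, -0.125, -0.3, 0.002, -0.007, 0, 0.045, 0.123, -0.125, -0.3, 0.002, -0.007, 0, 0.045, 0.123, -0.125, -0.3, 0.002, -0.007, 0, 0.045, 0.123, -0.125, -0.3, 0.002, -0.007, 0, 0.045, 0.123, -0.125, -0.3, 0.002, -0.007, 0, 0.045, 0.123, -0.125, -0.3, 0.002, -0.007, 0, 0.045, 0.123, -0.125, -0.3, 0.002, -0.007, 0, 0.045, 0.123, -0.125, -0.3, 0.002, -0.007, 0, 0.045, 0.123, -0.125, -0.3]}}

```text
time_s: 39.75
tcp_pos: [0.4843, 0.1089, 0.2446]
tool_rot: [-1.88, 0.749, -0.608]
wrist_force: [0.3, -0.1, -0.4]
grip_width: 0.0492
```

Run:
```python
from goto import *
s=st(); rad=np.radians; F=tool2(AZ,rad(15.2)); pl=O+.095*YR+up*.055+F[:,2]*.009
mid=np.array([.50,.11,.22]); go(mid,toolr(AZ,B,rad(175)),12)
track(s["q"],[(mid,toolr(AZ,B,rad(175)),12),(pl+up*.05-.02*dirv(AZ),F,6),(pl,F,4)])
```

```text
t 39.75 q [-0.5881  0.2173  2.3779  1.572   1.0958  0.5078] p [0.4843 0.1089 0.2446] xt [ 0.684  -0.7246  0.0844] yt [-0.2314 -0.3253 -0.9169] zt [ 0.6918  0.6076 -0.3902] F [ 0.2878 -0.1096 -0.4038] g 0.0492
total shift [ 0.0157  0.0011 -0.0246] turn [ 1.467  0.492 -1.31 ] per row/12 [ 0.0013  0.0001 -0.002 ] [ 0.122  0.041 -0.109]
0 n 12 shift/row [ 0.0013  0.0001 -0.002 ] turn/row [ 0.122  0.041 -0.109] speedfrac 0.73 err 0.0000 q [0.28 0.24 2.45 3.7  0.72 1.22]
1 n 6 shift/row [ 0.0096  0.0014 -0.0137] turn/row [ 0.01  -0.03  -0.005] speedfrac 0.40 err 0.0000 q [0.28 0.73 2.43 3.53 1.32 1.58]
2 n 4 shift/row [ 0.005  -0.0006 -0.0125] turn/row [0. 0. 0.] speedfrac 0.18 err 0.0000 q [0.26 0.89 2.37 3.5  1.42 1.61]
```

Call:
{"op": "apply_moves", "data": {"rows": [0.001, 0, -0.002, 0.122, 0.041, -0.109, -0.3, 0.001, 0, -0.002, 0.122, 0.041, -0.109, -0.3, 0.001, 0, -0.002, 0.122, 0.041, -0.109, -0.3, 0.001, 0, -0.002, 0.122, 0.041, -0.109, -0.3, 0.001, 0, -0.002, 0.122, 0.041, -0.109, -0.3, 0.001, 0, -0.002, 0.122, 0.041, -0.109, -0.3, 0.001, 0, -0.002, 0.122, 0.041, -0.109, -0.3, 0.001, 0, -0.002, 0.122, 0.041, -0.109, -0.3, 0.001, 0, -0.002, 0.122, 0.041, -0.109, -0.3, 0.001, 0, -0.002, 0.122, 0.041, -0.109, -0.3, 0.001, 0, -0.002, 0.122, 0.041, -0.109, -0.3, 0.001, 0, -0.002, 0.06, 0.02, -0.05, -0.3]}}

```text
time_s: 41.25
tcp_pos: [0.4949, 0.1074, 0.2184]
tool_rot: [-0.012, 2.017, -0.128]
wrist_force: [-0.5, -0.4, -0.6]
grip_width: 0.0495
```

Run:
```python
from goto import *
s=st(); rad=np.radians; F=tool2(AZ,rad(15.2)); pl=O+.095*YR+up*.055+F[:,2]*.009
go(pl+up*.04-.02*dirv(AZ),F,6)
```

```text
t 41.25 q [0.2593 0.223  2.4653 3.6407 0.7123 1.2305] p [0.4949 0.1074 0.2184] xt [-0.4348 -0.0653 -0.8982] yt [ 0.0484  0.9942 -0.0957] zt [ 0.8992 -0.0851 -0.4291] F [-0.4589 -0.4197 -0.5792] g 0.0495
total shift [ 0.0624  0.0113 -0.0908] turn [ 0.081 -0.187 -0.054] per row/6 [ 0.0104  0.0019 -0.0151] [ 0.013 -0.031 -0.009]
```

Call:
{"op": "apply_moves", "data": {"rows": [0.01, 0.002, -0.014, 0.013, -0.031, -0.009, -0.3, 0.01, 0.002, -0.014, 0.013, -0.031, -0.009, -0.3, 0.01, 0.002, -0.014, 0.013, -0.031, -0.009, -0.3, 0.01, 0.002, -0.014, 0.013, -0.031, -0.009, -0.3, 0.01, 0.002, -0.014, 0.013, -0.031, -0.009, -0.3, 0.01, 0.002, -0.014, 0.013, -0.031, -0.009, -0.3, 0, 0, 0, 0, 0, 0, -0.3]}}

```text
time_s: 42.12
tcp_pos: [0.5574, 0.1217, 0.1333]
tool_rot: [0.105, 1.827, -0.074]
wrist_force: [-0.2, 0.5, -0.4]
grip_width: 0.0495
```

Run:
```python
from goto import *
s=st(); F=tool2(AZ,np.radians(15.2)); pl=O+.095*YR+up*.055+F[:,2]*.009
print(pl); go(pl,F,4)
f=grab_frame("side")
p=redpts(f,[(.5,.65),(.05,.18),(.06,.24)],(95,130),(95,130)); c=p.mean(0); u,sv,v=np.linalg.svd(p-c,full_matrices=False)
print(len(p),c,p.min(0),p.max(0),"normal",v[2],"long",v[0])
for n,lo in(("orange",(7,20)),("red",(0,5))):
    p=redpts(f,[(.5,.62),(-.12,.08),(.04,.15)],lo,(174,180) if n=="red" else lo); print(n,len(p),p.mean(0),p.min(0),p.max(0))
```

```text
t 42.125 q [0.2922 0.753  2.425  3.5404 1.3457 1.5898] p [0.5574 0.1217 0.1333] xt [-0.2537  0.0324 -0.9667] yt [0.111  0.9938 0.0042] zt [ 0.9609 -0.1062 -0.2557] F [-0.1786  0.4763 -0.4353] g 0.0495
[0.5772 0.1164 0.0876]
total shift [ 0.0198 -0.0053 -0.0456] turn [-0.003  0.007 -0.   ] per row/4 [ 0.005  -0.0013 -0.0114] [-0.001  0.002 -0.   ]
105 [0.552  0.1336 0.1382] [0.5427 0.0994 0.0802] [0.5615 0.1545 0.1615] normal [-0.9846  0.1721  0.0319] long [-0.0352 -0.3735  0.927 ]
orange 74 [0.5606 0.0159 0.1059] [ 0.5526 -0.0646  0.0441] [0.5715 0.05   0.1212]
red 128 [ 0.5519 -0.0573  0.0933] [ 0.5439 -0.0947  0.0415] [ 0.5638 -0.037   0.1208]
```

Call:
{"op": "apply_moves", "data": {"rows": [0.005, -0.0015, -0.01, 0, 0.002, 0, -0.3, 0.005, -0.0015, -0.01, 0, 0.002, 0, -0.3, 0.005, -0.0015, -0.01, 0, 0.002, 0, -0.3, 0.003, 0, -0.006, 0, 0.002, 0, -0.3, 0, 0, -0.002, 0, 0, 0, -0.3]}}

```text
time_s: 42.8
tcp_pos: [0.5764, 0.1164, 0.0962]
tool_rot: [0.105, 1.833, -0.074]
wrist_force: [-0.4, 1.1, -0.7]
grip_width: 0.0496
```

Call:
{"op": "apply_moves", "data": {"rows": [0, 0, -0.002, 0, 0, 0, -0.3, 0, 0, -0.001, 0, 0, 0, -0.3]}}

```text
time_s: 43.05
tcp_pos: [0.5763, 0.1165, 0.0931]
tool_rot: [0.105, 1.832, -0.074]
wrist_force: [-0.9, -0.1, 2.1]
grip_width: 0.0495
```

Call:
{"op": "apply_moves", "data": {"rows": [0, 0, -0.001, 0, 0, 0, -0.3, 0, 0, -0.001, 0, 0, 0, -0.3]}}

```text
time_s: 43.3
tcp_pos: [0.5765, 0.1165, 0.0931]
tool_rot: [0.105, 1.828, -0.075]
wrist_force: [-2.8, 0.8, 6.3]
grip_width: 0.0498
```

Call:
{"op": "apply_moves", "data": {"rows": [0, 0, 0.001, 0, 0.004, 0, -0.3, 0, 0, 0, 0, 0, 0, 0.3, 0, 0, 0, 0, 0, 0, 0.3, 0, 0, 0, 0, 0, 0, 0.3, 0, 0, 0, 0, 0, 0, 0.3, -0.02, 0.002, 0, 0, 0, 0, 0.3, -0.03, 0.003, 0.004, 0, 0, 0, 0.3, -0.02, 0.003, 0.04, 0, -0.02, 0, 0.3, 0, 0.003, 0.05, 0, 0.05, 0, 0.3, 0, 0.003, 0.05, 0, 0.05, 0, 0.3]}}

```text
time_s: 44.55
tcp_pos: [0.5059, 0.1274, 0.2173]
tool_rot: [0.104, 1.911, -0.094]
wrist_force: [0.8, -0.7, -0.4]
grip_width: 0.06
```

Run:
```python
from goto import *
s=st(); q=s["q"]; rad=np.radians
f=grab_frame("scene"); save(f,"s6.png",(180,140,340,280),4.5)
for n,c,lo in(("blue","",(95,130)),("orange","",(7,20)),("red","",(0,5))):
    p=redpts(f,[(.5,.64),(-.12,.18),(.04,.15)],lo,(174,180) if n=="red" else lo); print(n,len(p),p.mean(0),p.min(0),p.max(0))
xr=dirv(AZ); H=lambda ph:O*[1,1,0]+xr*(.120-.170*np.cos(ph))-.200*YR+up*(.129+.170*np.sin(ph)-.019)
for sg in(1,-1):
    y=sg*xr; z=-up; T=np.c_[np.cross(y,z),y,z]
    for ph in(75,37,-2): print(sg,ph,H(rad(ph)),[k for k in ik(H(rad(ph)),T,n=12)])
    qq=track(q,[(np.array([.47,.08,.30]),toolr(35,rad(45),rad(120)),10),(np.array([.47,.02,.36]),toolr(60,rad(80),rad(60)),12)])
    track(qq,[(np.array([.52,-.15,.38]),T,10),(H(rad(75))+up*.08,T,5),(H(rad(75)),T,4)])
```

```text
t 44.55 q [0.3758 0.3522 2.4577 3.7326 0.9442 1.3619] p [0.5059 0.1274 0.2173] xt [-0.3346  0.0265 -0.942 ] yt [ 0.1185  0.9929 -0.0142] zt [ 0.9349 -0.1163 -0.3353] F [ 0.8439 -0.7228 -0.3993] g 0.06
blue 155 [0.5742 0.1154 0.1041] [0.557  0.0912 0.0633] [0.5854 0.1407 0.1249]
orange 185 [0.5644 0.021  0.1023] [ 0.5451 -0.0018  0.061 ] [0.5737 0.0494 0.1264]
red 178 [ 0.5569 -0.0721  0.1034] [ 0.5424 -0.0953  0.0709] [ 0.5652 -0.0473  0.1255]
1 75 [ 0.6112 -0.1842  0.2742] [array([-0.4127,  0.5332,  1.0904,  0.    ,  1.5181, -0.301 ])]
1 37 [ 0.52   -0.174   0.2123] [array([-0.4627,  0.3964,  1.4823,  0.    ,  1.2629, -0.351 ])]
1 -2 [ 0.4861 -0.1702  0.1041] [array([-0.4856,  0.4585,  1.7188,  0.    ,  0.9642, -0.3739])]
0 n 10 shift/row [-0.0036 -0.0047  0.0083] turn/row [-0.101  0.019  0.123] speedfrac 1.52 err 0.0000 q [-0.44 -0.09  2.09  0.89  0.9   2.12]
1 n 12 shift/row [ 0.    -0.005  0.005] turn/row [-0.064  0.001  0.113] speedfrac 0.29 err 0.0000 q [-0.24  0.11  1.47  0.17  1.51  1.33]
0 n 10 shift/row [ 0.005 -0.017  0.002] turn/row [-0.019 -0.004  0.146] speedfrac 0.62 e
[... 554 characters left out ...]
188, -0.    ,  0.9642,  2.7676])]
0 n 10 shift/row [-0.0036 -0.0047  0.0083] turn/row [-0.101  0.019  0.123] speedfrac 1.52 err 0.0000 q [-0.44 -0.09  2.09  0.89  0.9   2.12]
1 n 12 shift/row [ 0.    -0.005  0.005] turn/row [-0.064  0.001  0.113] speedfrac 0.29 err 0.0000 q [-0.24  0.11  1.47  0.17  1.51  1.33]
0 n 10 shift/row [ 0.005 -0.017  0.002] turn/row [-0.004  0.019 -0.168] speedfrac 0.55 err 0.0000 q [-0.42  0.31  1.16  0.    1.67  2.83]
1 n 5 shift/row [ 0.0182 -0.0068 -0.0052] turn/row [0. 0. 0.] speedfrac 0.21 err 0.0000 q [-0.41  0.52  0.9   0.    1.72  2.84]
2 n 4 shift/row [ 0.    0.   -0.02] turn/row [0. 0. 0.] speedfrac 0.19 err 0.0000 q [-0.41  0.53  1.09 -0.    1.52  2.84]
```

View pics/s6.png

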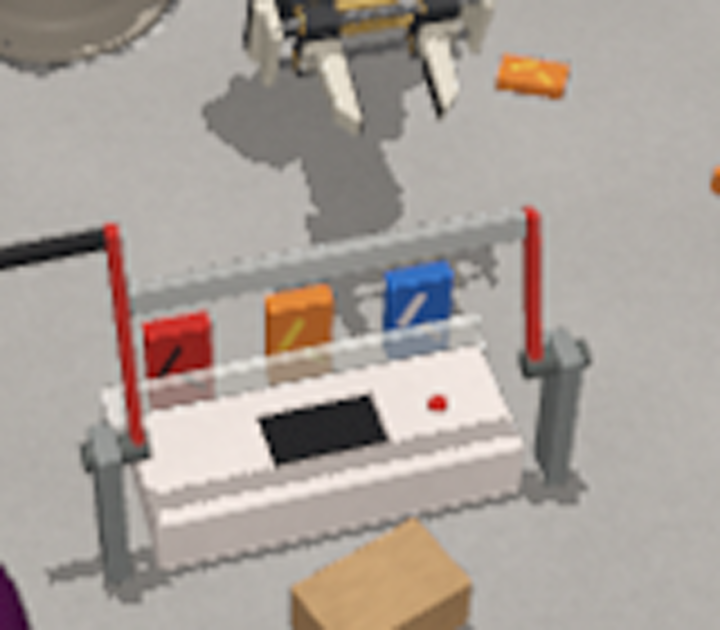

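All three slabs stand upright on the rail, with tops near (178,320), (298,295) and (418,270) in the crop, and the bar is at rest. Next is the handle.

Call:
{"op": "apply_moves", "data": {"rows": [-0.003, -0.004, 0.007, -0.084, 0.016, 0.103, 0.3, -0.003, -0.004, 0.007, -0.084, 0.016, 0.103, 0.3, -0.003, -0.004, 0.007, -0.084, 0.016, 0.103, 0.3, -0.003, -0.004, 0.007, -0.084, 0.016, 0.103, 0.3, -0.003, -0.004, 0.007, -0.084, 0.016, 0.103, 0.3, -0.003, -0.004, 0.007, -0.084, 0.016, 0.103, 0.3, -0.003, -0.004, 0.007, -0.084, 0.016, 0.103, 0.3, -0.003, -0.004, 0.007, -0.084, 0.016, 0.103, 0.3, -0.003, -0.004, 0.007, -0.084, 0.016, 0.103, 0.3, -0.003, -0.004, 0.007, -0.084, 0.016, 0.103, 0.3, -0.003, -0.004, 0.007, -0.084, 0.016, 0.103, 0.3, -0.003, -0.004, 0.007, -0.084, 0.016, 0.103, 0.3]}}

```text
time_s: 46.1
tcp_pos: [0.4695, 0.0931, 0.3123]
tool_rot: [-1.647, 1.636, -0.136]
wrist_force: [1.5, 0.3, 0.0]
grip_width: 0.0594
```

Call:
{"op": "apply_moves", "data": {"rows": [0, -0.005, 0.005, -0.064, 0, 0.113, 0.3, 0, -0.005, 0.005, -0.064, 0, 0.113, 0.3, 0, -0.005, 0.005, -0.064, 0, 0.113, 0.3, 0, -0.005, 0.005, -0.064, 0, 0.113, 0.3, 0, -0.005, 0.005, -0.064, 0, 0.113, 0.3, 0, -0.005, 0.005, -0.064, 0, 0.113, 0.3, 0, -0.005, 0.005, -0.064, 0, 0.113, 0.3, 0, -0.005, 0.005, -0.064, 0, 0.113, 0.3, 0, -0.005, 0.005, -0.064, 0, 0.113, 0.3, 0, -0.005, 0.005, -0.064, 0, 0.113, 0.3, 0, -0.005, 0.005, -0.064, 0, 0.113, 0.3]}}

```text
time_s: 47.48
tcp_pos: [0.4609, 0.0367, 0.3612]
tool_rot: [-2.924, 0.256, -0.019]
wrist_force: [0.1, 0.2, -0.9]
grip_width: 0.0598
```

```bash
cat >> plan.py <<'E'
def down(v):
    """tool straight down, jaw axis y_t along horizontal vector v"""
    y=np.array(v,float); z=-up; return np.c_[np.cross(y,z),y,z]
xr=dirv(AZ)
def H(ph,y=-.200): return O*[1,1,0]+xr*(.120-.170*np.cos(ph))+y*YR+up*(.129+.170*np.sin(ph)-.019)
E
python3 - <<'E'
from goto import *
s=st(); T=down(xr); go([.53,-.16,.38],T,12); track(s["q"],[(np.array([.53,-.16,.38]),T,12),(H(np.radians(75))+up*.06,T,5)])
E
```

```text
t 47.475 q [-0.2313  0.132   1.4537  0.2059  1.5727  1.5125] p [0.4609 0.0367 0.3612] xt [ 0.9849 -0.173  -0.0048] yt [-0.1703 -0.9638 -0.2051] zt [ 0.0308  0.2028 -0.9787] F [ 0.0731  0.2297 -0.9488] g 0.0598
total shift [ 0.0691 -0.1967  0.0188] turn [-0.182 -0.143  1.627] per row/12 [ 0.0058 -0.0164  0.0016] [-0.015 -0.012  0.136]
0 n 12 shift/row [ 0.0058 -0.0164  0.0016] turn/row [-0.015 -0.012  0.136] speedfrac 0.56 err 0.0000 q [-0.43  0.33  1.12  0.    1.69 -0.32]
1 n 5 shift/row [ 0.0162 -0.0048 -0.0092] turn/row [0. 0. 0.] speedfrac 0.17 err 0.0000 q [-0.41  0.52  0.95  0.    1.67 -0.3 ]
```

Call:
{"op": "apply_moves", "data": {"rows": [0.006, -0.016, 0.002, -0.015, -0.012, 0.136, 0.3, 0.006, -0.016, 0.002, -0.015, -0.012, 0.136, 0.3, 0.006, -0.016, 0.002, -0.015, -0.012, 0.136, 0.3, 0.006, -0.016, 0.002, -0.015, -0.012, 0.136, 0.3, 0.006, -0.016, 0.002, -0.015, -0.012, 0.136, 0.3, 0.006, -0.016, 0.002, -0.015, -0.012, 0.136, 0.3, 0.006, -0.016, 0.002, -0.015, -0.012, 0.136, 0.3, 0.006, -0.016, 0.002, -0.015, -0.012, 0.136, 0.3, 0.006, -0.016, 0.002, -0.015, -0.012, 0.136, 0.3, 0.006, -0.016, 0.002, -0.015, -0.012, 0.136, 0.3, 0.006, -0.016, 0.002, -0.015, -0.012, 0.136, 0.3, 0.006, -0.016, 0.002, -0.015, -0.012, 0.136, 0.3]}}

```text
time_s: 48.98
tcp_pos: [0.5264, -0.1588, 0.3763]
tool_rot: [-2.283, -2.153, 0.057]
wrist_force: [-0.1, -0.1, -0.1]
grip_width: 0.0597
```

Call:
{"op": "apply_moves", "data": {"rows": [0.016, -0.005, -0.005, 0, 0, 0, 0.3, 0.016, -0.005, -0.005, 0, 0, 0, 0.3, 0.016, -0.005, -0.005, 0, 0, 0, 0.3, 0.016, -0.005, -0.005, 0, 0, 0, 0.3, 0.016, -0.005, -0.005, 0, 0, 0, 0.3, 0, 0, 0, 0, 0, 0, 0.3]}}

```text
time_s: 49.72
tcp_pos: [0.6045, -0.1847, 0.3446]
tool_rot: [-2.274, -2.136, 0.072]
wrist_force: [-0.8, 0.5, -0.7]
grip_width: 0.0598
```

Run:
```python
from goto import *
s=st(); T=down(xr); print(H(np.radians(75))); go(H(np.radians(75)),T,1)
f=grab_frame("wrist"); save(f,"w7.png",None,1.2)
```

```text
t 49.725 q [-0.4004  0.5354  0.903  -0.0344  1.7408 -0.3429] p [ 0.6045 -0.1847  0.3446] xt [ 0.0622  0.9979 -0.0195] yt [ 0.9969 -0.0631 -0.0468] zt [-0.0479 -0.0166 -0.9987] F [-0.7796  0.4641 -0.6755] g 0.0598
[ 0.6112 -0.1842  0.2742]
total shift [ 0.0067  0.0004 -0.0704] turn [ 0.015 -0.048 -0.049] per row/1 [ 0.0067  0.0004 -0.0704] [ 0.015 -0.048 -0.049]
```

View pics/w7.png

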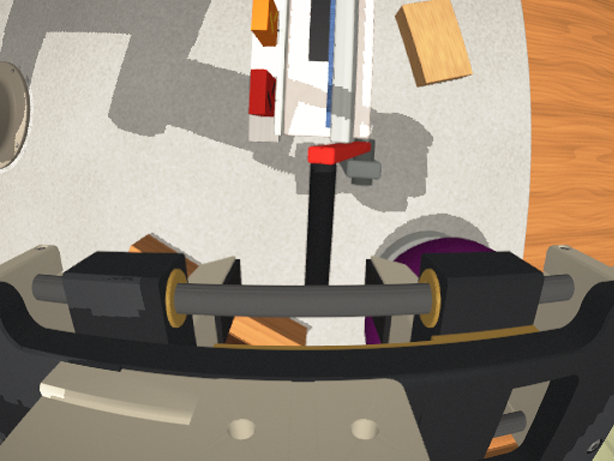

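The handle (from (322,165) to (317,285)) runs between the open fingers, a few millimetres towards +x. I'll go down and grip it.

Call:
{"op": "apply_moves", "data": {"rows": [0.007, 0, -0.01, 0.015, -0.045, -0.045, 0.3, 0, 0, -0.02, 0, 0, 0, 0.3, 0, 0, -0.02, 0, 0, 0, 0.3, 0, 0, -0.018, 0, 0, 0, 0.3, 0, 0, 0, 0, 0, 0, 0.3]}}

```text
time_s: 50.4
tcp_pos: [0.6072, -0.1831, 0.2774]
tool_rot: [-2.338, -2.093, 0.005]
wrist_force: [-0.2, -0.0, -0.2]
grip_width: 0.0595
```

Call:
{"op": "apply_moves", "data": {"rows": [0, 0, 0, 0, 0, 0, -1, 0, 0, 0, 0, 0, 0, -1, 0, 0, 0, 0, 0, 0, -1, 0, 0, 0, 0, 0, 0, -1, 0, 0, 0, 0, 0, 0, -1, 0, 0, 0, 0, 0, 0, -1, 0, 0, 0, 0, 0, 0, -1], "force": 25}}

```text
time_s: 51.28
tcp_pos: [0.6081, -0.1832, 0.2809]
tool_rot: [2.339, 2.094, -0.001]
wrist_force: [0.4, -0.5, 0.3]
grip_width: 0.0153
```

Run:
```python
from goto import *
s=st(); p=s["tcp_pos"]
r=(p-O*[1,1,0]); print("rail frame",r@xr,r@YR,p[2]+.019)
N=11; ph=np.radians(np.linspace(75,-1,N+1)); P=np.array([H(a) for a in ph]); print(np.round(np.diff(P,axis=0),4))
```

```text
t 51.275 q [-0.4127  0.5226  1.0905 -0.0013  1.5267 -0.3022] p [ 0.6081 -0.1832  0.2809] xt [ 0.1102  0.9939 -0.0017] yt [ 0.9939 -0.1102  0.0013] zt [ 0.0011 -0.0018 -1.    ] F [ 0.3689 -0.5002  0.3251] g 0.0153
rail frame 0.07274825584409877 -0.1993819525133662 0.29990740913822467
[[-0.0193  0.0022 -0.0065]
 [-0.0184  0.0021 -0.0088]
 [-0.0172  0.0019 -0.0109]
 [-0.0158  0.0018 -0.0129]
 [-0.0141  0.0016 -0.0148]
 [-0.0123  0.0014 -0.0164]
 [-0.0102  0.0011 -0.0177]
 [-0.008   0.0009 -0.0188]
 [-0.0057  0.0006 -0.0197]
 [-0.0033  0.0004 -0.0202]
 [-0.0009  0.0001 -0.0205]]
```

Call:
{"op": "apply_moves", "data": {"rows": [-0.019, 0.002, -0.0065, 0, 0, 0, -1, -0.018, 0.002, -0.009, 0, 0, 0, -1, -0.017, 0.002, -0.011, 0, 0, 0, -1, -0.016, 0.002, -0.013, 0, 0, 0, -1, -0.014, 0.0015, -0.015, 0, 0, 0, -1, -0.012, 0.0015, -0.0165, 0, 0, 0, -1, 0, 0, 0, 0, 0, 0, -1]}}

```text
time_s: 52.15
tcp_pos: [0.5186, -0.1734, 0.217]
tool_rot: [2.318, 2.077, 0.026]
wrist_force: [4.7, 1.3, 1.6]
grip_width: 0.0148
```

Run:
```python
from goto import *
s=st(); p=s["tcp_pos"]
r=(p-O*[1,1,0]); x,z=r@xr,p[2]+.012; print("rail",x,r@YR,z,"radius",np.hypot(x-.12,z-.129),"phi",np.degrees(np.arctan2(z-.129,.12-x)))
```

```text
t 52.15 q [-0.4657  0.3704  1.5096  0.0052  1.2285 -0.3575] p [ 0.5186 -0.1734  0.217 ] xt [ 0.1097  0.9939 -0.007 ] yt [ 0.9935 -0.1094  0.0327] zt [ 0.0317 -0.0105 -0.9994] F [4.7311 1.2874 1.6373] g 0.0148
rail -0.01729297205913403 -0.199533186931338 0.22904663331823905 radius 0.16987845365185172 phi 36.08116271477469
```

Call:
{"op": "apply_moves", "data": {"rows": [-0.011, 0.001, -0.018, 0, 0.005, 0, -1, -0.008, 0.001, -0.019, 0, 0.005, 0, -1, -0.006, 0.0005, -0.02, 0, 0.005, 0, -1, -0.003, 0, -0.02, 0, 0.005, 0, -1, -0.001, 0, -0.02, 0, 0, 0, -1, 0, 0, -0.006, 0, 0, 0, -1, 0, 0, -0.002, 0, 0, 0, -1]}}

```text
time_s: 53.02
tcp_pos: [0.4867, -0.1699, 0.1187]
tool_rot: [2.33, 2.091, -0.005]
wrist_force: [-3.0, 1.0, 7.3]
grip_width: 0.0153
```

```bash
cat > arc.py <<'E'
from goto import *
s=st(); p=s["tcp_pos"]
r=(p-O*[1,1,0]); x,z=r@xr,p[2]+.012; print("rail",x,r@YR,z,"radius",np.hypot(x-.12,z-.129),"phi",np.degrees(np.arctan2(z-.129,.12-x)))
E
python3 arc.py
python3 - <<'E'
from goto import *
f=grab_frame("scene"); save(f,"s8.png",(170,140,350,290),4)
E
```

```text
t 53.025 q [-0.4805  0.4359  1.7083 -0.008   0.9887 -0.3681] p [ 0.4867 -0.1699  0.1187] xt [ 0.1078  0.9941 -0.0094] yt [ 0.9942 -0.1077  0.0057] zt [ 0.0046 -0.0099 -0.9999] F [-2.991   0.9705  7.2969] g 0.0153
rail -0.04931863027120642 -0.19965787530314535 0.13069086884279538 radius 0.16932707283349888 phi 0.5721545700678382
```

View pics/s8.png

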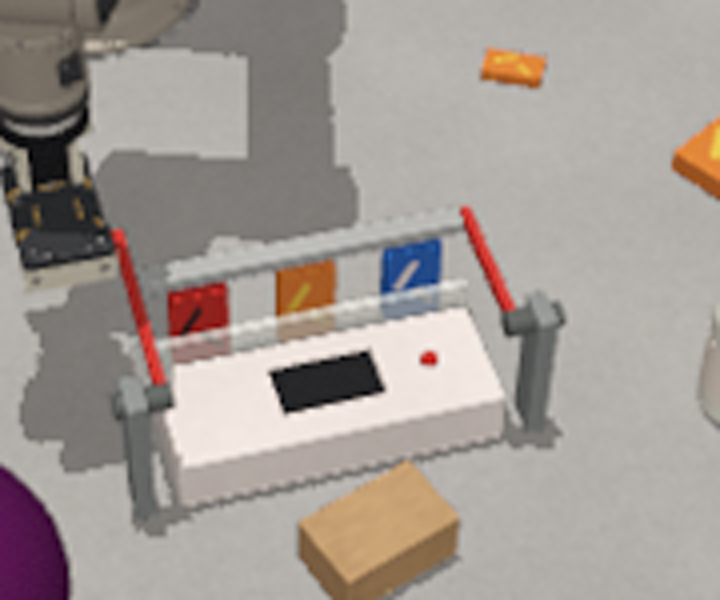

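The bar lies level over the three upright slabs. The geometry gives 0.6° from level, which is about 1.30 rad. I'll press a touch more, then let it back up along the arc.

Call:
{"op": "apply_moves", "data": {"rows": [0, 0, -0.003, 0, 0, 0, -1, 0, 0, -0.003, 0, 0, 0, -1, 0, 0, -0.001, 0, 0, 0, -1]}}

```text
time_s: 53.45
tcp_pos: [0.4866, -0.1699, 0.1147]
tool_rot: [2.331, 2.094, -0.008]
wrist_force: [-3.1, 1.1, 6.7]
grip_width: 0.0148
```

Call:
{"op": "apply_moves", "data": {"rows": [0.001, 0, 0.02, 0, 0, 0, -1, 0.003, 0, 0.02, 0, 0, 0, -1, 0.006, -0.001, 0.02, 0, 0, 0, -1, 0.008, -0.001, 0.019, 0, 0, 0, -1, 0.01, -0.001, 0.018, 0, 0, 0, -1, 0.012, -0.001, 0.016, 0, 0, 0, -1, 0, 0, 0, 0, 0, 0, -1]}}

```text
time_s: 54.32
tcp_pos: [0.5427, -0.1759, 0.2355]
tool_rot: [2.316, 2.08, 0.018]
wrist_force: [-2.0, 0.8, 5.0]
grip_width: 0.015
```

```bash
python3 arc.py
```

```text
t 54.325 q [-0.4476  0.4015  1.4093 -0.0002  1.2997 -0.3405] p [ 0.5427 -0.1759  0.2355] xt [ 0.1071  0.9942 -0.0105] yt [ 0.9939 -0.1067  0.0292] zt [ 0.0279 -0.0136 -0.9995] F [-1.9862  0.7952  5.0383] g 0.015
rail 0.006988974079017636 -0.1993614288027473 0.24750030722864028 radius 0.16374924364098625 phi 46.358264962700666
```

Call:
{"op": "apply_moves", "data": {"rows": [0.015, -0.0015, 0.013, 0, 0, 0, -1, 0.016, -0.002, 0.011, 0, 0, 0, -1, 0.017, -0.002, 0.009, 0, 0, 0, -1, 0.017, -0.002, 0.007, 0, 0, 0, -1, 0, 0, 0, 0, 0, 0, 0.3, 0, 0, 0, 0, 0, 0, 0.3, 0, 0, 0, 0, 0, 0, 0.3, 0, 0, 0, 0, 0, 0, 0.3, 0, 0, 0, 0, 0, 0, 0.3]}}

```text
time_s: 55.45
tcp_pos: [0.6043, -0.1824, 0.2746]
tool_rot: [2.327, 2.088, 0.005]
wrist_force: [-0.1, 1.0, -0.3]
grip_width: 0.0582
```

```bash
python3 arc.py
python3 - <<'E'
from goto import *
f=grab_frame("scene"); P=cloud(f); hsv=cv2.cvtColor(f["image"],cv2.COLOR_BGR2HSV).astype(int)
# red arm at +y end: angle of arm
r=redpts(f,[(.4,.8),(.12,.22),(.13,.3)]); d=r-O*[1,1,0]; x=d@xr; print(len(r),"x",x.min(),x.max(),"z",r[:,2].max(), "fit phi",np.degrees(np.arctan2(r[:,2].max()-.129,.12-x[np.argmax(r[:,2])])))
# slabs
for n,lo in(("blue",(95,130)),("orange",(7,20)),("red",(0,5))):
    p=redpts(f,[(.5,.64),(-.13,.18),(.04,.128)],lo,(174,180) if n=="red" else lo); 
    if len(p): print(n,len(p),p.mean(0),p.min(0),p.max(0))
E
```

```text
t 55.45 q [-0.4128  0.5083  1.1313 -0.0033  1.4868 -0.3047] p [ 0.6043 -0.1824  0.2746] xt [ 0.1077  0.9942 -0.0077] yt [ 0.9941 -0.1076  0.0135] zt [ 0.0126 -0.0091 -0.9999] F [-0.0788  0.9589 -0.2516] g 0.0582
rail 0.06888275269714933 -0.19894092595501525 0.2865630229543141 radius 0.16564745447583099 phi 72.02568600378184
99 x 0.07783086277067076 0.12038733354497347 z 0.2581848243325384 fit phi 77.62108811762275
blue 148 [0.57450472 0.1149306  0.10338314] [0.55781944 0.09144839 0.0580449 ] [0.58464202 0.14088388 0.12661337]
orange 186 [0.56426487 0.02136479 0.10241275] [ 0.54975778 -0.00214835  0.06291781] [0.57442684 0.04906239 0.12546177]
red 182 [ 0.55687611 -0.07209495  0.10324953] [ 0.54192079 -0.09503462  0.07059013] [ 0.56831439 -0.04665699  0.1275574 ]
```

Call:
{"op": "apply_moves", "data": {"rows": [0.002, 0, 0.02, 0, 0, 0, 0.3, 0, 0, 0.025, 0, 0, 0, 0.3, 0, 0, 0.025, 0, 0, 0, 0.3, -0.006, 0.012, 0.005, 0, 0, -0.15, 0.3, -0.006, 0.012, 0, 0, 0, -0.17, 0.3, -0.006, 0.012, 0, 0, 0, -0.17, 0.3, -0.006, 0.012, 0, 0, 0, -0.17, 0.3, -0.006, 0.012, 0, 0, 0, -0.17, 0.3, -0.006, 0.012, 0, 0, 0, -0.17, 0.3, -0.006, 0.012, -0.01, 0, 0, -0.17, 0.3, -0.006, 0.012, -0.01, 0, 0, -0.17, 0.3, -0.006, 0.012, -0.01, 0, 0, -0.17, 0.3]}}

```text
time_s: 57.0
tcp_pos: [0.5494, -0.072, 0.322]
tool_rot: [3.124, -0.154, -0.008]
wrist_force: [0.6, -0.3, 0.4]
grip_width: 0.0595
```

Run:
```python
from goto import *
s=st(); go([.548,-.072,.13],down(-YR),6)
```

```text
t 57.0 q [-0.2603  0.3472  1.2562 -0.0143  1.5403  1.4093] p [ 0.5494 -0.072   0.322 ] xt [ 0.9952 -0.0982 -0.0044] yt [-0.0981 -0.9951  0.0137] zt [-0.0057 -0.0132 -0.9999] F [ 0.5717 -0.268   0.3928] g 0.0595
total shift [-0.0014 -0.     -0.192 ] turn [ 0.013 -0.006 -0.013] per row/6 [-0.0002 -0.     -0.032 ] [ 0.002 -0.001 -0.002]
```

Call:
{"op": "apply_moves", "data": {"rows": [0, 0, -0.032, 0.013, -0.006, -0.013, 0.38, 0, 0, -0.032, 0, 0, 0, 0.38, 0, 0, -0.032, 0, 0, 0, 0.38, 0, 0, -0.032, 0, 0, 0, 0.38, 0, 0, -0.032, 0, 0, 0, 0.38, 0, 0, -0.028, 0, 0, 0, 0.38, 0, 0, 0, 0, 0, 0, 0.38]}}

```text
time_s: 57.88
tcp_pos: [0.5478, -0.0707, 0.1296]
tool_rot: [3.136, -0.177, 0.004]
wrist_force: [0.8, -0.6, 0.8]
grip_width: 0.0631
```

Run:
```python
from goto import *
s=st(); go([.548,-.072,.084],down(-YR),3)
```

```text
t 57.875 q [-0.2673  0.4844  1.5875  0.0004  1.0674  1.4161] p [ 0.5478 -0.0707  0.1296] xt [ 0.9936 -0.1125  0.0023] yt [-0.1125 -0.9936  0.    ] zt [ 0.0023 -0.0003 -1.    ] F [ 0.811  -0.5971  0.8213] g 0.0631
total shift [ 0.0002 -0.0013 -0.0456] turn [0.    0.002 0.001] per row/3 [ 0.0001 -0.0004 -0.0152] [0.    0.001 0.   ]
```

Call:
{"op": "apply_moves", "data": {"rows": [0, -0.001, -0.016, 0, 0, 0, 0.38, 0, 0, -0.016, 0, 0, 0, 0.38, 0, 0, -0.014, 0, 0, 0, 0.38, 0, 0, 0, 0, 0, 0, -0.3, 0, 0, 0, 0, 0, 0, -0.3, 0, 0, 0, 0, 0, 0, -0.3, 0, 0, 0, 0, 0, 0, -0.3, 0, 0, 0, 0, 0, 0, -0.3], "force": 40}}

```text
time_s: 58.88
tcp_pos: [0.5507, -0.0726, 0.0858]
tool_rot: [3.135, -0.177, 0.017]
wrist_force: [0.3, -0.1, -0.8]
grip_width: 0.0499
```

Call:
{"op": "apply_moves", "data": {"rows": [0, 0, 0.015, 0, 0, 0, -0.3, 0, 0, 0.025, 0, 0, 0, -0.3, 0, 0, 0.03, 0, 0, 0, -0.3, -0.01, -0.005, 0.03, 0, 0, 0, -0.3, -0.02, -0.005, 0.03, 0, 0, 0.05, -0.3]}}

```text
time_s: 59.5
tcp_pos: [0.5197, -0.0823, 0.2215]
tool_rot: [3.139, -0.095, 0.014]
wrist_force: [-0.8, 0.1, -1.0]
grip_width: 0.0499
```

```bash
cat >> plan.py <<'E'
LO=np.array([.4455,-.356,.060]); LX=dirv(54.1+180); LY=dirv(54.1-90)
E
python3 - <<'E'
from goto import *
s=st(); q=s["q"]; T=down(LY)
mid=np.array([.46,-.22,.24])
for y in(.095,0,-.095):
    p=LO+y*LY+up*.049; print(p); track(q,[(mid,T,8),(p+up*.1,T,6),(p,T,4)])
go(mid,T,8)
E
```

```text
t 59.5 q [-0.3034  0.343   1.5376  0.001   1.2518  1.3277] p [ 0.5197 -0.0823  0.2215] xt [ 0.9981 -0.0606  0.0092] yt [-0.0606 -0.9982  0.0013] zt [ 0.0091 -0.0018 -1.    ] F [-0.8214  0.1231 -0.9858] g 0.0499
[ 0.5225 -0.4117  0.109 ]
0 n 8 shift/row [-0.0074 -0.0172  0.0023] turn/row [-0.     0.001  0.126] speedfrac 0.59 err 0.0000 q [-0.6   0.3   1.54  0.    1.3   0.03]
1 n 6 shift/row [ 0.0104 -0.032  -0.0052] turn/row [0. 0. 0.] speedfrac 0.32 err 0.0000 q [-0.78  0.62  1.12 -0.    1.41 -0.16]
2 n 4 shift/row [ 0.     0.    -0.025] turn/row [0. 0. 0.] speedfrac 0.20 err 0.0000 q [-0.78  0.7   1.25 -0.    1.19 -0.16]
[ 0.4455 -0.356   0.109 ]
0 n 8 shift/row [-0.0074 -0.0172  0.0023] turn/row [-0.     0.001  0.126] speedfrac 0.59 err 0.0000 q [-0.6   0.3   1.54  0.    1.3   0.03]
1 n 6 shift/row [-0.0024 -0.0227 -0.0052] turn/row [0. 0. 0.] speedfrac 0.17 err 0.0000 q [-0.81  0.44  1.42 -0.    1.28 -0.18]
2 n 4 shift/row [ 0.     0.    -0.025] turn/row [0. 0. 0.] speedfrac 0.21 err 0.0000 q [-0.81  0.54  1.56 -0.    1.05 -0.18]
[ 0.3685 -0.3003  0.109 ]
0 n 8 shift/row [-0.0074 -0.0172  0.0023] turn/row [-0.     0.001  0.126] speedfrac 0.59 err 0.0000 q [-0.6   0.3   1.54  0.    1.3   0.03]
1 n 6 shift/row [-0.0152 -0.0134 -0.0052] turn/row [0. 0. 0.] speedfrac 0.19 err 0.0000 q [-0.85  0.27  1.68 -0.    1.19 -0.22]
2 n 4 shift/row [ 0.     0.    -0.025] turn/row [0. 0. 0.] speedfrac 0.24 err 0.0000 q [-0.85  0.39  1.82 -0.    0.93 -0.22]
total shift [-0.0597 -0.1377  0.0185] turn [-0.003  0.009  1.005] per row/8 [-0.0075 -0.0172  0.0023] [-0.     0.001  0.126]
```

Call:
{"op": "apply_moves", "data": {"rows": [-0.0075, -0.017, 0.004, 0, 0.001, 0.126, -0.3, -0.0075, -0.017, 0.004, 0, 0.001, 0.126, -0.3, -0.0075, -0.017, 0.004, 0, 0.001, 0.126, -0.3, -0.0075, -0.017, 0.004, 0, 0.001, 0.126, -0.3, -0.0075, -0.017, 0.004, 0, 0.001, 0.126, -0.3, -0.0075, -0.017, 0.004, 0, 0.001, 0.126, -0.3, -0.0075, -0.017, 0.004, 0, 0.001, 0.126, -0.3, -0.0075, -0.017, 0.004, 0, 0.001, 0.126, -0.3, 0, 0, 0, 0, 0, 0, -0.3]}}

```text
time_s: 60.62
tcp_pos: [0.4577, -0.2226, 0.2689]
tool_rot: [2.769, 1.477, 0.025]
wrist_force: [0.1, 0.2, -1.0]
grip_width: 0.0497
```

Run:
```python
from goto import *
import pickle
s=st(); T=down(LY); p=LO+.095*LY+up*.049; go(p+up*.08,T,6)
f=grab_frame("wrist"); save(f,"w9.png",None,1.5); pickle.dump(f,open("w9.pkl","wb"))
```

```text
t 60.625 q [-0.6114  0.2746  1.5023  0.013   1.3544 -0.0234] p [ 0.4577 -0.2226  0.2689] xt [0.5569 0.8305 0.0125] yt [ 0.8304 -0.557   0.0106] zt [ 0.0157  0.0045 -0.9999] F [ 0.1168  0.1677 -0.9635] g 0.0497
total shift [ 0.0648 -0.1891 -0.0799] turn [-0.004  0.016 -0.036] per row/6 [ 0.0108 -0.0315 -0.0133] [-0.001  0.003 -0.006]
```

View pics/w9.png

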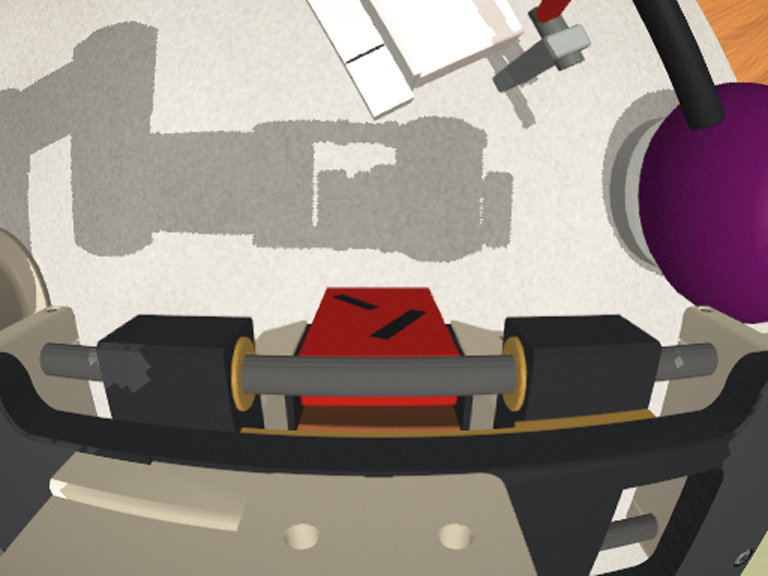

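The slab hangs upright in the jaws, and the ledge is hidden behind the gripper. I'll refine the ledge pose from the first scene and side clouds.

Run:
```python
from goto import *
import pickle
for n in("scene","side"):
    f=pickle.load(open(n+".pkl","rb")); P=cloud(f).reshape(-1,3); ok=(f["depth"].ravel()>0)
    d=P-LO*[1,1,0]; x=d@LX; y=d@LY; z=P[:,2]
    near=ok&(abs(x)<.07)&(abs(y)<.17)
    for nm,m in(("top",near&(abs(z-.06)<.004)&(abs(y)<.13)),("board",near&(abs(z-.105)<.006)),("front",near&(z>.015)&(z<.045)&(abs(y)<.13))):
        print(n,nm,m.sum(),"x pct",np.round(np.percentile(x[m],[2,10,25,50,75,90,98]),4),"y",np.round(np.percentile(y[m],[1,99]),4),"slope deg",np.round(np.degrees(np.polyfit(y[m],x[m],1)[0]),2))
        # per y-bin median
        print("   ",[ (round(float(a),2),round(float(np.median(x[m&(abs(y-a)<.03)])),4)) for a in(-.1,0,.1)])
```

```text
scene top 654 x pct [-0.0224 -0.0178 -0.0113  0.0006  0.013   0.0206  0.0252] y [-0.126   0.1288] slope deg -1.16
    [(-0.1, 0.0026), (0.0, 0.0003), (0.1, -0.0014)]
scene board 252 x pct [0.0199 0.0216 0.0235 0.0262 0.0293 0.0316 0.0339] y [-0.1423  0.1486] slope deg -0.95
    [(-0.1, 0.0275), (0.0, 0.0267), (0.1, 0.0243)]
scene front 234 x pct [-0.0247 -0.0233 -0.0218 -0.0203 -0.019  -0.0179 -0.017 ] y [-0.1246  0.1269] slope deg -1.04
    [(-0.1, -0.0188), (0.0, -0.0203), (0.1, -0.0224)]
side top 359 x pct [-0.0275 -0.0222 -0.0149 -0.0011  0.013   0.0192  0.0233] y [-0.1274  0.1288] slope deg -0.64
    [(-0.1, -0.001), (0.0, -0.0043), (0.1, -0.0017)]
side board 118 x pct [0.0131 0.0159 0.0183 0.0211 0.0248 0.0272 0.0307] y [-0.1461  0.1449] slope deg -1.05
    [(-0.1, 0.0224), (0.0, 0.0206), (0.1, 0.0193)]
side front 270 x pct [-0.0298 -0.0286 -0.0274 -0.0251 -0.0233 -0.0218 -0.0199] y [-0.127   0.1267] slope deg -0.94
    [(-0.1, -0.0236), (0.0, -0.025), (0.1, -0.0276)]
```

```bash
sed -i 's/^LO=.*/LO=np.array([.446,-.355,.060]); LX=dirv(235.1); LY=dirv(-34.9)/' plan.py
python3 - <<'E'
from goto import *
s=st(); T=down(LY)
for y in(.09,0,-.09): print(y,LO+y*LY-.003*LX+up*.0515)
p=LO+.09*LY-.003*LX+up*.0515; go(p+up*.05,T,7)
E
```

```text
t 60.675 q [-0.6103  0.2746  1.5027  0.0134  1.3543 -0.0217] p [ 0.4579 -0.222   0.2687] xt [0.5574 0.8301 0.0129] yt [ 0.8301 -0.5576  0.0102] zt [ 0.0157  0.005  -0.9999] F [-0.0737  0.0378 -1.2602] g 0.0498
0.09 [ 0.5215 -0.404   0.1115]
0 [ 0.4477 -0.3525  0.1115]
-0.09 [ 0.3739 -0.301   0.1115]
total shift [ 0.0636 -0.1821 -0.1072] turn [-0.005  0.016 -0.018] per row/7 [ 0.0091 -0.026  -0.0153] [-0.001  0.002 -0.003]
```

Call:
{"op": "apply_moves", "data": {"rows": [0.009, -0.026, -0.01, -0.001, 0.003, -0.003, -0.3, 0.009, -0.026, -0.012, -0.001, 0.003, -0.003, -0.3, 0.009, -0.026, -0.015, -0.001, 0.003, -0.003, -0.3, 0.009, -0.026, -0.017, -0.001, 0.003, -0.003, -0.3, 0.009, -0.026, -0.017, -0.001, 0.003, -0.003, -0.3, 0.009, -0.026, -0.018, 0, 0, -0.003, -0.3, 0.009, -0.024, -0.018, 0, 0, 0, -0.3, 0, 0, 0, 0, 0, 0, -0.3]}}

```text
time_s: 61.68
tcp_pos: [0.5267, -0.3986, 0.16]
tool_rot: [-2.797, -1.431, -0.006]
wrist_force: [0.1, 0.2, -0.7]
grip_width: 0.0497
```

Run:
```python
from goto import *
s=st(); T=down(LY); p=LO+.09*LY-.003*LX+up*.0515; go(p,T,4)
```

```text
t 61.675 q [-0.7657  0.6435  1.2078  0.004   1.2893 -0.1417] p [ 0.5267 -0.3986  0.16  ] xt [0.5851 0.8109 0.0037] yt [ 0.8109 -0.5851  0.0015] zt [ 0.0033  0.0021 -1.    ] F [ 0.1333  0.1778 -0.6779] g 0.0497
total shift [-0.0051 -0.0054 -0.0485] turn [-0.002  0.003  0.016] per row/4 [-0.0013 -0.0014 -0.0121] [-0.001  0.001  0.004]
```

Call:
{"op": "apply_moves", "data": {"rows": [-0.002, -0.002, -0.012, 0, 0, 0.008, -0.3, -0.002, -0.002, -0.012, 0, 0, 0.008, -0.3, -0.001, -0.001, -0.012, 0, 0, 0, -0.3, 0, 0, -0.008, 0, 0, 0, -0.3, 0, 0, -0.001, 0, 0, 0, -0.3]}}

```text
time_s: 62.3
tcp_pos: [0.5219, -0.4006, 0.1139]
tool_rot: [-2.784, -1.455, -0.008]
wrist_force: [0.7, -0.6, -0.5]
grip_width: 0.0496
```

Call:
{"op": "apply_moves", "data": {"rows": [0, 0, -0.002, 0, 0, 0, -0.3, 0, 0, -0.001, 0, 0, 0, -0.3]}}

```text
time_s: 62.55
tcp_pos: [0.5222, -0.4008, 0.1113]
tool_rot: [2.784, 1.454, 0.008]
wrist_force: [-0.2, -0.6, -0.3]
grip_width: 0.0496
```

Call:
{"op": "apply_moves", "data": {"rows": [0, 0, -0.001, 0, 0, 0, -0.3, 0, 0, -0.001, 0, 0, 0, -0.3]}}

```text
time_s: 62.8
tcp_pos: [0.5224, -0.4011, 0.1099]
tool_rot: [2.783, 1.454, 0.009]
wrist_force: [-2.0, 1.4, 4.3]
grip_width: 0.0495
```

Call:
{"op": "apply_moves", "data": {"rows": [0, 0, 0.0005, 0, 0, 0, -0.3, 0, 0, 0, 0, 0, 0, 0.38, 0, 0, 0, 0, 0, 0, 0.38, 0, 0, 0, 0, 0, 0, 0.38, 0, 0, 0, 0, 0, 0, 0.38, 0, 0, 0.02, 0, 0, 0, 0.38, 0, 0, 0.03, 0, 0, 0, 0.38, 0, 0, 0.05, 0, 0, 0, 0.38, -0.02, 0.03, 0.03, 0, 0, 0, 0.38]}}

```text
time_s: 63.92
tcp_pos: [0.5015, -0.371, 0.2403]
tool_rot: [-2.783, -1.451, -0.006]
wrist_force: [-0.0, 0.2, 0.4]
grip_width: 0.0633
```

```bash
cat > chk.py <<'E'
from goto import *
def chk(cam,boxes):
    f=grab_frame(cam)
    rng=dict(red=((0,5),(174,180)),orange=((8,17),(8,17)),blue=((95,130),(95,130)))
    for n,bx in boxes:
        p=redpts(f,bx,*rng[n]); 
        if len(p)<10: print(cam,n,len(p)); continue
        print(cam,n,len(p),np.round(p.mean(0),4),"z",np.round(p[:,2].min(),4),np.round(p[:,2].max(),4))
    return f
RAILBOX=[(.5,.64),(-.13,.18),(.04,.13)]; LEDBOX=[(.3,.62),(-.5,-.22),(.065,.16)]
E
python3 - <<'E'
from chk import *
s=st(); q=s["q"]
f=chk("scene",[("red",LEDBOX),("orange",RAILBOX),("blue",RAILBOX)]); f=chk("side",[("red",LEDBOX),("orange",RAILBOX),("blue",RAILBOX)])
a=f["image"][110:200,265:345]; save(f,"side10.png",(260,110,350,180),7)
T=down(-YR); po=np.array([.558,.0215,.085])
track(q,[(np.array([.47,-.16,.30]),T,12),(po+up*.12,T,8),(po,T,6)]); go([.47,-.16,.30],T,12)
E
```

```text
t 63.925 q [-0.7621  0.5196  1.2045  0.0046  1.4189 -0.1534] p [ 0.5015 -0.371   0.2403] xt [0.5723 0.82   0.0047] yt [ 0.82   -0.5723 -0.0007] zt [ 0.0021  0.0043 -1.    ] F [-0.0171  0.1642  0.3992] g 0.0633
scene red 282 [ 0.5301 -0.4014  0.1151] z 0.0651 0.1505
scene orange 173 [0.5645 0.021  0.1023] z 0.0597 0.1254
scene blue 148 [0.5742 0.1151 0.103 ] z 0.0586 0.1276
side red 180 [ 0.5221 -0.3894  0.1079] z 0.065 0.1457
side orange 155 [0.5605 0.0361 0.0915] z 0.0406 0.1211
side blue 153 [0.5706 0.1327 0.0913] z 0.0412 0.1212
0 n 12 shift/row [-0.0026  0.0176  0.005 ] turn/row [-0.     0.    -0.089] speedfrac 0.43 err 0.0000 q [-0.48  0.24  1.46  0.    1.44  1.2 ]
1 n 8 shift/row [ 0.011   0.0227 -0.0119] turn/row [0. 0. 0.] speedfrac 0.23 err 0.0000 q [-0.1   0.42  1.47  0.    1.26  1.58]
2 n 6 shift/row [ 0.    0.   -0.02] turn/row [0. 0. 0.] speedfrac 0.17 err 0.0000 q [-0.1   0.55  1.61 -0.    0.98  1.58]
total shift [-0.031   0.2086  0.0571] turn [-0.001  0.005 -1.075] per row/12 [-0.0026  0.0174  0.0048] [-0.    0.   -0.09]
```

View pics/side10.png

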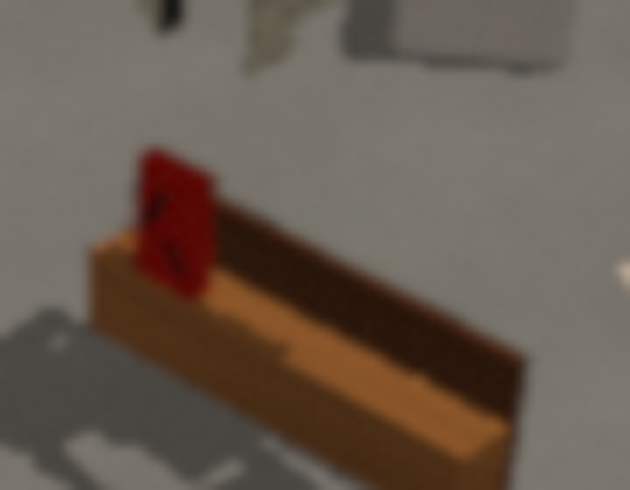

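Red stands upright on the ledge's far end, at about (178,225) in the crop. Orange is next.

Call:
{"op": "apply_moves", "data": {"rows": [-0.003, 0.017, 0.01, 0, 0, -0.09, 0.38, -0.003, 0.017, 0.005, 0, 0, -0.09, 0.38, -0.003, 0.017, 0.005, 0, 0, -0.09, 0.38, -0.003, 0.017, 0.005, 0, 0, -0.09, 0.38, -0.003, 0.017, 0.005, 0, 0, -0.09, 0.38, -0.003, 0.017, 0.005, 0, 0, -0.09, 0.38, -0.003, 0.017, 0.005, 0, 0, -0.09, 0.38, -0.003, 0.017, 0.005, 0, 0, -0.09, 0.38, -0.003, 0.017, 0.005, 0, 0, -0.09, 0.38, -0.003, 0.017, 0.005, 0, 0, -0.09, 0.38, -0.003, 0.017, 0.005, 0, 0, -0.09, 0.38, -0.003, 0.017, 0, 0, 0, -0.09, 0.38]}}

```text
time_s: 65.53
tcp_pos: [0.4644, -0.1616, 0.2951]
tool_rot: [-3.126, 0.242, 0.001]
wrist_force: [0.1, -1.1, -0.0]
grip_width: 0.0633
```

Call:
{"op": "apply_moves", "data": {"rows": [0.011, 0.023, -0.01, 0, 0, 0, 0.38, 0.011, 0.023, -0.01, 0, 0, 0, 0.38, 0.011, 0.023, -0.01, 0, 0, 0, 0.38, 0.011, 0.023, -0.01, 0, 0, 0, 0.38, 0.011, 0.023, -0.01, 0, 0, 0, 0.38, 0.011, 0.023, -0.01, 0, 0, 0, 0.38, 0.011, 0.023, -0.01, 0, 0, 0, 0.38, 0.011, 0.02, -0.01, 0, 0, 0, 0.38, 0, 0, 0, 0, 0, 0, 0.38]}}

```text
time_s: 66.65
tcp_pos: [0.5555, 0.0244, 0.2057]
tool_rot: [-3.127, 0.245, 0.013]
wrist_force: [-0.3, 0.1, 0.9]
grip_width: 0.0635
```

Run:
```python
from goto import *
s=st(); go([.558,.0215,.13],down(-YR),4)
```

```text
t 66.65 q [-0.097   0.42    1.4644  0.0056  1.2655  1.6283] p [0.5555 0.0244 0.2057] xt [ 0.9878 -0.1555 -0.0086] yt [-0.1555 -0.9878 -0.0048] zt [-0.0077  0.0061 -1.    ] F [-0.302   0.1189  0.9352] g 0.0635
total shift [ 0.0025 -0.0029 -0.0757] turn [-0.006 -0.008  0.044] per row/4 [ 0.0006 -0.0007 -0.0189] [-0.001 -0.002  0.011]
```

Call:
{"op": "apply_moves", "data": {"rows": [0.001, -0.003, -0.019, -0.003, -0.004, 0.022, 0.38, 0, 0, -0.019, -0.003, -0.004, 0.022, 0.38, 0, 0, -0.019, 0, 0, 0, 0.38, 0, 0, -0.015, 0, 0, 0, 0.38, 0, 0, 0, 0, 0, 0, 0.38]}}

```text
time_s: 67.28
tcp_pos: [0.5565, 0.0177, 0.1315]
tool_rot: [3.135, -0.176, 0.001]
wrist_force: [-0.5, -0.2, 0.7]
grip_width: 0.0634
```

Run:
```python
from goto import *
s=st(); go([.557,.0215,.085],down(-YR),3)
```

```text
t 67.275 q [-0.1047  0.4904  1.5709 -0.0022  1.0796  1.5791] p [0.5565 0.0177 0.1315] xt [ 0.9937 -0.1118  0.0007] yt [-0.1118 -0.9937  0.0019] zt [ 0.0005 -0.002  -1.    ] F [-0.5399 -0.1644  0.72  ] g 0.0634
total shift [ 0.0005  0.0038 -0.0465] turn [0.002 0.001 0.   ] per row/3 [ 0.0002  0.0013 -0.0155] [0.001 0.    0.   ]
```

Call:
{"op": "apply_moves", "data": {"rows": [0, 0.004, -0.006, 0, 0, 0, 0.38, 0, 0, -0.014, 0, 0, 0, 0.38, 0, 0, -0.014, 0, 0, 0, 0.38, 0, 0, -0.012, 0, 0, 0, 0.38, 0, 0, 0, 0, 0, 0, -0.3, 0, 0, 0, 0, 0, 0, -0.3, 0, 0, 0, 0, 0, 0, -0.3, 0, 0, 0, 0, 0, 0, -0.3, 0, 0, 0, 0, 0, 0, -0.3]}}

```text
time_s: 68.4
tcp_pos: [0.5575, 0.0217, 0.0841]
tool_rot: [3.135, -0.176, 0.006]
wrist_force: [0.1, -0.2, -0.9]
grip_width: 0.0502
```

Call:
{"op": "apply_moves", "data": {"rows": [0, 0, 0.015, 0, 0, 0, -0.3, 0, 0, 0.025, 0, 0, 0, -0.3, 0, 0, 0.03, 0, 0, 0, -0.3, -0.005, -0.01, 0.03, 0, 0, 0, -0.3, -0.015, -0.03, 0.03, 0, 0, 0.05, -0.3, -0.015, -0.04, 0.03, 0, 0, 0.05, -0.3]}}

```text
time_s: 69.15
tcp_pos: [0.521, -0.0577, 0.2521]
tool_rot: [3.139, -0.007, 0.006]
wrist_force: [0.9, -0.5, -1.6]
grip_width: 0.05
```

Run:
```python
from goto import *
s=st(); T=down(LY); go([.455,-.20,.26],T,8); track(s["q"],[(np.array([.455,-.20,.26]),T,8)])
```

```text
t 69.15 q [-0.2559  0.3192  1.4858 -0.0012  1.3324  1.3197] p [ 0.521  -0.0577  0.2521] xt [ 1.     -0.0045  0.0038] yt [-0.0045 -1.      0.0021] zt [ 0.0038 -0.0022 -1.    ] F [ 0.9423 -0.5423 -1.5907] g 0.05
total shift [-0.066  -0.1423  0.0079] turn [0.    0.005 0.966] per row/8 [-0.0082 -0.0178  0.001 ] [0.    0.001 0.121]
0 n 8 shift/row [-0.0082 -0.0178  0.001 ] turn/row [0.    0.001 0.121] speedfrac 0.58 err 0.0000 q [-0.57  0.27  1.54  0.    1.34  0.04]
```

Call:
{"op": "apply_moves", "data": {"rows": [-0.008, -0.018, 0.002, 0, 0.001, 0.121, -0.3, -0.008, -0.018, 0.002, 0, 0.001, 0.121, -0.3, -0.008, -0.018, 0.002, 0, 0.001, 0.121, -0.3, -0.008, -0.018, 0.002, 0, 0.001, 0.121, -0.3, -0.008, -0.018, 0.002, 0, 0.001, 0.121, -0.3, -0.008, -0.018, 0.002, 0, 0.001, 0.121, -0.3, -0.008, -0.018, 0.002, 0, 0.001, 0.121, -0.3, -0.008, -0.018, 0.002, 0, 0.001, 0.121, -0.3, 0, 0, 0, 0, 0, 0, -0.3]}}

```text
time_s: 70.28
tcp_pos: [0.4543, -0.2088, 0.2832]
tool_rot: [2.757, 1.491, 0.02]
wrist_force: [-0.1, 0.5, -1.5]
grip_width: 0.0494
```

Run:
```python
from goto import *
s=st(); T=down(LY); go(LO-.002*LX+up*.100,T,7)
```

```text
t 70.275 q [-0.5893  0.2482  1.4989  0.008   1.3824 -0.0116] p [ 0.4543 -0.2088  0.2832] xt [0.5473 0.8369 0.0078] yt [ 0.8368 -0.5473  0.0122] zt [ 0.0145 -0.0002 -0.9999] F [-0.0703  0.5239 -1.5001] g 0.0494
total shift [-0.0072 -0.1445 -0.1232] turn [ 0.     0.014 -0.03 ] per row/7 [-0.001  -0.0206 -0.0176] [ 0.     0.002 -0.004]
```

Call:
{"op": "apply_moves", "data": {"rows": [-0.001, -0.02, -0.012, 0, 0.002, -0.004, -0.3, -0.001, -0.02, -0.015, 0, 0.002, -0.004, -0.3, -0.001, -0.021, -0.018, 0, 0.002, -0.004, -0.3, -0.001, -0.021, -0.018, 0, 0.002, -0.004, -0.3, -0.001, -0.021, -0.018, 0, 0.002, -0.004, -0.3, -0.001, -0.021, -0.018, 0, 0.002, -0.004, -0.3, -0.001, -0.02, -0.018, 0, 0.002, -0.004, -0.3, 0, 0, 0, 0, 0, 0, -0.3]}}

```text
time_s: 71.28
tcp_pos: [0.4448, -0.3618, 0.1541]
tool_rot: [-2.784, -1.442, 0.003]
wrist_force: [-0.5, 0.4, -0.4]
grip_width: 0.0498
```

Run:
```python
from goto import *
s=st(); T=down(LY); go(LO-.002*LX+up*.049,T,4)
```

```text
t 71.275 q [-0.8165  0.4977  1.4879 -0.0001  1.1625 -0.2013] p [ 0.4448 -0.3618  0.1541] xt [0.5771 0.8167 0.0013] yt [ 0.8167 -0.5771 -0.0064] zt [-0.0045  0.0047 -1.    ] F [-0.488   0.3999 -0.4409] g 0.0498
total shift [ 0.0024  0.0084 -0.0451] turn [-0.005 -0.005  0.006] per row/4 [ 0.0006  0.0021 -0.0113] [-0.001 -0.001  0.002]
```

Call:
{"op": "apply_moves", "data": {"rows": [0.0025, 0.008, -0.004, -0.005, -0.005, 0.005, -0.3, 0, 0, -0.012, 0, 0, 0, -0.3, 0, 0, -0.012, 0, 0, 0, -0.3, 0, 0, -0.012, 0, 0, 0, -0.3, 0, 0, -0.003, 0, 0, 0, -0.3]}}

```text
time_s: 71.9
tcp_pos: [0.4479, -0.3519, 0.1085]
tool_rot: [2.784, 1.454, 0.002]
wrist_force: [-0.1, -0.1, -0.8]
grip_width: 0.0496
```

Call:
{"op": "apply_moves", "data": {"rows": [0, 0, -0.001, 0, 0, 0, -0.3, 0, 0, -0.001, 0, 0, 0, -0.3]}}

```text
time_s: 72.15
tcp_pos: [0.4479, -0.3519, 0.1085]
tool_rot: [2.783, 1.454, 0.002]
wrist_force: [-2.4, 2.6, 4.9]
grip_width: 0.0501
```

Call:
{"op": "apply_moves", "data": {"rows": [0, 0, -0.001, 0, 0, 0, -0.3]}}

```text
time_s: 72.28
tcp_pos: [0.4479, -0.3519, 0.1085]
tool_rot: [2.782, 1.453, 0.002]
wrist_force: [-3.4, 2.5, 5.4]
grip_width: 0.0498
```

Call:
{"op": "apply_moves", "data": {"rows": [0, 0, 0.0005, 0, 0, 0, -0.3, 0, 0, 0, 0, 0, 0, 0.38, 0, 0, 0, 0, 0, 0, 0.38, 0, 0, 0, 0, 0, 0, 0.38, 0, 0, 0, 0, 0, 0, 0.38, 0, 0, 0.02, 0, 0, 0, 0.38, 0, 0, 0.03, 0, 0, 0, 0.38, 0, 0, 0.05, 0, 0, 0, 0.38, 0, 0.03, 0.04, 0, 0, 0, 0.38]}}

```text
time_s: 73.4
tcp_pos: [0.4467, -0.322, 0.2491]
tool_rot: [-2.784, -1.45, 0.001]
wrist_force: [1.3, 0.2, -0.1]
grip_width: 0.0635
```

Run:
```python
from chk import *
s=st(); q=s["q"]
f=chk("scene",[("red",LEDBOX),("orange",LEDBOX),("blue",RAILBOX)]); f=chk("side",[("red",LEDBOX),("blue",RAILBOX)])
T=down(-YR)
track(q,[(np.array([.47,-.10,.30]),T,12),(np.array([.567,.115,.20]),T,11)]); go([.47,-.10,.30],T,12)
```

```text
t 73.4 q [-0.7639  0.375   1.4115  0.0003  1.3581 -0.1536] p [ 0.4467 -0.322   0.2491] xt [0.5732 0.8194 0.0008] yt [ 0.8194 -0.5731 -0.003 ] zt [-0.002   0.0024 -1.    ] F [ 1.3232  0.2157 -0.1157] g 0.0635
scene red 283 [ 0.5294 -0.4011  0.115 ] z 0.0654 0.1516
scene orange 703 [ 0.4522 -0.3711  0.1   ] z 0.065 0.1516
scene blue 146 [0.5742 0.1149 0.1032] z 0.0568 0.1251
side red 178 [ 0.5223 -0.3889  0.1097] z 0.0655 0.1462
side blue 150 [0.5706 0.1322 0.091 ] z 0.0427 0.1197
0 n 12 shift/row [0.0019 0.0185 0.0042] turn/row [-0.    -0.    -0.089] speedfrac 0.46 err 0.0000 q [-0.37  0.21  1.5   0.    1.43  1.31]
1 n 11 shift/row [ 0.0088  0.0195 -0.0091] turn/row [0. 0. 0.] speedfrac 0.20 err 0.0000 q [0.07 0.46 1.41 0.   1.27 1.75]
total shift [0.0218 0.2202 0.0476] turn [ 0.003  0.002 -1.076] per row/12 [0.0018 0.0183 0.004 ] [ 0.    0.   -0.09]
```

Call:
{"op": "apply_moves", "data": {"rows": [0.001, 0.018, 0.01, 0, 0, -0.089, 0.38, 0.001, 0.018, 0.005, 0, 0, -0.089, 0.38, 0.001, 0.018, 0.004, 0, 0, -0.089, 0.38, 0.001, 0.018, 0.004, 0, 0, -0.089, 0.38, 0.001, 0.018, 0.004, 0, 0, -0.089, 0.38, 0.002, 0.018, 0.004, 0, 0, -0.089, 0.38, 0.002, 0.018, 0.004, 0, 0, -0.089, 0.38, 0.002, 0.018, 0.004, 0, 0, -0.089, 0.38, 0.002, 0.018, 0.004, 0, 0, -0.089, 0.38, 0.002, 0.018, 0.004, 0, 0, -0.089, 0.38, 0.002, 0.018, 0.004, 0, 0, -0.089, 0.38, 0.002, 0.018, 0, 0, 0, -0.08, 0.38]}}

```text
time_s: 75.0
tcp_pos: [0.4654, -0.0999, 0.2951]
tool_rot: [-3.13, 0.207, 0.012]
wrist_force: [-0.3, 0.4, 0.0]
grip_width: 0.063
```

Call:
{"op": "apply_moves", "data": {"rows": [0.009, 0.02, -0.008, 0, 0, 0, 0.38, 0.009, 0.02, -0.008, 0, 0, 0, 0.38, 0.009, 0.02, -0.008, 0, 0, 0, 0.38, 0.009, 0.02, -0.008, 0, 0, 0, 0.38, 0.009, 0.02, -0.008, 0, 0, 0, 0.38, 0.009, 0.02, -0.008, 0, 0, 0, 0.38, 0.009, 0.02, -0.008, 0, 0, 0, 0.38, 0.009, 0.02, -0.008, 0, 0, 0, 0.38, 0.009, 0.02, -0.008, 0, 0, 0, 0.38, 0.009, 0.02, -0.008, 0, 0, 0, 0.38, 0.004, 0.01, -0.008, 0, 0, 0, 0.38, 0, 0, 0, 0, 0, 0, 0.38]}}

```text
time_s: 76.5
tcp_pos: [0.5605, 0.1159, 0.1936]
tool_rot: [-3.132, 0.207, 0.032]
wrist_force: [-0.0, -0.2, 0.8]
grip_width: 0.0635
```

Run:
```python
from goto import *
s=st(); go([.567,.1155,.13],down(-YR),4)
```

```text
t 76.5 q [0.0672 0.4664 1.4241 0.0051 1.2709 1.7687] p [0.5605 0.1159 0.1936] xt [ 0.9911 -0.1318 -0.0204] yt [-0.1319 -0.9913 -0.0009] zt [-0.0201  0.0036 -0.9998] F [-0.0279 -0.1696  0.8264] g 0.0635
total shift [ 0.0065 -0.0004 -0.0636] turn [-0.003 -0.02   0.021] per row/4 [ 0.0016 -0.0001 -0.0159] [-0.001 -0.005  0.005]
```

Call:
{"op": "apply_moves", "data": {"rows": [0.006, 0, -0.015, -0.002, -0.01, 0.011, 0.38, 0, 0, -0.016, -0.001, -0.01, 0.01, 0.38, 0, 0, -0.016, 0, 0, 0, 0.38, 0, 0, -0.012, 0, 0, 0, 0.38, 0, 0, 0, 0, 0, 0, 0.38]}}

```text
time_s: 77.12
tcp_pos: [0.5671, 0.1129, 0.1345]
tool_rot: [3.136, -0.177, 0.005]
wrist_force: [0.2, -0.7, -0.1]
grip_width: 0.0631
```

Run:
```python
from goto import *
s=st(); go([.567,.1155,.085],down(-YR),4)
```

```text
t 77.125 q [ 0.0647  0.5213  1.5065 -0.0014  1.1106  1.7487] p [0.5671 0.1129 0.1345] xt [ 0.9937 -0.1124  0.0033] yt [-0.1124 -0.9937  0.0006] zt [ 0.0032 -0.001  -1.    ] F [ 0.235  -0.7454 -0.1072] g 0.0631
total shift [-0.0001  0.0026 -0.0495] turn [0.001 0.003 0.001] per row/4 [-0.      0.0006 -0.0124] [0.    0.001 0.   ]
```

Call:
{"op": "apply_moves", "data": {"rows": [0, 0.003, -0.009, 0, 0, 0, 0.38, 0, 0, -0.014, 0, 0, 0, 0.38, 0, 0, -0.014, 0, 0, 0, 0.38, 0, 0, -0.012, 0, 0, 0, 0.38, 0, 0, 0, 0, 0, 0, -0.3, 0, 0, 0, 0, 0, 0, -0.3, 0, 0, 0, 0, 0, 0, -0.3, 0, 0, 0, 0, 0, 0, -0.3, 0, 0, 0, 0, 0, 0, -0.3]}}

```text
time_s: 78.25
tcp_pos: [0.5679, 0.116, 0.0837]
tool_rot: [3.136, -0.177, 0.009]
wrist_force: [-0.4, 0.4, -1.3]
grip_width: 0.0497
```

Call:
{"op": "apply_moves", "data": {"rows": [0, 0, 0.015, 0, 0, 0, -0.3, 0, 0, 0.025, 0, 0, 0, -0.3, 0, 0, 0.03, 0, 0, 0, -0.3, -0.005, -0.02, 0.03, 0, 0, 0, -0.3, -0.015, -0.04, 0.03, 0, 0, 0.05, -0.3, -0.015, -0.04, 0.03, 0, 0, 0.05, -0.3, -0.015, -0.04, 0, 0, 0, 0.05, -0.3]}}

```text
time_s: 79.12
tcp_pos: [0.5172, -0.0253, 0.2556]
tool_rot: [3.139, 0.074, 0.021]
wrist_force: [0.5, -1.4, -1.2]
grip_width: 0.0499
```

Run:
```python
from goto import *
s=st(); T=down(LY); go([.44,-.19,.26],T,10); track(s["q"],[(np.array([.44,-.19,.26]),T,10)])
```

```text
t 79.125 q [-0.1975  0.2993  1.5046  0.0009  1.3243  1.3258] p [ 0.5172 -0.0253  0.2556] xt [0.9988 0.0473 0.0132] yt [ 0.0473 -0.9989  0.0024] zt [ 0.0133 -0.0017 -0.9999] F [ 0.4595 -1.4187 -1.2309] g 0.0499
total shift [-0.0772 -0.1647  0.0044] turn [-0.004  0.013  0.914] per row/10 [-0.0077 -0.0165  0.0004] [-0.     0.001  0.091]
0 n 10 shift/row [-0.0077 -0.0165  0.0004] turn/row [-0.     0.001  0.091] speedfrac 0.47 err 0.0000 q [-0.57  0.23  1.58 -0.    1.33  0.04]
```

Call:
{"op": "apply_moves", "data": {"rows": [-0.008, -0.0165, 0.002, 0, 0.001, 0.091, -0.3, -0.008, -0.0165, 0.002, 0, 0.001, 0.091, -0.3, -0.008, -0.0165, 0.002, 0, 0.001, 0.091, -0.3, -0.008, -0.0165, 0.002, 0, 0.001, 0.091, -0.3, -0.008, -0.0165, 0.002, 0, 0.001, 0.091, -0.3, -0.008, -0.0165, 0.002, 0, 0.001, 0.091, -0.3, -0.008, -0.0165, 0.002, 0, 0.001, 0.091, -0.3, -0.008, -0.0165, 0.002, 0, 0.001, 0.091, -0.3, -0.008, -0.0165, 0.002, 0, 0.001, 0.091, -0.3, -0.008, -0.0165, 0.002, 0, 0.001, 0.091, -0.3, 0, 0, 0, 0, 0, 0, -0.3]}}

```text
time_s: 80.5
tcp_pos: [0.4328, -0.1982, 0.2908]
tool_rot: [2.766, 1.48, 0.027]
wrist_force: [0.7, 0.0, -0.7]
grip_width: 0.0499
```

Run:
```python
from goto import *
s=st(); T=down(LY); go(LO-.09*LY-.003*LX+up*.105,T,7)
track(s["q"],[(LO-.09*LY-.003*LX+up*.105,T,7),(LO-.09*LY-.003*LX+up*.049,T,4)])
```

```text
t 80.5 q [-0.5997  0.1972  1.5448  0.0135  1.3876 -0.014 ] p [ 0.4328 -0.1982  0.2908] xt [0.5546 0.832  0.0131] yt [ 0.8319 -0.5547  0.0122] zt [ 0.0174  0.0042 -0.9998] F [ 0.7106  0.0097 -0.6908] g 0.0499
total shift [-0.0589 -0.1028 -0.1258] turn [-0.004  0.017 -0.021] per row/7 [-0.0084 -0.0147 -0.018 ] [-0.001  0.002 -0.003]
0 n 7 shift/row [-0.0084 -0.0147 -0.018 ] turn/row [-0.001  0.002 -0.003] speedfrac 0.16 err 0.0000 q [-0.84  0.32  1.74 -0.    1.08 -0.23]
1 n 4 shift/row [ 0.     0.    -0.014] turn/row [0. 0. 0.] speedfrac 0.13 err 0.0000 q [-0.84  0.4   1.81 -0.    0.94 -0.23]
```

Call:
{"op": "apply_moves", "data": {"rows": [-0.008, -0.014, -0.013, 0, 0.003, -0.003, -0.3, -0.008, -0.014, -0.016, 0, 0.003, -0.003, -0.3, -0.008, -0.014, -0.018, 0, 0.003, -0.003, -0.3, -0.008, -0.014, -0.018, 0, 0.003, -0.003, -0.3, -0.008, -0.014, -0.018, 0, 0.003, -0.003, -0.3, -0.008, -0.014, -0.018, 0, 0.002, -0.003, -0.3, -0.008, -0.013, -0.018, 0, 0, -0.003, -0.3, 0, 0, 0, 0, 0, 0, -0.3]}}

```text
time_s: 81.5
tcp_pos: [0.3719, -0.2964, 0.1643]
tool_rot: [-2.784, -1.439, -0.001]
wrist_force: [-0.5, 0.3, -0.7]
grip_width: 0.0498
```

Run:
```python
from goto import *
s=st(); T=down(LY); go(LO-.09*LY-.003*LX+up*.049,T,4)
```

```text
t 81.5 q [-0.8357  0.3204  1.7447  0.0025  1.0837 -0.2199] p [ 0.3719 -0.2964  0.1643] xt [0.5786 0.8156 0.0037] yt [ 0.8156 -0.5786 -0.0065] zt [-0.0031  0.0068 -1.    ] F [-0.4763  0.313  -0.6596] g 0.0498
total shift [ 0.002  -0.0047 -0.0553] turn [-0.007 -0.003  0.008] per row/4 [ 0.0005 -0.0012 -0.0138] [-0.002 -0.001  0.002]
```

Call:
{"op": "apply_moves", "data": {"rows": [0.002, -0.004, -0.01, -0.007, -0.003, 0.008, -0.3, 0, 0, -0.014, 0, 0, 0, -0.3, 0, 0, -0.014, 0, 0, 0, -0.3, 0, 0, -0.012, 0, 0, 0, -0.3, 0, 0, -0.003, 0, 0, 0, -0.3]}}

```text
time_s: 82.12
tcp_pos: [0.3754, -0.2993, 0.1089]
tool_rot: [2.782, 1.455, 0.001]
wrist_force: [-0.1, -0.4, -1.8]
grip_width: 0.0502
```

Call:
{"op": "apply_moves", "data": {"rows": [0, 0, -0.002, 0, 0, 0, -0.3, 0, 0, -0.001, 0, 0, 0, -0.3]}}

```text
time_s: 82.38
tcp_pos: [0.3755, -0.2994, 0.108]
tool_rot: [2.78, 1.455, 0.001]
wrist_force: [-3.3, 3.2, 8.7]
grip_width: 0.0501
```

Call:
{"op": "apply_moves", "data": {"rows": [0, 0, -0.001, 0, 0, 0, -0.3]}}

```text
time_s: 82.5
tcp_pos: [0.3755, -0.2993, 0.108]
tool_rot: [2.78, 1.455, 0.001]
wrist_force: [-2.6, 1.8, 5.3]
grip_width: 0.0497
```

Blue is in contact with the ledge. I'll release it, rise clear, and check everything.

Call:
{"op": "apply_moves", "data": {"rows": [0, 0, 0.0005, 0, 0, 0, -0.3, 0, 0, 0, 0, 0, 0, 0.38, 0, 0, 0, 0, 0, 0, 0.38, 0, 0, 0, 0, 0, 0, 0.38, 0, 0, 0, 0, 0, 0, 0.38, 0, 0, 0.02, 0, 0, 0, 0.38, 0, 0, 0.03, 0, 0, 0, 0.38, 0, 0, 0.05, 0, 0, 0, 0.38, 0.01, 0.04, 0.04, 0, 0, 0, 0.38, 0.01, 0.05, 0.03, 0, 0, 0, 0.38, 0, 0.05, 0, 0, 0, 0, 0.38, 0, 0.05, 0, 0, 0, 0, 0.38]}}

```text
time_s: 84.0
tcp_pos: [0.3959, -0.1069, 0.284]
tool_rot: [2.783, 1.445, 0.005]
wrist_force: [1.4, 0.3, 0.3]
grip_width: 0.0631
```

Run:
```python
from chk import *
s=st()
rng=dict(red=((0,5),(174,180)),orange=((8,17),(8,17)),blue=((95,130),(95,130)))
fs={c:grab_frame(c) for c in("scene","side")}
for c,f in fs.items():
    for n,yy in(("red",.09),("orange",0),("blue",-.09)):
        w=LO+yy*LY; bx=[(w[0]-.06,w[0]+.06),(w[1]-.06,w[1]+.06),(.07,.17)]
        p=redpts(f,bx,*rng[n]); d=p-LO
        if n=="orange": k=p[:,2]>.108; p,d=p[k],d[k]
        fc=d[:,2]<.075; x,y=(d@LX),(d@LY)
        print(c,n,len(p),"ledge x med",np.round(np.median(x[fc]),4),"y %.4f..%.4f"%tuple(np.percentile(y,[3,97])),"ztop",np.round(np.percentile(p[:,2],97),4),"lean x/z, yaw x/y",np.round(np.linalg.lstsq(np.c_[d[fc,2],y[fc],np.ones(fc.sum())],x[fc],rcond=None)[0][:2],3))
r=redpts(fs["scene"],[(.4,.8),(.12,.22),(.13,.3)]); d=r-O*[1,1,0]; x=d@xr; i=np.argmax(r[:,2]); print("arm top x,z",x[i],r[i,2])
a=cv2.resize(fs["side"]["image"][60:260,190:360],(510,600)); b=cv2.resize(fs["scene"]["image"][150:310,80:160],(290,580)); b=cv2.copyMakeBorder(b,0,20,0,0,cv2.BORDER_CONSTANT)
cv2.imwrite("pics/fin.png",np.hstack([a,b]))
```

```text
t 84.0 q [-0.4506  0.0783  1.7049 -0.0007  1.3518  0.1625] p [ 0.3959 -0.1069  0.284 ] xt [0.5753 0.8179 0.0004] yt [ 0.8179 -0.5753  0.0067] zt [ 0.0057 -0.0035 -1.    ] F [1.4408 0.3063 0.2771] g 0.0631
scene red 280 ledge x med -0.0151 y 0.0645..0.1148 ztop 0.1477 lean x/z, yaw x/y [-0.045 -0.141]
scene orange 172 ledge x med -0.0127 y -0.0277..0.0281 ztop 0.1492 lean x/z, yaw x/y [-1.073  0.014]
scene blue 184 ledge x med -0.0145 y -0.1070..-0.0617 ztop 0.1481 lean x/z, yaw x/y [-0.002  0.07 ]
side red 174 ledge x med -0.0197 y 0.0624..0.1066 ztop 0.1433 lean x/z, yaw x/y [-0.097 -0.109]
side orange 76 ledge x med -0.0185 y -0.0255..0.0229 ztop 0.1441 lean x/z, yaw x/y [-0.003 -0.151]
side blue 151 ledge x med -0.0195 y -0.1145..-0.0685 ztop 0.1416 lean x/z, yaw x/y [-0.045 -0.128]
arm top x,z 0.09352612628824053 0.2557295260990782
```

View pics/fin.png

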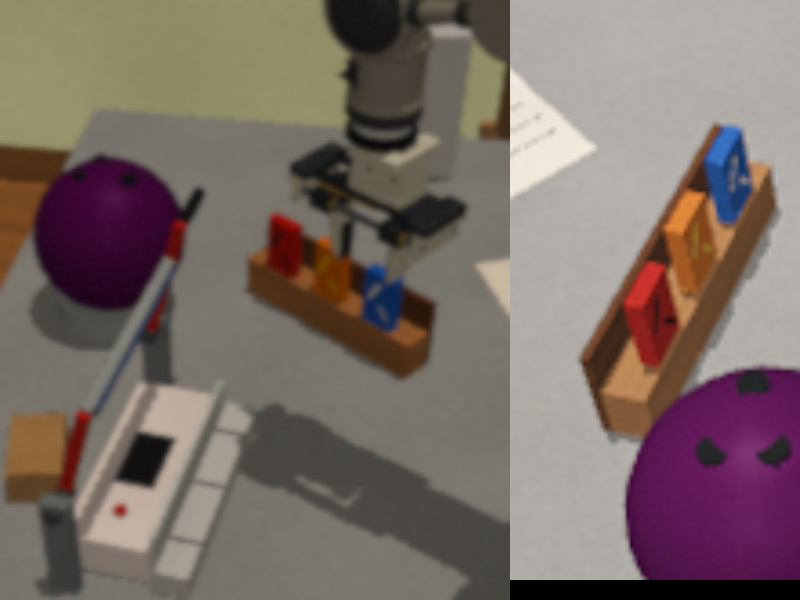

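Run:
```python
from cell import *
print(sign_off())
```

```text
the job is handed in; nothing more can be done
None
```

All three slabs (red, blue and the middle-sized orange one) were stood on the press rail and marked. They now stand on end on the display ledge, and the job is handed in at about 84 s of the 210 s allowed. `sign_off()` gives no verdict, so what follows rests on my own checks.

- **Marking:** I gripped the handle, took the bar down to its stop (about 1.30 rad worked out from the handle position, 7 N at the wrist), guided it back up and let go at rest. The slabs had not moved on the rail.
- **Last look:** both cameras show three upright slabs with tops at about 0.145 m, the bar at rest and the gripper clear and touching nothing. The slabs' centres are roughly 8 mm in front of the ledge's middle line (20 mm allowed) and reach at most about 90 mm along it.
- **Readings that disagreed:** the two cameras differ by about 5 mm across the ledge. The yaw fitted from the coarse depth data scattered from -0.15 to +0.07 rad (limit 0.26). One lean fit, for orange in the scene camera, was plainly wrong because the slab and the wooden ledge look alike to it. I relied on the jaws being lined up with the ledge and on the pictures instead.
- **Mistake on the way:** I held the first slab (red) with the tool rolled the wrong way. I saw it in a check picture and put it right with a half roll before placing.

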